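# Set out weighing trays from a nested stack for a glaze batch

## Robot

A 6-joint arm with a two-finger parallel gripper is mounted at the origin on the work surface. World frame = base frame: x ahead of the robot, y to its left, z up, the work surface at z = 0. Lengths are in m, angles in rad, forces in N, time in s.
With the tool pointing down it reaches from about 0.3 to 0.875 m from the base axis. Payload 6.4 kg.
Tool frame: the origin (TCP) lies at the very end of the fingers, on their centre line; the grasp point (between the pads) lies 19 mm behind it (ctrl.tcp_to_grasp is the distance from the TCP to the grasp point, in m); z points along the fingers, y is the direction in which the jaws open and shut (so a half turn about z gives the same grasp; the last joint's range is limited). The gripper opens to 85 mm and grips with 20 to 120 N. Pads are 22 mm wide; open, the fingers measure 114 mm over their backs; the gripper's body (76 mm by 85 mm) begins 54 mm behind the grasp point. The pads swing forward as they close: fully open they stand 13 mm farther back than shut.
Start: joints at [-1.324, 0.181, 1.607, -0, 1.354, -0.206], TCP at [0.252, -0.517, 0.231] pointing down, gripper open.
Joint ranges: [-2.99, 2.99], [-0.89, 2.07], [0.3, 2.58], [-1.14, 4.28], [0, 2.63], [-3.12, 3.12]. Speed limits (rad/s): [2.57, 2.57, 3.01, 3.14, 3.14, 3.14].

## Interface

Orientations are given as a unit quaternion [w, x, y, z].
In Python, from bench import ctrl gives the robot as it stands. The module is installed in compiled form; this text tells all that it offers.
- The arm moves only by the tool drive_tool, never from a script. Its argument "deltas" is a list of rows, each an object with "slide": the shift along the tool's x, y, z as a fraction of full scale, a list of three; "delta_rot": the turn, a rotation vector about the tool's x, y, z as a fraction of full scale, a list of three; "hand": the opening, from 0 (shut) to 1 (fully open). In form: [{"slide": [tx, ty, tz], "delta_rot": [wx, wy, wz], "hand": hand}, ...]. A call has exactly 5 rows; each row shifts and turns the commanded pose from where the row before left it, along the tool's axes as they then stand; what a row does not reach is not made up. Full scale, the value 1, is 50 mm for a shift and 180 degrees for a turn. A row lasts 1/8 s, in which the tool goes at most 62.5 mm and 10.7 degrees, less where a joint would pass 70% of its speed; a pose out of reach is approached as far as the arm can. A call with a number of a shift or a turn outside -1 to 1 is refused whole. A call with a gripper value outside its range is refused whole. The fingers move at their own pace and stop on an object; the grip force is fixed at half the most. Time passes only in rows, so rows that do not move let the fingers close, or fill a call up. It gives the time, the measured TCP pose, the force and the opening at its end, in the units of the state.
- ctrl.get_obs(): the state, without advancing time (a new reading comes with each control period).
- ctrl.camera(name): name is "scene" or "top" or "wrist"; returns a dict with "frame" (400x640x3 uint8, red, green, blue), "mtx" (3x3 intrinsics, pixels), "R" (3x3) and "t" (3): a world point X has camera coordinates R X + t. Camera axes: x right, y down, z forward; pixel columns grow to the right and rows downward; lengths in m; the calibration is good to about 2 mm. The wrist camera is an equidistant fisheye: a pixel r from the principal point sees the ray r / f radians off the axis. A picture is of the moment at which its call begins. There is no depth.
- ctrl.hand_in(): hands the job in, once; it reports no verdict.
The state is a dict: "time_s": time; "q": joint angles; "dq": joint speeds; "joint_efforts": joint torques, N m; "eef_pos": TCP position; "eef_rot": TCP orientation; "wrist_force": force on the tool from outside, world axes, zero at the start; "torque": the same for the moment, N m; "opening": opening from 0.0 (shut) to 1.0 (fully open).
Only numpy, scipy, OpenCV 4.12 (cv2) and the standard library are available. Lean on these libraries where they do the work, as an engineer would, in place of code of your own. Each camera call takes 0.05 s, during which the arm holds its last target.

## Task

Set up for weighing: take the steel trays one at a time off the nested stack without pulling the next one up. First swing the scale's arrest lever fully over to locked (towards the robot's side); then set one tray centred on the scale's round plate with its pouring lip pointing at the black index mark, and swing the lever fully back again to free the beam. Set one more tray flat on the table at every jar that is there, its lip pointing straight at the jar's middle with about a finger's width (10 to 25 mm) between lip and jar; leave the jars standing where they are, the remaining trays in the stack, and all else alone.

Things in the scene. Friction and masses are not known exactly. Their poses are not given: they have to be found in the camera images.
- tray1: Steel stepped tray, one of six alike, 0.12 kg, lowest of the stack. Origin: centre of its underside; z up; pouring lip along its own +x. Base 87 x 53 mm, 18 mm high, its inner floor level with its top; above it an upright collar 96 (x) x 62 (y) mm outside, 18 to 40 mm above the origin, walls 3 mm. Lip at the rim, 26 mm wide, 4 thick, ends 60 mm from the origin.
- tray2: A tray just like tray1; in the stack at first, number 2 from the bottom. Same origin and axes.
- tray3: A tray just like tray1; in the stack at first, number 3 from the bottom. Same origin and axes.
- tray4: A tray just like tray1; in the stack at first, number 4 from the bottom. Same origin and axes.
- tray5: A tray just like tray1; in the stack at first, number 5 from the bottom. Same origin and axes.
- tray6: A tray like tray1, top of the stack at first. Nested, each collar stands on the rim below, flush outside: trays sit 22 mm apart, base 18 mm deep in the tray below, 1.5 mm play all round. Fingers reaching below a collar's lower edge catch the next tray too. Some trays are turned end for end.
- jar1: Squat white jar with a grey lid, 70 mm across, 48 mm tall, about 0.4 kg. Origin: centre of its underside. Not every jar is there.
- jar2: Squat white jar with a grey lid, 70 mm across, 48 mm tall, about 0.4 kg. Origin: centre of its underside. Not every jar is there.
- jar3: Squat white jar with a grey lid, 70 mm across, 48 mm tall, about 0.4 kg. Origin: centre of its underside. Not every jar is there.
- jar4: Squat white jar with a grey lid, 70 mm across, 48 mm tall, about 0.4 kg. Origin: centre of its underside. Not every jar is there.
- stand: Fixed flat wooden board, 150 x 120 x 10 mm, under the stack. Origin: centre of its underside; the stack stands at its centre.
- scale: Fixed bench scale, cream base 170 (x) x 250 (y) mm and 30 mm high, reaching from y = -75 to +175 mm in its own frame. Origin: on the work surface under the centre of the round plate. Low beam (top 60 mm high) along y at x = 68 mm, y from 38 to 172.
- plate_centre (a point): Centre of the top of the scale's round steel plate (124 mm across, 60 mm above the work surface); axes as the scale's.
- plate_mark (a point): The scale's black index mark, a small bar on the base just beyond the plate, 74 mm from the plate's centre along the scale's +x.
- arrest (a joint): Angle (rad) of the scale's upright arrest lever, hinged about the scale's y axis: 0 (its stop), leaning to the scale's -x = beam locked; 1.0 (its other stop), leaning to the scale's +x = beam free, as it starts or nearly so. It stays where it is left; a light push at its tip moves it.
- arrest_tip (a point): Tip of the arrest lever, a 70 mm long black stick rising from a small grey block on the scale's base, hinged 110 mm to the scale's +y side of the plate's centre (hinge at x = 0 in the scale's frame).
- spatula: Bystander: spatula 180 mm long, lying along its x. Leave alone.
- tin: Bystander: steel tin 72 mm across, 85 mm tall. Leave alone.
- flask: Bystander: white bottle 60 mm across, 150 mm tall. Leave alone.
- brush: Bystander: brush 140 mm long, lying along its x. Leave alone.
Things that resemble listed ones, but are neither listed nor needed, are in the scene too. Leave any turquoise look-alike of the jar3 alone.

How it is judged:
On the way, in this order (a step that is already met when the one before it is completed fails the run):
1. the arrest lever is swung to locked (value of joint arrest below 0.15 rad), for 0.2 s.
2. a tray stands on the scale plate, lip to the mark, the lever still locked (((horizontal distance between tray1 and plate_centre below 0.018 m and z of tray1 in the frame of plate_centre between -0.004 and 0.005 m and y of plate_mark in the frame of tray1 between -0.015 and 0.015 m and x of plate_mark in the frame of tray1 above 0.05 m and angle between tray1's own z axis and vertical below 0.06 rad and linear speed of tray1 below 0.02 m/s) or (horizontal distance between tray2 and plate_centre below 0.018 m and z of tray2 in the frame of plate_centre between -0.004 and 0.005 m and y of plate_mark in the frame of tray2 between -0.015 and 0.015 m and x of plate_mark in the frame of tray2 above 0.05 m and angle between tray2's own z axis and vertical below 0.06 rad and linear speed of tray2 below 0.02 m/s) or (horizontal distance between tray3 and plate_centre below 0.018 m and z of tray3 in the frame of plate_centre between -0.004 and 0.005 m and y of plate_mark in the frame of tray3 between -0.015 and 0.015 m and x of plate_mark in the frame of tray3 above 0.05 m and angle between tray3's own z axis and vertical below 0.06 rad and linear speed of tray3 below 0.02 m/s) or (horizontal distance between tray4 and plate_centre below 0.018 m and z of tray4 in the frame of plate_centre between -0.004 and 0.005 m and y of plate_mark in the frame of tray4 between -0.015 and 0.015 m and x of plate_mark in the frame of tray4 above 0.05 m and angle between tray4's own z axis and vertical below 0.06 rad and linear speed of tray4 below 0.02 m/s) or (horizontal distance between tray5 and plate_centre below 0.018 m and z of tray5 in the frame of plate_centre between -0.004 and 0.005 m and y of plate_mark in the frame of tray5 between -0.015 and 0.015 m and x of plate_mark in the frame of tray5 above 0.05 m and angle between tray5's own z axis and vertical below 0.06 rad and linear speed of tray5 below 0.02 m/s) or (horizontal distance between tray6 and plate_centre below 0.018 m and z of tray6 in the frame of plate_centre between -0.004 and 0.005 m and y of plate_mark in the frame of tray6 between -0.015 and 0.015 m and x of plate_mark in the frame of tray6 above 0.05 m and angle between tray6's own z axis and vertical below 0.06 rad and linear speed of tray6 below 0.02 m/s)) and value of joint arrest below 0.3 rad), for 0.2 s.
3. the arrest lever is swung over with the tray in place (((horizontal distance between tray1 and plate_centre below 0.018 m and z of tray1 in the frame of plate_centre between -0.004 and 0.005 m and y of plate_mark in the frame of tray1 between -0.015 and 0.015 m and x of plate_mark in the frame of tray1 above 0.05 m and angle between tray1's own z axis and vertical below 0.06 rad and linear speed of tray1 below 0.02 m/s) or (horizontal distance between tray2 and plate_centre below 0.018 m and z of tray2 in the frame of plate_centre between -0.004 and 0.005 m and y of plate_mark in the frame of tray2 between -0.015 and 0.015 m and x of plate_mark in the frame of tray2 above 0.05 m and angle between tray2's own z axis and vertical below 0.06 rad and linear speed of tray2 below 0.02 m/s) or (horizontal distance between tray3 and plate_centre below 0.018 m and z of tray3 in the frame of plate_centre between -0.004 and 0.005 m and y of plate_mark in the frame of tray3 between -0.015 and 0.015 m and x of plate_mark in the frame of tray3 above 0.05 m and angle between tray3's own z axis and vertical below 0.06 rad and linear speed of tray3 below 0.02 m/s) or (horizontal distance between tray4 and plate_centre below 0.018 m and z of tray4 in the frame of plate_centre between -0.004 and 0.005 m and y of plate_mark in the frame of tray4 between -0.015 and 0.015 m and x of plate_mark in the frame of tray4 above 0.05 m and angle between tray4's own z axis and vertical below 0.06 rad and linear speed of tray4 below 0.02 m/s) or (horizontal distance between tray5 and plate_centre below 0.018 m and z of tray5 in the frame of plate_centre between -0.004 and 0.005 m and y of plate_mark in the frame of tray5 between -0.015 and 0.015 m and x of plate_mark in the frame of tray5 above 0.05 m and angle between tray5's own z axis and vertical below 0.06 rad and linear speed of tray5 below 0.02 m/s) or (horizontal distance between tray6 and plate_centre below 0.018 m and z of tray6 in the frame of plate_centre between -0.004 and 0.005 m and y of plate_mark in the frame of tray6 between -0.015 and 0.015 m and x of plate_mark in the frame of tray6 above 0.05 m and angle between tray6's own z axis and vertical below 0.06 rad and linear speed of tray6 below 0.02 m/s)) and value of joint arrest above 0.85 rad), for 0.2 s.
At the end, for the whole second after the job is handed in: Tray on scale plate within 18 mm of centre, mark within 15 mm of its lip line; lever past 0.85; at each jar a tray flat on the table, jar axis within 20 mm of its lip line, 0 to 47 mm lip gap; jars upright, within 75 mm of their start; other trays within 12 mm of their start; all at rest (all of step 3 and ((x of jar1 in the frame of tray1 between 0.095 and 0.142 m and y of jar1 in the frame of tray1 between -0.02 and 0.02 m and height (world z) of tray1 below 0.006 m and angle between tray1's own z axis and vertical below 0.06 rad and linear speed of tray1 below 0.02 m/s) or (x of jar1 in the frame of tray2 between 0.095 and 0.142 m and y of jar1 in the frame of tray2 between -0.02 and 0.02 m and height (world z) of tray2 below 0.006 m and angle between tray2's own z axis and vertical below 0.06 rad and linear speed of tray2 below 0.02 m/s) or (x of jar1 in the frame of tray3 between 0.095 and 0.142 m and y of jar1 in the frame of tray3 between -0.02 and 0.02 m and height (world z) of tray3 below 0.006 m and angle between tray3's own z axis and vertical below 0.06 rad and linear speed of tray3 below 0.02 m/s) or (x of jar1 in the frame of tray4 between 0.095 and 0.142 m and y of jar1 in the frame of tray4 between -0.02 and 0.02 m and height (world z) of tray4 below 0.006 m and angle between tray4's own z axis and vertical below 0.06 rad and linear speed of tray4 below 0.02 m/s) or (x of jar1 in the frame of tray5 between 0.095 and 0.142 m and y of jar1 in the frame of tray5 between -0.02 and 0.02 m and height (world z) of tray5 below 0.006 m and angle between tray5's own z axis and vertical below 0.06 rad and linear speed of tray5 below 0.02 m/s) or (x of jar1 in the frame of tray6 between 0.095 and 0.142 m and y of jar1 in the frame of tray6 between -0.02 and 0.02 m and height (world z) of tray6 below 0.006 m and angle between tray6's own z axis and vertical below 0.06 rad and linear speed of tray6 below 0.02 m/s)) and ((x of jar2 in the frame of tray1 between 0.095 and 0.142 m and y of jar2 in the frame of tray1 between -0.02 and 0.02 m and height (world z) of tray1 below 0.006 m and angle between tray1's own z axis and vertical below 0.06 rad and linear speed of tray1 below 0.02 m/s) or (x of jar2 in the frame of tray2 between 0.095 and 0.142 m and y of jar2 in the frame of tray2 between -0.02 and 0.02 m and height (world z) of tray2 below 0.006 m and angle between tray2's own z axis and vertical below 0.06 rad and linear speed of tray2 below 0.02 m/s) or (x of jar2 in the frame of tray3 between 0.095 and 0.142 m and y of jar2 in the frame of tray3 between -0.02 and 0.02 m and height (world z) of tray3 below 0.006 m and angle between tray3's own z axis and vertical below 0.06 rad and linear speed of tray3 below 0.02 m/s) or (x of jar2 in the frame of tray4 between 0.095 and 0.142 m and y of jar2 in the frame of tray4 between -0.02 and 0.02 m and height (world z) of tray4 below 0.006 m and angle between tray4's own z axis and vertical below 0.06 rad and linear speed of tray4 below 0.02 m/s) or (x of jar2 in the frame of tray5 between 0.095 and 0.142 m and y of jar2 in the frame of tray5 between -0.02 and 0.02 m and height (world z) of tray5 below 0.006 m and angle between tray5's own z axis and vertical below 0.06 rad and linear speed of tray5 below 0.02 m/s) or (x of jar2 in the frame of tray6 between 0.095 and 0.142 m and y of jar2 in the frame of tray6 between -0.02 and 0.02 m and height (world z) of tray6 below 0.006 m and angle between tray6's own z axis and vertical below 0.06 rad and linear speed of tray6 below 0.02 m/s)) and ((x of jar3 in the frame of tray1 between 0.095 and 0.142 m and y of jar3 in the frame of tray1 between -0.02 and 0.02 m and height (world z) of tray1 below 0.006 m and angle between tray1's own z axis and vertical below 0.06 rad and linear speed of tray1 below 0.02 m/s) or (x of jar3 in the frame of tray2 between 0.095 and 0.142 m and y of jar3 in the frame of tray2 between -0.02 and 0.02 m and height (world z) of tray2 below 0.006 m and angle between tray2's own z axis and vertical below 0.06 rad and linear speed of tray2 below 0.02 m/s) or (x of jar3 in the frame of tray3 between 0.095 and 0.142 m and y of jar3 in the frame of tray3 between -0.02 and 0.02 m and height (world z) of tray3 below 0.006 m and angle between tray3's own z axis and vertical below 0.06 rad and linear speed of tray3 below 0.02 m/s) or (x of jar3 in the frame of tray4 between 0.095 and 0.142 m and y of jar3 in the frame of tray4 between -0.02 and 0.02 m and height (world z) of tray4 below 0.006 m and angle between tray4's own z axis and vertical below 0.06 rad and linear speed of tray4 below 0.02 m/s) or (x of jar3 in the frame of tray5 between 0.095 and 0.142 m and y of jar3 in the frame of tray5 between -0.02 and 0.02 m and height (world z) of tray5 below 0.006 m and angle between tray5's own z axis and vertical below 0.06 rad and linear speed of tray5 below 0.02 m/s) or (x of jar3 in the frame of tray6 between 0.095 and 0.142 m and y of jar3 in the frame of tray6 between -0.02 and 0.02 m and height (world z) of tray6 below 0.006 m and angle between tray6's own z axis and vertical below 0.06 rad and linear speed of tray6 below 0.02 m/s)) and ((x of jar4 in the frame of tray1 between 0.095 and 0.142 m and y of jar4 in the frame of tray1 between -0.02 and 0.02 m and height (world z) of tray1 below 0.006 m and angle between tray1's own z axis and vertical below 0.06 rad and linear speed of tray1 below 0.02 m/s) or (x of jar4 in the frame of tray2 between 0.095 and 0.142 m and y of jar4 in the frame of tray2 between -0.02 and 0.02 m and height (world z) of tray2 below 0.006 m and angle between tray2's own z axis and vertical below 0.06 rad and linear speed of tray2 below 0.02 m/s) or (x of jar4 in the frame of tray3 between 0.095 and 0.142 m and y of jar4 in the frame of tray3 between -0.02 and 0.02 m and height (world z) of tray3 below 0.006 m and angle between tray3's own z axis and vertical below 0.06 rad and linear speed of tray3 below 0.02 m/s) or (x of jar4 in the frame of tray4 between 0.095 and 0.142 m and y of jar4 in the frame of tray4 between -0.02 and 0.02 m and height (world z) of tray4 below 0.006 m and angle between tray4's own z axis and vertical below 0.06 rad and linear speed of tray4 below 0.02 m/s) or (x of jar4 in the frame of tray5 between 0.095 and 0.142 m and y of jar4 in the frame of tray5 between -0.02 and 0.02 m and height (world z) of tray5 below 0.006 m and angle between tray5's own z axis and vertical below 0.06 rad and linear speed of tray5 below 0.02 m/s) or (x of jar4 in the frame of tray6 between 0.095 and 0.142 m and y of jar4 in the frame of tray6 between -0.02 and 0.02 m and height (world z) of tray6 below 0.006 m and angle between tray6's own z axis and vertical below 0.06 rad and linear speed of tray6 below 0.02 m/s)) and angle between each of jar1, jar2, jar3, jar4's own z axis and vertical below 0.1 rad and distance of each of jar1, jar2, jar3, jar4 from where it was at the start of the episode below 0.075 m and ((distance of tray1 from where it was at the start of the episode below 0.012 m and angle between tray1's own z axis and vertical below 0.06 rad and linear speed of tray1 below 0.02 m/s) or (horizontal distance between tray1 and plate_centre below 0.018 m and z of tray1 in the frame of plate_centre between -0.004 and 0.005 m and y of plate_mark in the frame of tray1 between -0.015 and 0.015 m and x of plate_mark in the frame of tray1 above 0.05 m and angle between tray1's own z axis and vertical below 0.06 rad and linear speed of tray1 below 0.02 m/s) or (x of jar1 in the frame of tray1 between 0.095 and 0.142 m and y of jar1 in the frame of tray1 between -0.02 and 0.02 m and height (world z) of tray1 below 0.006 m and angle between tray1's own z axis and vertical below 0.06 rad and linear speed of tray1 below 0.02 m/s) or (x of jar2 in the frame of tray1 between 0.095 and 0.142 m and y of jar2 in the frame of tray1 between -0.02 and 0.02 m and height (world z) of tray1 below 0.006 m and angle between tray1's own z axis and vertical below 0.06 rad and linear speed of tray1 below 0.02 m/s) or (x of jar3 in the frame of tray1 between 0.095 and 0.142 m and y of jar3 in the frame of tray1 between -0.02 and 0.02 m and height (world z) of tray1 below 0.006 m and angle between tray1's own z axis and vertical below 0.06 rad and linear speed of tray1 below 0.02 m/s) or (x of jar4 in the frame of tray1 between 0.095 and 0.142 m and y of jar4 in the frame of tray1 between -0.02 and 0.02 m and height (world z) of tray1 below 0.006 m and angle between tray1's own z axis and vertical below 0.06 rad and linear speed of tray1 below 0.02 m/s)) and ((distance of tray2 from where it was at the start of the episode below 0.012 m and angle between tray2's own z axis and vertical below 0.06 rad and linear speed of tray2 below 0.02 m/s) or (horizontal distance between tray2 and plate_centre below 0.018 m and z of tray2 in the frame of plate_centre between -0.004 and 0.005 m and y of plate_mark in the frame of tray2 between -0.015 and 0.015 m and x of plate_mark in the frame of tray2 above 0.05 m and angle between tray2's own z axis and vertical below 0.06 rad and linear speed of tray2 below 0.02 m/s) or (x of jar1 in the frame of tray2 between 0.095 and 0.142 m and y of jar1 in the frame of tray2 between -0.02 and 0.02 m and height (world z) of tray2 below 0.006 m and angle between tray2's own z axis and vertical below 0.06 rad and linear speed of tray2 below 0.02 m/s) or (x of jar2 in the frame of tray2 between 0.095 and 0.142 m and y of jar2 in the frame of tray2 between -0.02 and 0.02 m and height (world z) of tray2 below 0.006 m and angle between tray2's own z axis and vertical below 0.06 rad and linear speed of tray2 below 0.02 m/s) or (x of jar3 in the frame of tray2 between 0.095 and 0.142 m and y of jar3 in the frame of tray2 between -0.02 and 0.02 m and height (world z) of tray2 below 0.006 m and angle between tray2's own z axis and vertical below 0.06 rad and linear speed of tray2 below 0.02 m/s) or (x of jar4 in the frame of tray2 between 0.095 and 0.142 m and y of jar4 in the frame of tray2 between -0.02 and 0.02 m and height (world z) of tray2 below 0.006 m and angle between tray2's own z axis and vertical below 0.06 rad and linear speed of tray2 below 0.02 m/s)) and ((distance of tray3 from where it was at the start of the episode below 0.012 m and angle between tray3's own z axis and vertical below 0.06 rad and linear speed of tray3 below 0.02 m/s) or (horizontal distance between tray3 and plate_centre below 0.018 m and z of tray3 in the frame of plate_centre between -0.004 and 0.005 m and y of plate_mark in the frame of tray3 between -0.015 and 0.015 m and x of plate_mark in the frame of tray3 above 0.05 m and angle between tray3's own z axis and vertical below 0.06 rad and linear speed of tray3 below 0.02 m/s) or (x of jar1 in the frame of tray3 between 0.095 and 0.142 m and y of jar1 in the frame of tray3 between -0.02 and 0.02 m and height (world z) of tray3 below 0.006 m and angle between tray3's own z axis and vertical below 0.06 rad and linear speed of tray3 below 0.02 m/s) or (x of jar2 in the frame of tray3 between 0.095 and 0.142 m and y of jar2 in the frame of tray3 between -0.02 and 0.02 m and height (world z) of tray3 below 0.006 m and angle between tray3's own z axis and vertical below 0.06 rad and linear speed of tray3 below 0.02 m/s) or (x of jar3 in the frame of tray3 between 0.095 and 0.142 m and y of jar3 in the frame of tray3 between -0.02 and 0.02 m and height (world z) of tray3 below 0.006 m and angle between tray3's own z axis and vertical below 0.06 rad and linear speed of tray3 below 0.02 m/s) or (x of jar4 in the frame of tray3 between 0.095 and 0.142 m and y of jar4 in the frame of tray3 between -0.02 and 0.02 m and height (world z) of tray3 below 0.006 m and angle between tray3's own z axis and vertical below 0.06 rad and linear speed of tray3 below 0.02 m/s)) and ((distance of tray4 from where it was at the start of the episode below 0.012 m and angle between tray4's own z axis and vertical below 0.06 rad and linear speed of tray4 below 0.02 m/s) or (horizontal distance between tray4 and plate_centre below 0.018 m and z of tray4 in the frame of plate_centre between -0.004 and 0.005 m and y of plate_mark in the frame of tray4 between -0.015 and 0.015 m and x of plate_mark in the frame of tray4 above 0.05 m and angle between tray4's own z axis and vertical below 0.06 rad and linear speed of tray4 below 0.02 m/s) or (x of jar1 in the frame of tray4 between 0.095 and 0.142 m and y of jar1 in the frame of tray4 between -0.02 and 0.02 m and height (world z) of tray4 below 0.006 m and angle between tray4's own z axis and vertical below 0.06 rad and linear speed of tray4 below 0.02 m/s) or (x of jar2 in the frame of tray4 between 0.095 and 0.142 m and y of jar2 in the frame of tray4 between -0.02 and 0.02 m and height (world z) of tray4 below 0.006 m and angle between tray4's own z axis and vertical below 0.06 rad and linear speed of tray4 below 0.02 m/s) or (x of jar3 in the frame of tray4 between 0.095 and 0.142 m and y of jar3 in the frame of tray4 between -0.02 and 0.02 m and height (world z) of tray4 below 0.006 m and angle between tray4's own z axis and vertical below 0.06 rad and linear speed of tray4 below 0.02 m/s) or (x of jar4 in the frame of tray4 between 0.095 and 0.142 m and y of jar4 in the frame of tray4 between -0.02 and 0.02 m and height (world z) of tray4 below 0.006 m and angle between tray4's own z axis and vertical below 0.06 rad and linear speed of tray4 below 0.02 m/s)) and ((distance of tray5 from where it was at the start of the episode below 0.012 m and angle between tray5's own z axis and vertical below 0.06 rad and linear speed of tray5 below 0.02 m/s) or (horizontal distance between tray5 and plate_centre below 0.018 m and z of tray5 in the frame of plate_centre between -0.004 and 0.005 m and y of plate_mark in the frame of tray5 between -0.015 and 0.015 m and x of plate_mark in the frame of tray5 above 0.05 m and angle between tray5's own z axis and vertical below 0.06 rad and linear speed of tray5 below 0.02 m/s) or (x of jar1 in the frame of tray5 between 0.095 and 0.142 m and y of jar1 in the frame of tray5 between -0.02 and 0.02 m and height (world z) of tray5 below 0.006 m and angle between tray5's own z axis and vertical below 0.06 rad and linear speed of tray5 below 0.02 m/s) or (x of jar2 in the frame of tray5 between 0.095 and 0.142 m and y of jar2 in the frame of tray5 between -0.02 and 0.02 m and height (world z) of tray5 below 0.006 m and angle between tray5's own z axis and vertical below 0.06 rad and linear speed of tray5 below 0.02 m/s) or (x of jar3 in the frame of tray5 between 0.095 and 0.142 m and y of jar3 in the frame of tray5 between -0.02 and 0.02 m and height (world z) of tray5 below 0.006 m and angle between tray5's own z axis and vertical below 0.06 rad and linear speed of tray5 below 0.02 m/s) or (x of jar4 in the frame of tray5 between 0.095 and 0.142 m and y of jar4 in the frame of tray5 between -0.02 and 0.02 m and height (world z) of tray5 below 0.006 m and angle between tray5's own z axis and vertical below 0.06 rad and linear speed of tray5 below 0.02 m/s)) and ((distance of tray6 from where it was at the start of the episode below 0.012 m and angle between tray6's own z axis and vertical below 0.06 rad and linear speed of tray6 below 0.02 m/s) or (horizontal distance between tray6 and plate_centre below 0.018 m and z of tray6 in the frame of plate_centre between -0.004 and 0.005 m and y of plate_mark in the frame of tray6 between -0.015 and 0.015 m and x of plate_mark in the frame of tray6 above 0.05 m and angle between tray6's own z axis and vertical below 0.06 rad and linear speed of tray6 below 0.02 m/s) or (x of jar1 in the frame of tray6 between 0.095 and 0.142 m and y of jar1 in the frame of tray6 between -0.02 and 0.02 m and height (world z) of tray6 below 0.006 m and angle between tray6's own z axis and vertical below 0.06 rad and linear speed of tray6 below 0.02 m/s) or (x of jar2 in the frame of tray6 between 0.095 and 0.142 m and y of jar2 in the frame of tray6 between -0.02 and 0.02 m and height (world z) of tray6 below 0.006 m and angle between tray6's own z axis and vertical below 0.06 rad and linear speed of tray6 below 0.02 m/s) or (x of jar3 in the frame of tray6 between 0.095 and 0.142 m and y of jar3 in the frame of tray6 between -0.02 and 0.02 m and height (world z) of tray6 below 0.006 m and angle between tray6's own z axis and vertical below 0.06 rad and linear speed of tray6 below 0.02 m/s) or (x of jar4 in the frame of tray6 between 0.095 and 0.142 m and y of jar4 in the frame of tray6 between -0.02 and 0.02 m and height (world z) of tray6 below 0.006 m and angle between tray6's own z axis and vertical below 0.06 rad and linear speed of tray6 below 0.02 m/s))); the robot touches nothing.
It fails at once if a tray is dragged up more than 10 mm with the tray above it ((height (world z) of tray1 above 0.02 m and distance between tray1 and tray2 below 0.045 m) or (height (world z) of tray2 above 0.042 m and distance between tray2 and tray3 below 0.045 m) or (height (world z) of tray3 above 0.064 m and distance between tray3 and tray4 below 0.045 m) or (height (world z) of tray4 above 0.086 m and distance between tray4 and tray5 below 0.045 m) or (height (world z) of tray5 above 0.108 m and distance between tray5 and tray6 below 0.045 m)).
It fails at once if a bystander is moved more than 50 mm (distance of any of spatula, tin, flask, brush from where it was at the start of the episode above 0.05 m).
Of jar1, jar2, jar3, jar4 only 2 to 4 are there at a start; the rules pass over those that are not, and their reading is None.
At some moment in a run one of jar1, jar2, jar3, jar4 may be knocked a few centimetres aside while the robot is not near it.
It also fails if it takes over 210 s, if anything falls off the work surface, if the arm or the gripper's body presses on something with over 40 N, if the wrist force passes 120 N, or if a joint passes its speed limit or range.

## Working session

There is one attempt and no reset: what is moved stays moved. The work goes in short steps, Python scripts to look and compute and a tool call to move; the robot and the scene stay as the last step left them, time stands still between calls to the robot, and variables do not carry over. Pictures are saved under pics/ and viewed, and the job is handed in when it is done.

Besides the shell and the picture viewer there is one more tool, called in YAML: its name, and indented under it one key for each argument. drive_tool: Moves the arm, as the interface text tells. Its arguments: {"type":"object","properties":{"deltas":{"type":"array","items":{"type":"object","properties":{"slide":{"type":"array","items":{"type":"number"}},"delta_rot":{"type":"array","items":{"type":"number"}},"hand":{"type":"number"}}}}},"required":["deltas"]}

```bash
mkdir -p pics; ls; python3 - <<'E'
from bench import ctrl
import cv2,numpy as np
o=ctrl.get_obs(); print(o)
for n in ["scene","top","wrist"]:
    c=ctrl.camera(n); cv2.imwrite(f"pics/{n}0.png",c["frame"][:,:,::-1]); print(n,c["mtx"].tolist(),c["R"].round(4).tolist(),c["t"].round(4).tolist(), (-c["R"].T@c["t"]).round(3))
E
```

```text
pics
{'time_s': 0.0, 'q': array([-1.32430711e+00,  1.81543225e-01,  1.60799626e+00, -1.70782207e-05,
        1.35379785e+00, -2.06303011e-01]), 'dq': array([ 0.0007317 , -0.00049467,  0.00064358,  0.00017613,  0.00011664,
        0.00027045]), 'joint_efforts': array([ 1.77520622e-03, -4.44872332e+01, -3.51333547e+01, -1.89019693e-04,
        9.14165808e-03, -2.47851915e-05]), 'eef_pos': array([ 0.25142277, -0.51650995,  0.2303886 ]), 'eef_rot': array([-8.72000433e-04,  9.74480890e-01,  2.24468780e-01, -2.58624805e-05]), 'wrist_force': array([ 0.89989647, -0.09193592,  1.05557076]), 'torque': array([-0.05319394, -0.00447629,  0.03753226]), 'opening': 0.9981853434201844}
scene [[362.5276209195969, 0.0, 318.9257414827196], [0.0, 362.5276209195969, 200.14262603486645], [0.0, 0.0, 1.0]] [[-0.6695, 0.7427, 0.0121], [0.4009, 0.375, -0.8358], [-0.6254, -0.5547, -0.5488]] [0.4172, -0.1003, 1.4685] [1.238 0.542 0.717]
top [[408.87094190550613, 0.0, 318.8295407848246], [0.0, 408.87094190550613, 202.1062426575228], [0.0, 0.0, 1.0]] [[0.024, -0.9996, -0.0175], [-0.9973, -0.0227, -0.0696], [0.0692, 0.0191, -0.9974]] [-0.0579, 0.5297, 1.318] [ 0.438 -0.071  1.35 ]
wrist [[309.70691628693146, 0.0, 320.4160476358009], [0.0, 309.70691628693146, 206.88653928343774], [0.0, 0.0, 1.0]] [[0.4381, -0.8989, -0.0015], [-0.8683, -0.4236, 0.2582], [-0.2327, -0.1118, -0.9661]] [-0.5736, -0.0336, 0.3774] [ 0.31  -0.488  0.372]
```

View pics/scene0.png

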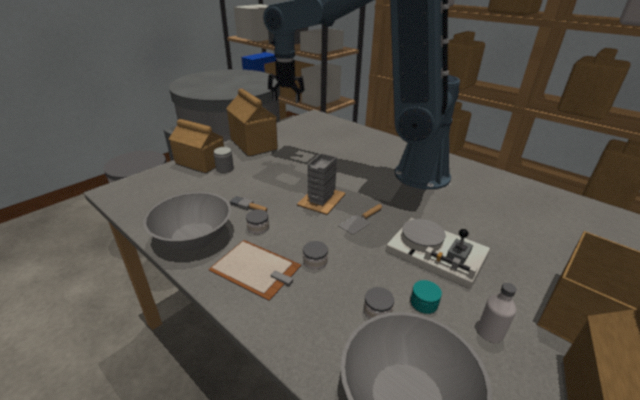

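View pics/top0.png

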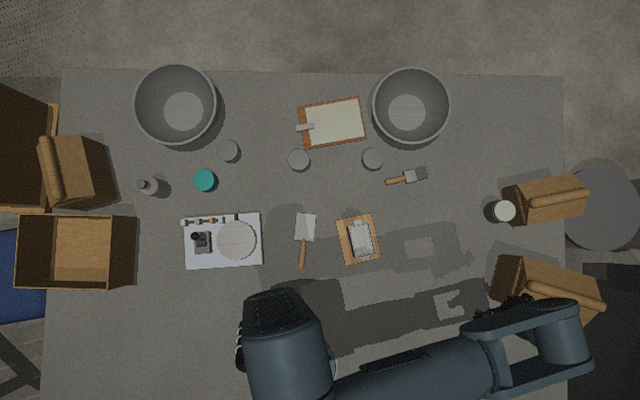

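View pics/wrist0.png

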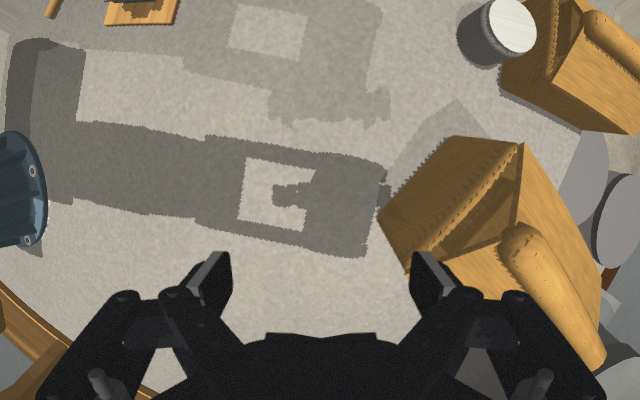

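```bash
cat > h.py <<'E'
from bench import ctrl
import cv2,numpy as np
from scipy.spatial.transform import Rotation as Ro
def cam(n,save=None):
    c=ctrl.camera(n)
    if save: cv2.imwrite(f"pics/{save}.png",c["frame"][:,:,::-1])
    return c
def ray(c,u,v,fish=False):
    K=c["mtx"]; x=(u-K[0,2])/K[0,0]; y=(v-K[1,2])/K[1,1]
    if fish:
        r=np.hypot(x,y); d=np.array([x/r*np.sin(r),y/r*np.sin(r),np.cos(r)]) if r>1e-9 else np.array([0,0,1.])
    else: d=np.array([x,y,1.])
    return -c["R"].T@c["t"], c["R"].T@d
def onz(c,u,v,z,fish=False):
    o,d=ray(c,u,v,fish); return o+d*(z-o[2])/d[2]
def proj(c,X,fish=False):
    p=c["R"]@np.asarray(X,float)+c["t"]; K=c["mtx"]
    if fish:
        r=np.hypot(p[0],p[1]); th=np.arctan2(r,p[2]); q=p[:2]/r*th
    else: q=p[:2]/p[2]
    return np.array([K[0,0]*q[0]+K[0,2],K[1,1]*q[1]+K[1,2]])
def crop(c,u0,v0,u1,v1,s,name):
    f=c["frame"][v0:v1,u0:u1,::-1]; f=cv2.resize(f,None,fx=s,fy=s,interpolation=cv2.INTER_CUBIC)
    cv2.imwrite(f"pics/{name}.png",f)
def st():
    o=ctrl.get_obs(); w,x,y,z=o["eef_rot"]; R=Ro.from_quat([x,y,z,w]).as_matrix()
    return o,R
def plan(target,yaw):
    """print tool-frame offset to reach target (TCP) w/ tool x axis heading yaw (world deg), tool down"""
    o,R=st(); d=R.T@(np.array(target)-o["eef_pos"])
    Rt=Ro.from_euler('z',yaw,degrees=True).as_matrix()@np.diag([1,-1,-1])
    rv=Ro.from_matrix(R.T@Rt).as_rotvec(degrees=True)
    print("t",round(o["time_s"],2),"pos",o["eef_pos"].round(4),"open",round(float(o["opening"]),3),"F",o["wrist_force"].round(1),"q",o["q"].round(2))
    print("slide total/50mm (tool axes now)",(d/0.05).round(3),"rot deg",rv.round(2),"frac",(rv/180).round(4))
    print("slide in target axes/50mm",(Rt.T@(np.array(target)-o["eef_pos"])/0.05).round(3), "cur x yaw",np.degrees(np.arctan2(R[1,0],R[0,0])).round(2))
E
python3 - <<'E'
from h import *
c=cam("top")
crop(c,170,200,290,285,6,"scale1"); crop(c,330,205,390,270,9,"stack1"); crop(c,190,130,400,200,3.8,"jars1")
s=cam("scene"); crop(s,370,210,510,290,5.5,"scale_s1"); crop(s,290,140,360,220,7,"stack_s1")
E
```

```text
(no output)
```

View pics/scale1.png

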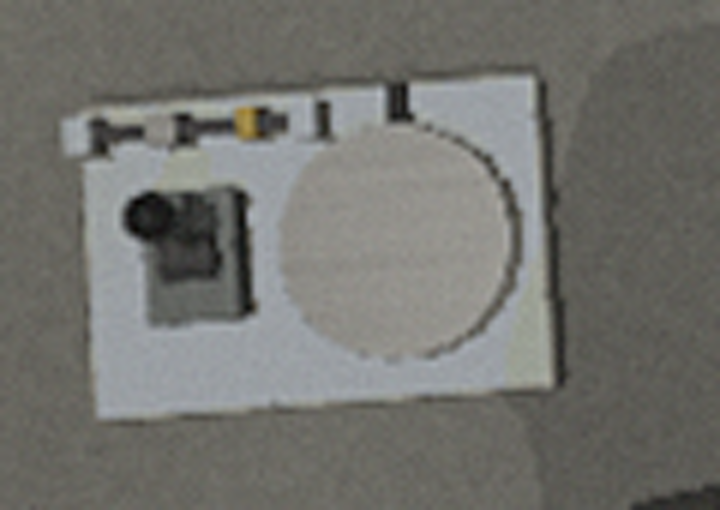

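View pics/stack1.png

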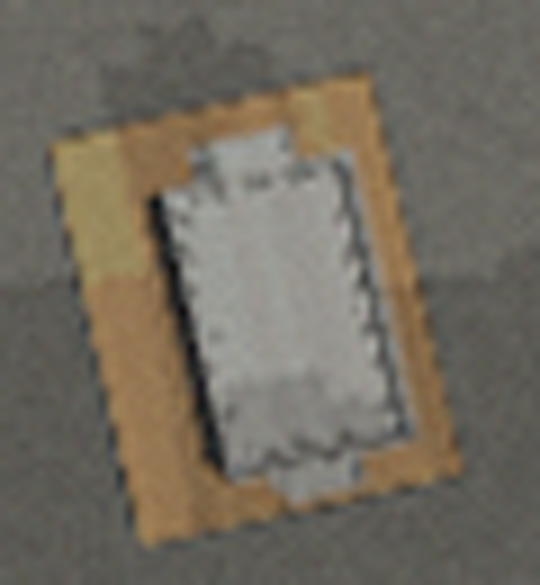

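View pics/jars1.png

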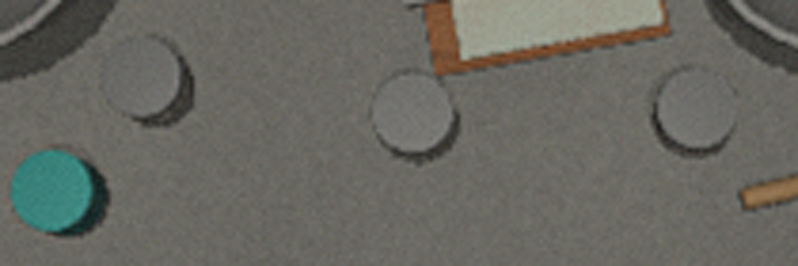

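View pics/scale_s1.png

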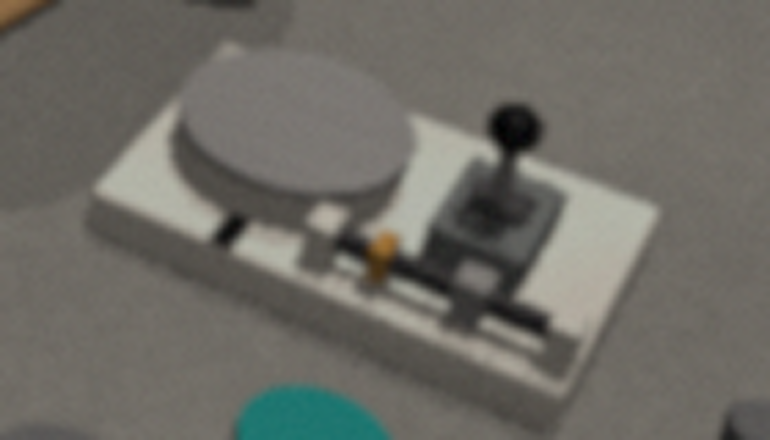

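View pics/stack_s1.png

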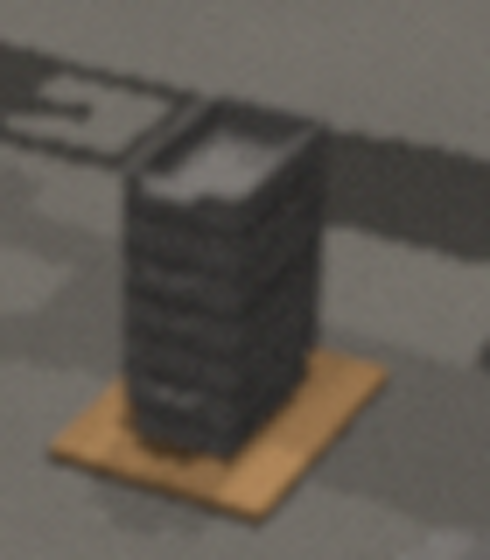

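```bash
python3 - <<'E'
from h import *
c=cam("top"); s=cam("scene")
def tp(u,v,z): return onz(c,u,v,z)
P=lambda cu,cv,u0,v0,k,z: tp(u0+(cu+.5)/k-.5,v0+(cv+.5)/k-.5,z)
print("plate",P(397,240,170,200,6,.06)); print("mark",P(398,102,170,200,6,.03))
# plate contour fit
print("base corners",[P(a,b,170,200,6,.03).round(4).tolist() for a,b in [(535,75),(555,386),(98,417),(80,105)]])
# lever tip two view
def tri(r1,r2):
    A=[];b=[]
    M=np.zeros((3,3));v=np.zeros(3)
    for o,d in(r1,r2):
        d=d/np.linalg.norm(d);Q=np.eye(3)-np.outer(d,d);M+=Q;v+=Q@o
    return np.linalg.solve(M,v)
rt=ray(c,170+150.5/6-.5,200+215.5/6-.5); rs=ray(s,370+515.5/5.5-.5,210+128.5/5.5-.5)
print("levertip",tri(rt,rs))
print("stack top corners z.16",[P(a,b,330,205,9,.16).round(4).tolist() for a,b in [(165,190),(350,155),(410,440),(225,475)]])
print("stand corners z.01",[P(a,b,330,205,9,.01).round(4).tolist() for a,b in [(50,143),(370,70),(463,470),(145,545)]])
g=cv2.cvtColor(c["frame"],cv2.COLOR_RGB2HSV)
for a,b in [(145,76),(413,112),(697,110),(52,190)]: print("jar",P(a,b,190,130,3.8,.048).round(4))
for a,b in [(375,302-7),(315,248),(257,215)]: print("scene jar",onz(s,a,b,.048).round(3))
E
```

```text
plate [0.40350672 0.21291203 0.06      ]
mark [0.47691591 0.2218071  0.03      ]
base corners [[0.4932, 0.1481, 0.03], [0.327, 0.1317, 0.03], [0.3042, 0.3769, 0.03], [0.4713, 0.3945, 0.03]]
levertip [0.41438323 0.32508624 0.12059717]
stack top corners z.16 [[0.4544, -0.1343, 0.16], [0.4671, -0.1937, 0.16], [0.3762, -0.2143, 0.16], [0.3636, -0.1553, 0.16]]
stand corners z.01 [[0.4725, -0.1001, 0.01], [0.5018, -0.2159, 0.01], [0.3581, -0.2516, 0.01], [0.3283, -0.1375, 0.01]]
jar [0.6922 0.2525 0.048 ]
jar [0.6661 0.0233 0.048 ]
jar [ 0.6728 -0.2168  0.048 ]
jar [0.5929 0.3278 0.048 ]
scene jar [0.693 0.244 0.048]
scene jar [0.664 0.022 0.048]
scene jar [ 0.672 -0.219  0.048]
```

```bash
python3 - <<'E'
from h import *
plan((.415,-.175,.30),13.5)
E
```

```text
t 0.35 pos [ 0.2515 -0.5169  0.2311] open 0.998 F [ 0.8 -0.1 -0.4] q [-1.32  0.18  1.61 -0.    1.35 -0.21]
slide total/50mm (tool axes now) [ 5.932 -4.72  -1.376] rot deg [-0.02 -0.   12.45] frac [-0.0001 -0.      0.0691]
slide in target axes/50mm [ 4.775 -5.887 -1.378] cur x yaw 25.95
```

Candidates in the top view: grey-lidded jars at (228,150), (298,160) and (373,158). Turquoise look-alike at (205,180), tin at (502,211) with a white top, flask at (148,186). The jar crop confirms three grey-lidded jars. The trays are the stack at (361,238), and the scale is at (222,240) with its lever tip at (195,236).

drive_tool:
  deltas:
    - {"slide":[0,0,-0.7],"delta_rot":[0,0,0.0346],"hand":1}
    - {"slide":[0,0,-0.678],"delta_rot":[0,0,0.0346],"hand":1}
    - {"slide":[0.6,-0.74,0],"delta_rot":[0,0,0],"hand":1}
    - {"slide":[0.6,-0.74,0],"delta_rot":[0,0,0],"hand":1}
    - {"slide":[0.6,-0.74,0],"delta_rot":[0,0,0],"hand":1}

```text
time_s: 0.98
eef_pos: [0.3136, -0.3869, 0.3002]
eef_rot: [0.0, 0.993, 0.117, 0.0]
wrist_force: [0.4, -0.7, 0.2]
opening: 0.996
```

drive_tool:
  deltas:
    - {"slide":[0.6,-0.74,0],"delta_rot":[0,0,0],"hand":1}
    - {"slide":[0.6,-0.74,0],"delta_rot":[0,0,0],"hand":1}
    - {"slide":[0.6,-0.74,0],"delta_rot":[0,0,0],"hand":1}
    - {"slide":[0.6,-0.74,0],"delta_rot":[0,0,0],"hand":1}
    - {"slide":[0.575,-0.707,0],"delta_rot":[0,0,0],"hand":1}

```text
time_s: 1.6
eef_pos: [0.4156, -0.1737, 0.3004]
eef_rot: [0.0, 0.993, 0.117, 0.0]
wrist_force: [-0.2, -0.2, -0.2]
opening: 1.0
```

```bash
python3 - <<'E'
from h import *
plan((.415,-.175,.30),13.5)
c=cam("wrist","w1")
E
```

```text
t 1.6 pos [ 0.4156 -0.1737  0.3004] open 1.0 F [-0.2 -0.2 -0.2] q [-0.66 -0.16  1.81  0.    1.49  0.67]
slide total/50mm (tool axes now) [-0.017  0.023  0.008] rot deg [ 0.03 -0.03 -0.01] frac [ 0.0002 -0.0002 -0.0001]
slide in target axes/50mm [-0.017  0.023  0.008] cur x yaw 13.49
```

View pics/w1.png

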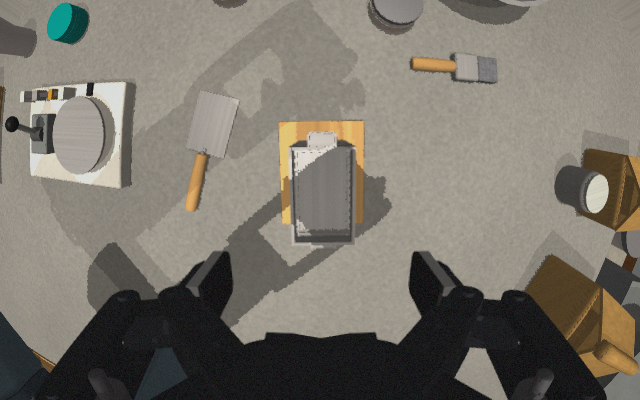

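```bash
python3 - <<'E'
from h import *
c=cam("wrist"); crop(c,270,110,375,255,4,"w1c")
o,R=st()
for X in [(.415,-.175,.16)]:
    for dx,dy,z in [(.048,.031,.16),(.048,-.031,.16),(-.048,.031,.16),(-.048,-.031,.16),(.06,0,.16),(-.06,0,.16),(.06,0,.138),(-.06,0,.138)]:
        a=np.radians(13.5); p=np.array([X[0]+dx*np.cos(a)-dy*np.sin(a),X[1]+dx*np.sin(a)+dy*np.cos(a),z])
        q=proj(c,p,True); print(dx,dy,z,q.round(1),((q-[270,110]+.5)*4).round(0))
E
```

```text
0.048 0.031 0.16 [293.  148.7] [ 94. 157.]
0.048 -0.031 0.16 [360.9 149.1] [366. 159.]
-0.048 0.031 0.16 [294.8 247.2] [101. 551.]
-0.048 -0.031 0.16 [357.6 247.4] [352. 552.]
0.06 0 0.16 [327.1 135.6] [231. 104.]
-0.06 0 0.16 [326.1 258.5] [226. 596.]
0.06 0 0.138 [326.7 134.9] [229. 102.]
-0.06 0 0.138 [325.8 250. ] [225. 562.]
```

View pics/w1c.png

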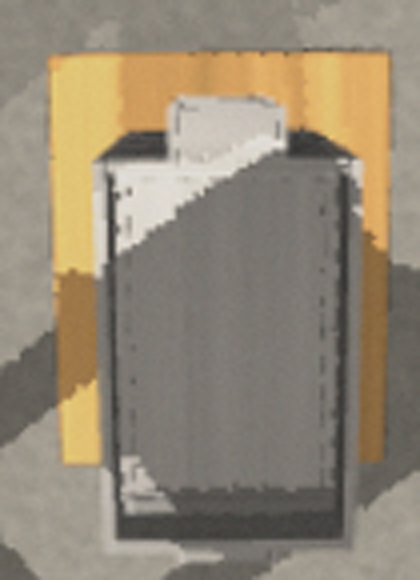

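```bash
python3 - <<'E'
from h import *
plan((.458,.3286,.20),5.5)
E
```

```text
t 1.7 pos [ 0.4162 -0.1717  0.3004] open 1.0 F [-0.5 -0.7 -0.4] q [-0.66 -0.16  1.82  0.    1.49  0.67]
slide total/50mm (tool axes now) [ 3.19  -9.519  2.018] rot deg [-0.05 -0.06  8.27] frac [-0.0003 -0.0004  0.0459]
slide in target axes/50mm [ 1.791 -9.88   2.008] cur x yaw 13.77
```

drive_tool:
  deltas:
    - {"slide":[0,0,0],"delta_rot":[0,0,0.0459],"hand":0}
    - {"slide":[0.2,-0.99,0],"delta_rot":[0,0,0],"hand":0}
    - {"slide":[0.2,-0.99,0],"delta_rot":[0,0,0],"hand":0}
    - {"slide":[0.2,-0.99,0],"delta_rot":[0,0,0],"hand":0}
    - {"slide":[0.2,-0.99,0],"delta_rot":[0,0,0],"hand":0}

```text
time_s: 2.33
eef_pos: [0.437, 0.0264, 0.3004]
eef_rot: [0.0, 0.999, 0.045, 0.0]
wrist_force: [1.3, 0.6, 0.1]
opening: -0.002
```

drive_tool:
  deltas:
    - {"slide":[0.2,-0.99,0],"delta_rot":[0,0,0],"hand":0}
    - {"slide":[0.2,-0.99,0],"delta_rot":[0,0,0],"hand":0}
    - {"slide":[0.2,-0.99,0],"delta_rot":[0,0,0],"hand":0}
    - {"slide":[0.2,-0.99,0],"delta_rot":[0,0,0],"hand":0}
    - {"slide":[0.19,-0.99,0],"delta_rot":[0,0,0],"hand":0}

```text
time_s: 2.95
eef_pos: [0.4641, 0.2776, 0.3003]
eef_rot: [0.0, 0.999, 0.045, 0.0]
wrist_force: [0.9, -0.8, 0.3]
opening: -0.001
```

drive_tool:
  deltas:
    - {"slide":[0,-0.97,0.4],"delta_rot":[0,0,0],"hand":0}
    - {"slide":[0,0,0.8],"delta_rot":[0,0,0],"hand":0}
    - {"slide":[0,0,0.8],"delta_rot":[0,0,0],"hand":0}
    - {"slide":[0,0,0],"delta_rot":[0,0,0],"hand":0}
    - {"slide":[0,0,0],"delta_rot":[0,0,0],"hand":0}

```text
time_s: 3.58
eef_pos: [0.4604, 0.3248, 0.2018]
eef_rot: [-0.0, 0.999, 0.045, 0.001]
wrist_force: [0.6, -0.4, 0.2]
opening: 0.003
```

```bash
python3 - <<'E'
from h import *
plan((.458,.3286,.095),5.5)
c=cam("wrist","w2")
E
```

```text
t 3.58 pos [0.4604 0.3248 0.2018] open 0.003 F [ 0.6 -0.4  0.2] q [ 0.4   0.18  1.67 -0.    1.29  1.88]
slide total/50mm (tool axes now) [-0.045 -0.078  2.136] rot deg [-0.03 -0.11 -0.31] frac [-0.0002 -0.0006 -0.0017]
slide in target axes/50mm [-0.04  -0.079  2.136] cur x yaw 5.19
```

View pics/w2.png

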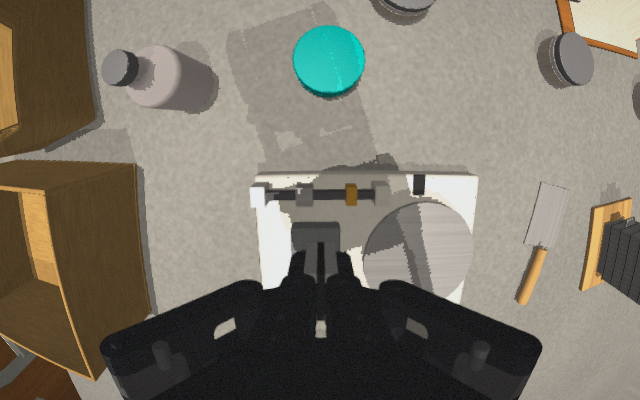

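drive_tool:
  deltas:
    - {"slide":[0,-0.08,0.7],"delta_rot":[0,0,0],"hand":0}
    - {"slide":[0,0,0.7],"delta_rot":[0,0,0],"hand":0}
    - {"slide":[0,0,0.7],"delta_rot":[0,0,0],"hand":0}
    - {"slide":[0,0,0],"delta_rot":[0,0,0],"hand":0}
    - {"slide":[-0.2,0,0],"delta_rot":[0,0,0],"hand":0}

```text
time_s: 4.25
eef_pos: [0.4508, 0.3286, 0.0978]
eef_rot: [-0.001, 0.999, 0.045, 0.002]
wrist_force: [-1.0, 0.3, 0.7]
opening: -0.001
```

drive_tool:
  deltas:
    - {"slide":[-0.2,0,0],"delta_rot":[0,0,0],"hand":0}
    - {"slide":[-0.2,0,0],"delta_rot":[0,0,0],"hand":0}
    - {"slide":[-0.2,0,0],"delta_rot":[0,0,0],"hand":0}
    - {"slide":[-0.2,0,0],"delta_rot":[0,0,0],"hand":0}
    - {"slide":[-0.2,0,0],"delta_rot":[0,0,0],"hand":0}

```text
time_s: 4.88
eef_pos: [0.3983, 0.3234, 0.0952]
eef_rot: [0.0, 0.999, 0.046, -0.0]
wrist_force: [1.8, 0.7, 0.2]
opening: 0.001
```

drive_tool:
  deltas:
    - {"slide":[-0.1,0,0],"delta_rot":[0,0,0],"hand":0}
    - {"slide":[-0.1,0,0],"delta_rot":[0,0,0],"hand":0}
    - {"slide":[-0.1,0,0],"delta_rot":[0,0,0],"hand":0}
    - {"slide":[0,0,0],"delta_rot":[0,0,0],"hand":0}
    - {"slide":[0,0,0],"delta_rot":[0,0,0],"hand":0}

```text
time_s: 5.5
eef_pos: [0.3841, 0.3221, 0.0952]
eef_rot: [0.0, 0.999, 0.046, -0.0]
wrist_force: [-0.6, 0.7, 0.9]
opening: -0.001
```

```bash
python3 - <<'E'
from h import *
c=cam("scene"); crop(c,370,190,510,290,5.5,"ls2"); print(ctrl.get_obs()["eef_pos"])
E
```

```text
[0.38414062 0.32207645 0.09514399]
```

View pics/ls2.png

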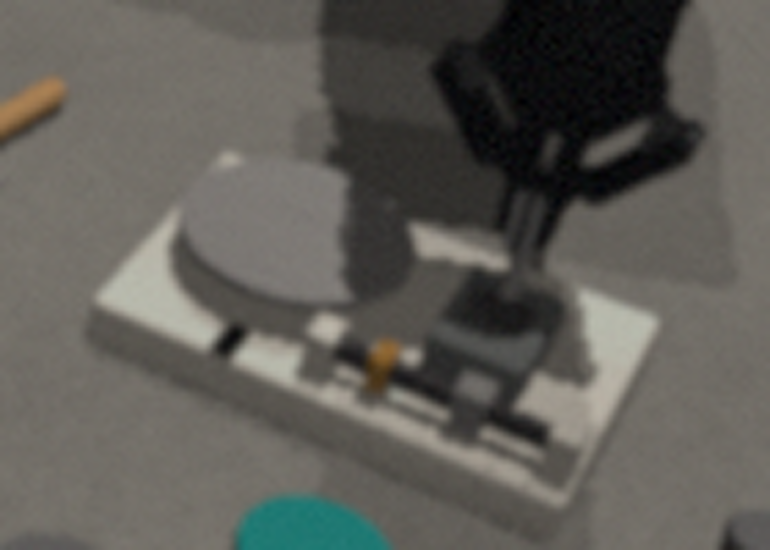

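drive_tool:
  deltas:
    - {"slide":[-0.1,0,0],"delta_rot":[0,0,0],"hand":0}
    - {"slide":[-0.1,0,0],"delta_rot":[0,0,0],"hand":0}
    - {"slide":[0,0,0],"delta_rot":[0,0,0],"hand":0}
    - {"slide":[0,0,0],"delta_rot":[0,0,0],"hand":0}
    - {"slide":[0,0,0],"delta_rot":[0,0,0],"hand":0}

```text
time_s: 6.18
eef_pos: [0.3817, 0.3221, 0.097]
eef_rot: [-0.001, 0.999, 0.045, 0.008]
wrist_force: [23.6, 0.3, -11.6]
opening: -0.002
```

drive_tool:
  deltas:
    - {"slide":[-0.1,0,0],"delta_rot":[0,0,0],"hand":0}
    - {"slide":[-0.1,0,0],"delta_rot":[0,0,0],"hand":0}
    - {"slide":[0,0,0],"delta_rot":[0,0,0],"hand":0}
    - {"slide":[0,0,0],"delta_rot":[0,0,0],"hand":0}
    - {"slide":[0,0,0],"delta_rot":[0,0,0],"hand":0}

```text
time_s: 6.8
eef_pos: [0.3811, 0.3221, 0.0985]
eef_rot: [-0.003, 0.999, 0.045, 0.017]
wrist_force: [58.3, 2.8, -40.3]
opening: -0.002
```

drive_tool:
  deltas:
    - {"slide":[0.4,0,0],"delta_rot":[0,0,0],"hand":0}
    - {"slide":[0.4,0,0],"delta_rot":[0,0,0],"hand":0}
    - {"slide":[0.6,0,0],"delta_rot":[0,0,0],"hand":0}
    - {"slide":[0,0,-1],"delta_rot":[0,0,0],"hand":0}
    - {"slide":[0,0,-1],"delta_rot":[0,0,0],"hand":0}

```text
time_s: 7.42
eef_pos: [0.4334, 0.3262, 0.195]
eef_rot: [0.001, 0.999, 0.045, -0.002]
wrist_force: [-0.1, 0.9, -1.3]
opening: 0.0
```

drive_tool:
  deltas:
    - {"slide":[0,0,-1],"delta_rot":[0,0,0],"hand":1}
    - {"slide":[0,1,-1],"delta_rot":[0,0,0],"hand":1}
    - {"slide":[0,1,0],"delta_rot":[0,0,0],"hand":1}
    - {"slide":[0,1,0],"delta_rot":[0,0,0],"hand":1}
    - {"slide":[0,1,0],"delta_rot":[0,0,0],"hand":1}

```text
time_s: 8.05
eef_pos: [0.4513, 0.1319, 0.2895]
eef_rot: [-0.0, 0.999, 0.046, 0.0]
wrist_force: [0.4, -0.6, 1.0]
opening: 1.001
```

```bash
python3 - <<'E'
from h import *
c=cam("scene"); crop(c,370,190,510,290,5.5,"ls3"); c=cam("top","t3"); crop(c,170,200,290,285,6,"lt3")
plan((.415,-.1745,.30),13.5)
E
```

```text
t 8.15 pos [0.4519 0.1296 0.2894] open 0.998 F [ 0.4  0.3 -0.3] q [ 0.03 -0.11  1.79 -0.    1.46  1.51]
slide total/50mm (tool axes now) [-1.258  5.996 -0.204] rot deg [ 0.08  0.01 -8.57] frac [ 0.0005  0.0001 -0.0476]
slide in target axes/50mm [-2.137  5.741 -0.213] cur x yaw 4.93
```

View pics/ls3.png

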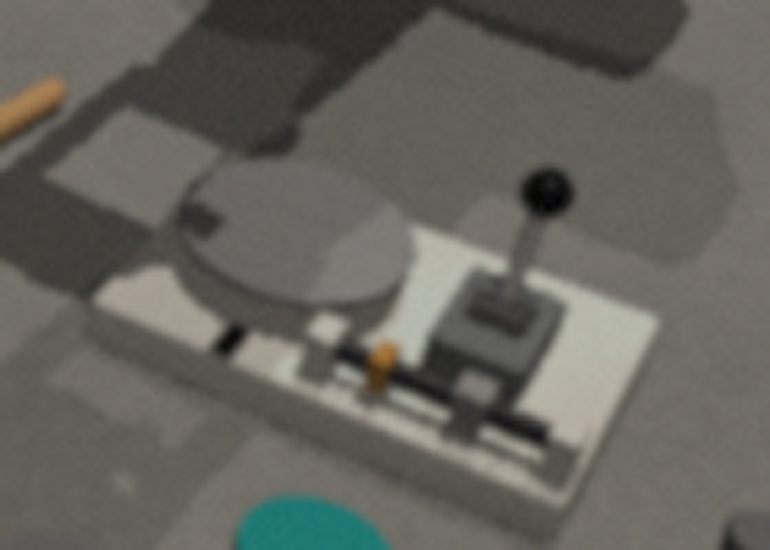

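View pics/lt3.png

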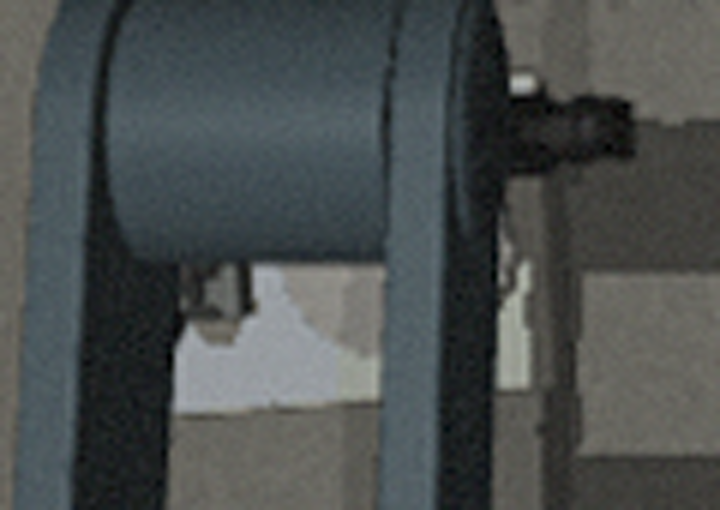

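```bash
python3 - <<'E'
from h import *
c=cam("scene")
o,d=ray(c,370+547.5/5.5-.5,190+192.5/5.5-.5)
a=np.radians(5.5);p0=np.array([.4036,.2129,0]);ex=np.array([np.cos(a),np.sin(a),0]);ey=np.array([-ex[1],ex[0],0])
t=((p0-o)@ey+.110)/(d@ey);X=o+t*d;print("ball scale x,z",(X-p0)@ex,X[2])
c=cam("wrist","w4"); ob,R=st()
for x in(.011,-.011):
  for y in (.0425,-.0425,.057):
    print(x,y,[proj(c,ob["eef_pos"]+R@np.array([x,y,h]),True).round(0).tolist() for h in(0,-.013,-.019,-.04)])
crop(c,150,200,490,400,2.3,"w4c")
E
```

```text
ball scale x,z -0.037278045445522164 0.11280847521486348
0.011 0.0425 [[404.0, 238.0], [411.0, 248.0], [414.0, 253.0], [429.0, 274.0]]
0.011 -0.0425 [[234.0, 238.0], [227.0, 248.0], [224.0, 253.0], [208.0, 274.0]]
0.011 0.057 [[430.0, 237.0], [439.0, 247.0], [444.0, 252.0], [462.0, 272.0]]
-0.011 0.0425 [[400.0, 277.0], [406.0, 289.0], [409.0, 295.0], [421.0, 320.0]]
-0.011 -0.0425 [[238.0, 277.0], [232.0, 289.0], [229.0, 295.0], [217.0, 320.0]]
-0.011 0.057 [[425.0, 275.0], [433.0, 287.0], [437.0, 293.0], [453.0, 317.0]]
```

View pics/w4c.png

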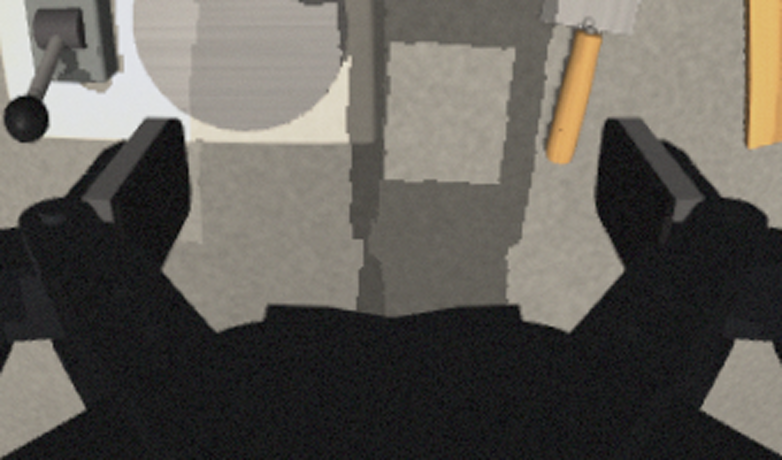

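drive_tool:
  deltas:
    - {"slide":[0,0,-0.1],"delta_rot":[0,0,-0.0476],"hand":1}
    - {"slide":[-0.35,0.95,0],"delta_rot":[0,0,0],"hand":1}
    - {"slide":[-0.35,0.95,0],"delta_rot":[0,0,0],"hand":1}
    - {"slide":[-0.35,0.95,0],"delta_rot":[0,0,0],"hand":1}
    - {"slide":[-0.35,0.95,0],"delta_rot":[0,0,0],"hand":1}

```text
time_s: 8.88
eef_pos: [0.429, -0.0678, 0.2945]
eef_rot: [-0.0, 0.993, 0.121, 0.0]
wrist_force: [0.9, 0.0, -0.3]
opening: 0.999
```

drive_tool:
  deltas:
    - {"slide":[-0.35,0.95,0],"delta_rot":[0,0,0],"hand":1}
    - {"slide":[-0.387,0.99,0],"delta_rot":[0,0,0],"hand":1}
    - {"slide":[0,0,0.6],"delta_rot":[0,0,0],"hand":1}
    - {"slide":[0,0,0.6],"delta_rot":[0,0,0],"hand":1}
    - {"slide":[0,0,0],"delta_rot":[0,0,0],"hand":1}

```text
time_s: 9.5
eef_pos: [0.4155, -0.1688, 0.2322]
eef_rot: [-0.002, 0.993, 0.121, -0.002]
wrist_force: [-0.3, 0.3, 0.1]
opening: 0.999
```

```bash
cat > tray.py <<'E'
from h import *
import sys
def look(n,zt,cx=.415,cy=-.1745,yaw=13.5):
    c=cam("wrist"); o,R=st()
    f=c["frame"][:,:,::-1].copy(); f=cv2.resize(f[120:320,220:430],None,fx=3,fy=3,interpolation=cv2.INTER_CUBIC)
    a=np.radians(yaw)
    for dx,dy in [(.048,.031),(.048,-.031),(-.048,.031),(-.048,-.031)]:
        p=np.array([cx+dx*np.cos(a)-dy*np.sin(a),cy+dx*np.sin(a)+dy*np.cos(a),zt])
        q=(proj(c,p,True)-[220,120]+.5)*3
        cv2.circle(f,(int(q[0]),int(q[1])),4,(0,0,255),1)
    cv2.imwrite(f"pics/{n}.png",f)
    plan((cx,cy,zt+.05),yaw)
E
python3 -c "
from tray import *
look('k1',.16)"
```

```text
t 9.55 pos [ 0.4164 -0.1696  0.234 ] open 1.0 F [-0.2  0.5  0.5] q [-0.65 -0.11  1.9   0.    1.35  0.68]
slide total/50mm (tool axes now) [-0.05   0.09   0.479] rot deg [-0.11  0.07  0.39] frac [-0.0006  0.0004  0.0022]
slide in target axes/50mm [-0.05   0.089  0.479] cur x yaw 13.89
```

View pics/k1.png

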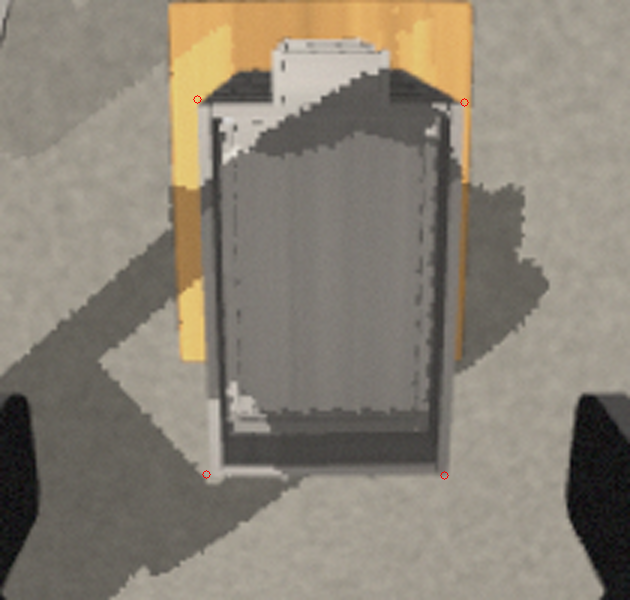

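drive_tool:
  deltas:
    - {"slide":[-0.05,0.09,0.4],"delta_rot":[0,0,0],"hand":1}
    - {"slide":[0,0,0.5],"delta_rot":[0,0,0],"hand":1}
    - {"slide":[0,0,0.5],"delta_rot":[0,0,0],"hand":1}
    - {"slide":[0,0,0.3],"delta_rot":[0,0,0],"hand":1}
    - {"slide":[0,0,0.26],"delta_rot":[0,0,0],"hand":1}

```text
time_s: 10.18
eef_pos: [0.4159, -0.176, 0.1368]
eef_rot: [0.001, 0.993, 0.12, 0.001]
wrist_force: [-0.2, -0.3, 0.7]
opening: 0.999
```

```bash
python3 -c "
from h import *
plan((.415,-.1745,.136),13.5)
c=cam('wrist','k2')"
```

```text
t 10.18 pos [ 0.4159 -0.176   0.1368] open 0.999 F [-0.2 -0.3  0.7] q [-0.66  0.01  2.    0.    1.13  0.66]
slide total/50mm (tool axes now) [-0.01  -0.034  0.016] rot deg [ 0.07 -0.06  0.34] frac [ 0.0004 -0.0004  0.0019]
slide in target axes/50mm [-0.01  -0.034  0.017] cur x yaw 13.84
```

View pics/k2.png

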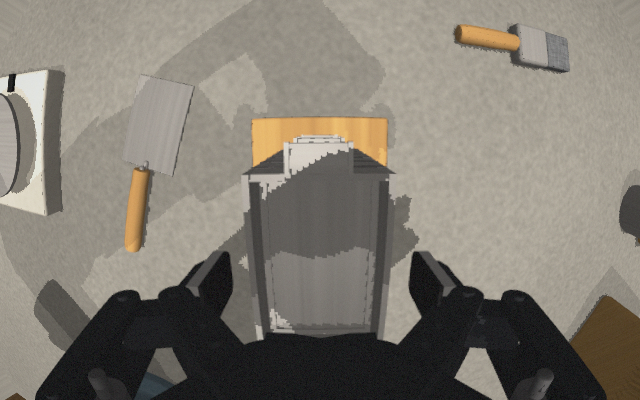

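drive_tool:
  deltas:
    - {"slide":[0,0,0.02],"delta_rot":[0,0,0],"hand":0}
    - {"slide":[0,0,0],"delta_rot":[0,0,0],"hand":0}
    - {"slide":[0,0,0],"delta_rot":[0,0,0],"hand":0}
    - {"slide":[0,0,0],"delta_rot":[0,0,0],"hand":0}
    - {"slide":[0,0,0],"delta_rot":[0,0,0],"hand":0}

```text
time_s: 10.85
eef_pos: [0.4156, -0.1764, 0.1364]
eef_rot: [0.001, 0.993, 0.12, 0.001]
wrist_force: [0.0, 1.7, 7.0]
opening: 0.71
```

```bash
python3 -c "
from h import *
plan((.415,-.1745,.136),13.5)
c=cam('wrist'); crop(c,180,100,460,350,2.8,'k3')
c=cam('scene'); crop(c,270,90,380,220,5,'k3s')"
```

```text
t 10.85 pos [ 0.4156 -0.1764  0.1364] open 0.71 F [0.  1.7 7. ] q [-0.67  0.01  2.    0.    1.13  0.66]
slide total/50mm (tool axes now) [-0.003 -0.04   0.007] rot deg [ 0.09 -0.08  0.29] frac [ 0.0005 -0.0004  0.0016]
slide in target axes/50mm [-0.004 -0.04   0.007] cur x yaw 13.79
```

View pics/k3.png

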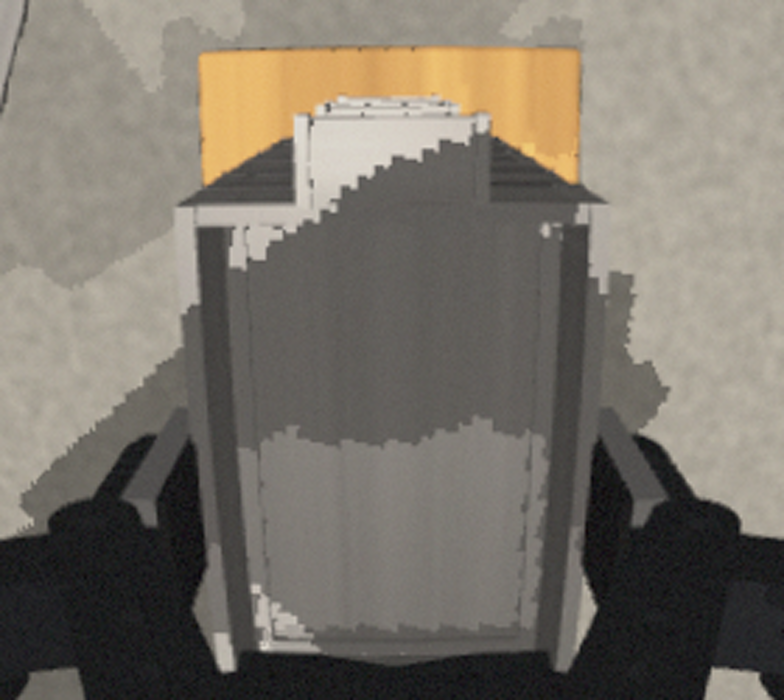

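View pics/k3s.png

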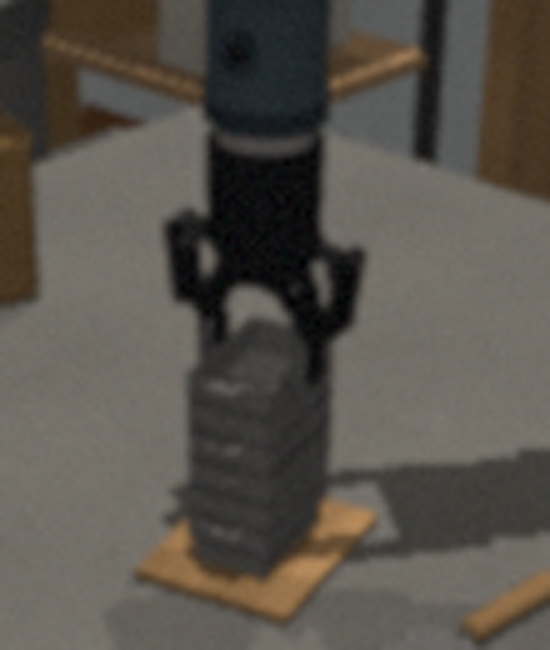

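drive_tool:
  deltas:
    - {"slide":[0,0,-0.04],"delta_rot":[0,0,0],"hand":0}
    - {"slide":[0,0,-0.04],"delta_rot":[0,0,0],"hand":0}
    - {"slide":[0,0,-0.08],"delta_rot":[0,0,0],"hand":0}
    - {"slide":[0,0,0],"delta_rot":[0,0,0],"hand":0}
    - {"slide":[0,0,0],"delta_rot":[0,0,0],"hand":0}

```text
time_s: 11.58
eef_pos: [0.4149, -0.1759, 0.1433]
eef_rot: [-0.0, 0.993, 0.12, -0.0]
wrist_force: [0.4, -0.0, -0.6]
opening: 0.713
```

```bash
python3 -c "
from h import *
plan((.415,-.1745,.136),13.5)
c=cam('wrist'); crop(c,220,100,420,200,3.9,'k4')
c=cam('scene'); crop(c,270,90,380,220,5,'k4s')"
```

```text
t 11.57 pos [ 0.4149 -0.1759  0.1433] open 0.713 F [ 0.4 -0.  -0.6] q [-0.67  0.    1.99  0.    1.15  0.66]
slide total/50mm (tool axes now) [ 0.008 -0.026  0.147] rot deg [-0.    0.    0.29] frac [-0.      0.      0.0016]
slide in target axes/50mm [ 0.008 -0.026  0.147] cur x yaw 13.79
```

View pics/k4.png

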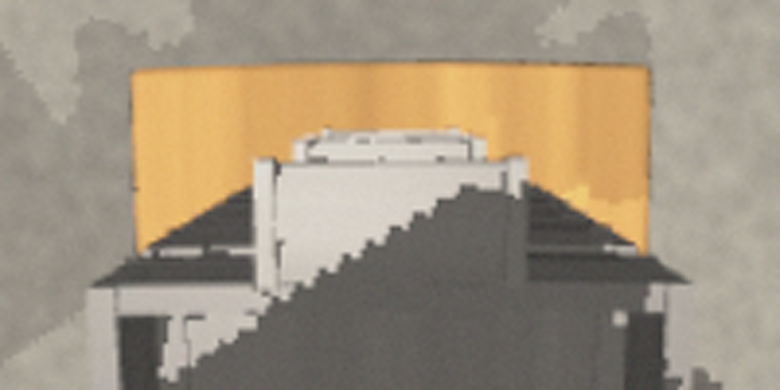

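View pics/k4s.png

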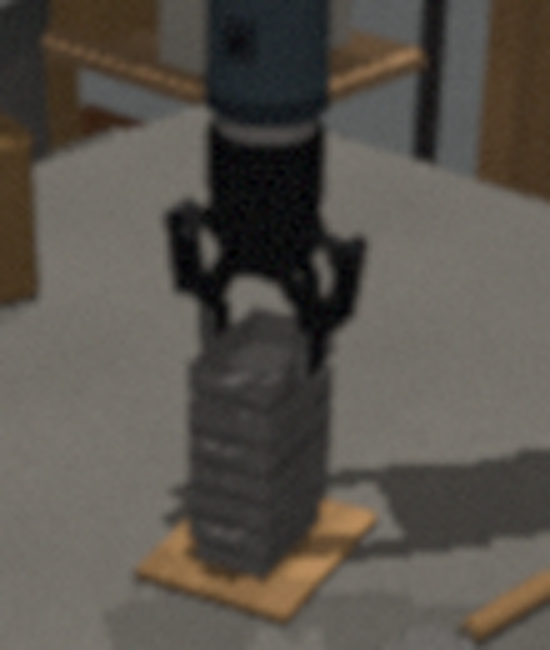

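drive_tool:
  deltas:
    - {"slide":[0,0,-0.3],"delta_rot":[0,0,0],"hand":0}
    - {"slide":[0,0,-0.6],"delta_rot":[0,0,0],"hand":0}
    - {"slide":[0,0,-0.8],"delta_rot":[0,0,0],"hand":0}
    - {"slide":[0,0,-0.8],"delta_rot":[0,0,0],"hand":0}
    - {"slide":[0,0,0],"delta_rot":[0,0,0.046],"hand":0}

```text
time_s: 12.3
eef_pos: [0.4168, -0.1772, 0.2734]
eef_rot: [0.003, 0.999, 0.047, 0.003]
wrist_force: [-0.1, -0.3, -1.5]
opening: 0.717
```

```bash
python3 -c "
from h import *
plan((.4036,.2129,.25),5.7)
c=cam('scene','k5s'); c=cam('wrist','k5')"
```

```text
t 12.3 pos [ 0.4168 -0.1772  0.2734] open 0.717 F [-0.1 -0.3 -1.5] q [-0.67 -0.15  1.85 -0.    1.43  0.81]
slide total/50mm (tool axes now) [ 0.462 -7.796  0.426] rot deg [ 0.33 -0.35 -0.36] frac [ 0.0018 -0.0019 -0.002 ]
slide in target axes/50mm [ 0.513 -7.79   0.468] cur x yaw 5.34
```

View pics/k5.png

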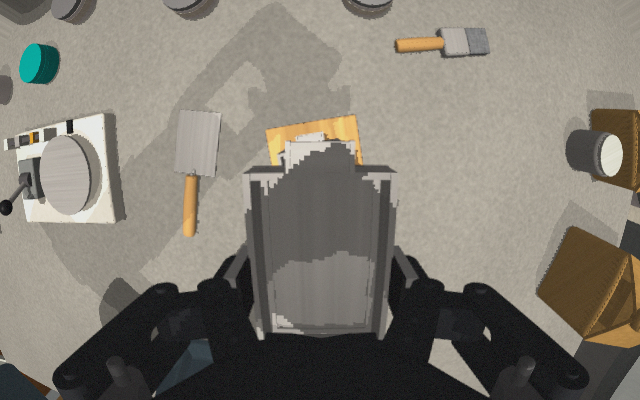

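View pics/k5s.png

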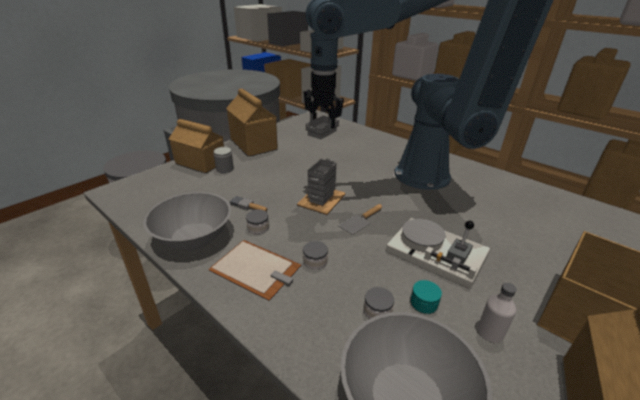

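drive_tool:
  deltas:
    - {"slide":[0.06,-0.95,0],"delta_rot":[0,0,0],"hand":0}
    - {"slide":[0.06,-0.95,0],"delta_rot":[0,0,0],"hand":0}
    - {"slide":[0.06,-0.95,0],"delta_rot":[0,0,0],"hand":0}
    - {"slide":[0.06,-0.95,0],"delta_rot":[0,0,0],"hand":0}
    - {"slide":[0.06,-0.95,0],"delta_rot":[0,0,0],"hand":0}

```text
time_s: 13.02
eef_pos: [0.4065, 0.0635, 0.2684]
eef_rot: [-0.0, 0.999, 0.05, -0.0]
wrist_force: [-0.1, 0.2, -0.6]
opening: 0.714
```

drive_tool:
  deltas:
    - {"slide":[0.06,-0.95,0],"delta_rot":[0,0,0],"hand":0}
    - {"slide":[0.06,-0.95,0],"delta_rot":[0,0,0],"hand":0}
    - {"slide":[0.06,-0.95,0],"delta_rot":[0,0,0],"hand":0}
    - {"slide":[0.03,-0.2,0],"delta_rot":[0,0,0],"hand":0}
    - {"slide":[0,0,0.8],"delta_rot":[0,0,0],"hand":0}

```text
time_s: 13.65
eef_pos: [0.4049, 0.2158, 0.2307]
eef_rot: [-0.0, 0.999, 0.05, 0.003]
wrist_force: [0.0, -0.6, -1.5]
opening: 0.711
```

drive_tool:
  deltas:
    - {"slide":[0,0,0.8],"delta_rot":[0,0,0],"hand":0}
    - {"slide":[0,0,0.8],"delta_rot":[0,0,0],"hand":0}
    - {"slide":[0,0,0],"delta_rot":[0,0,0],"hand":0}
    - {"slide":[0,0,0],"delta_rot":[0,0,0],"hand":0}
    - {"slide":[0,0,0],"delta_rot":[0,0,0],"hand":0}

```text
time_s: 14.28
eef_pos: [0.4044, 0.2149, 0.1504]
eef_rot: [-0.0, 0.999, 0.048, 0.002]
wrist_force: [0.7, -0.1, -0.7]
opening: 0.709
```

```bash
python3 -c "
from h import *
plan((.4036,.2129,.0764),5.7)
c=cam('wrist','k6')"
```

```text
t 14.28 pos [0.4044 0.2149 0.1504] open 0.709 F [ 0.7 -0.1 -0.7] q [ 0.23  0.01  1.97 -0.    1.16  1.7 ]
slide total/50mm (tool axes now) [-0.024  0.039  1.48 ] rot deg [-0.02 -0.2  -0.17] frac [-0.0001 -0.0011 -0.001 ]
slide in target axes/50mm [-0.019  0.038  1.48 ] cur x yaw 5.53
```

View pics/k6.png

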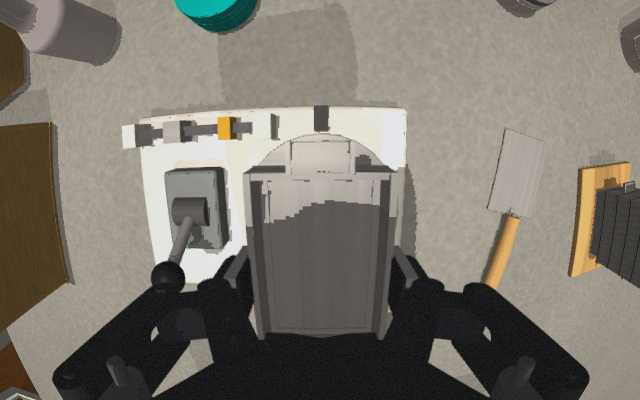

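drive_tool:
  deltas:
    - {"slide":[-0.02,0.04,0.5],"delta_rot":[0,0,0],"hand":0}
    - {"slide":[0,0,0.5],"delta_rot":[0,0,0],"hand":0}
    - {"slide":[0,0,0.3],"delta_rot":[0,0,0],"hand":0}
    - {"slide":[0,0,0.1],"delta_rot":[0,0,0],"hand":0}
    - {"slide":[0,0,0.04],"delta_rot":[0,0,0],"hand":0}

```text
time_s: 14.95
eef_pos: [0.4026, 0.2128, 0.0768]
eef_rot: [-0.0, 0.999, 0.048, 0.0]
wrist_force: [0.0, -0.5, -1.3]
opening: 0.714
```

drive_tool:
  deltas:
    - {"slide":[0,0,0.04],"delta_rot":[0,0,0],"hand":0}
    - {"slide":[0,0,0],"delta_rot":[0,0,0],"hand":0}
    - {"slide":[0,0,0],"delta_rot":[0,0,0],"hand":0}
    - {"slide":[0,0,0],"delta_rot":[0,0,0],"hand":0}
    - {"slide":[0,0,0],"delta_rot":[0,0,0],"hand":0}

```text
time_s: 15.58
eef_pos: [0.4028, 0.2129, 0.0764]
eef_rot: [0.0, 0.999, 0.048, 0.001]
wrist_force: [-5.8, -1.7, 13.1]
opening: 0.711
```

```bash
python3 -c "
from h import *
plan((.4036,.2129,.0764),5.7)
c=cam('scene');crop(c,370,190,510,290,5.5,'k7')"
```

```text
t 15.57 pos [0.4028 0.2129 0.0764] open 0.711 F [-5.8 -1.7 13.1] q [ 0.22  0.13  2.02 -0.    0.99  1.7 ]
slide total/50mm (tool axes now) [0.017 0.001 0.   ] rot deg [ 0.01 -0.07 -0.17] frac [ 0.     -0.0004 -0.0009]
slide in target axes/50mm [0.017 0.001 0.   ] cur x yaw 5.53
```

View pics/k7.png

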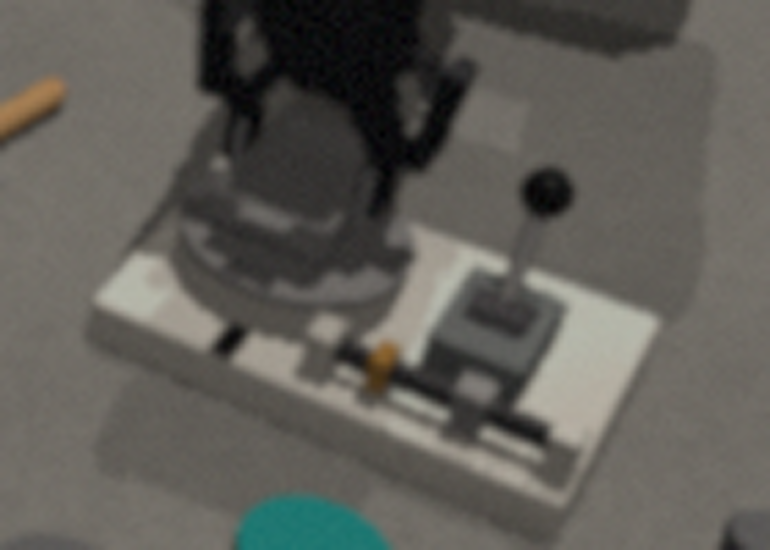

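Contact is at 13 N and the tray is seated. Release.

drive_tool:
  deltas:
    - {"slide":[0,0,-0.02],"delta_rot":[0,0,0],"hand":0.9}
    - {"slide":[0,0,0],"delta_rot":[0,0,0],"hand":0.9}
    - {"slide":[0,0,0],"delta_rot":[0,0,0],"hand":0.9}
    - {"slide":[0,0,0],"delta_rot":[0,0,0],"hand":0.9}
    - {"slide":[0,0,-0.4],"delta_rot":[0,0,0],"hand":0.9}

```text
time_s: 16.25
eef_pos: [0.4006, 0.2123, 0.0942]
eef_rot: [0.0, 0.999, 0.048, -0.002]
wrist_force: [0.2, 0.8, -0.5]
opening: 0.906
```

drive_tool:
  deltas:
    - {"slide":[0,0,-0.8],"delta_rot":[0,0,0],"hand":0.9}
    - {"slide":[0,0,-0.8],"delta_rot":[0,0,0],"hand":0.9}
    - {"slide":[0,0,0],"delta_rot":[0,0,0],"hand":0.9}
    - {"slide":[0,0,0],"delta_rot":[0,0,0],"hand":0.9}
    - {"slide":[0,0,0],"delta_rot":[0,0,0],"hand":0.9}

```text
time_s: 16.88
eef_pos: [0.401, 0.2124, 0.1739]
eef_rot: [0.0, 0.999, 0.048, -0.001]
wrist_force: [1.0, 0.6, 0.5]
opening: 0.898
```

```bash
python3 -c "
from h import *
plan((.4036,.2129,.0764),5.7)
c=cam('wrist','k8')
a=np.radians(5.5)
def P(x,y,z): return proj(c,(.4036+x*np.cos(a)-y*np.sin(a),.2129+x*np.sin(a)+y*np.cos(a),z),True).round(1).tolist()
for x,y in[(.048,.031),(.048,-.031),(-.048,.031),(-.048,-.031)]: print(P(x,y,.10))
print('liptip',P(.06,.013,.1),P(.06,-.013,.1),'mark',P(.074,0,.03))"
```

```text
t 16.88 pos [0.401  0.2124 0.1739] open 0.898 F [1.  0.6 0.5] q [ 0.22 -0.03  1.96  0.    1.22  1.7 ]
slide total/50mm (tool axes now) [ 0.058 -0.006  1.95 ] rot deg [ 0.02  0.17 -0.19] frac [ 0.0001  0.0009 -0.0011]
slide in target axes/50mm [ 0.053 -0.005  1.95 ] cur x yaw 5.51
[276.5, 146.7]
[365.3, 146.8]
[281.0, 271.7]
[360.4, 271.7]
liptip [302.1, 129.2] [339.7, 129.2] mark [320.8, 112.9]
```

View pics/k8.png

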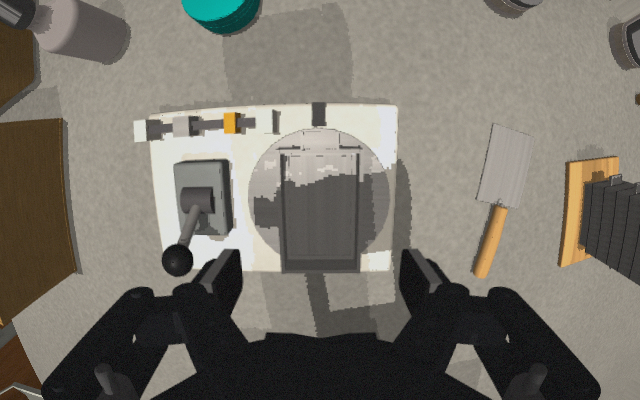

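```bash
python3 -c "
from h import *
plan((.3085,.3143,.19),5.5)"
```

```text
t 16.93 pos [0.4011 0.2124 0.1739] open 0.898 F [-0.5 -0.5 -0.8] q [ 0.22 -0.03  1.96 -0.    1.22  1.7 ]
slide total/50mm (tool axes now) [-1.649 -2.206 -0.317] rot deg [0.02 0.16 0.01] frac [0.0001 0.0009 0.    ]
slide in target axes/50mm [-1.648 -2.206 -0.321] cur x yaw 5.51
```

drive_tool:
  deltas:
    - {"slide":[0,0,-0.5],"delta_rot":[0,0,0],"hand":0}
    - {"slide":[-0.8,0,-0.2],"delta_rot":[0,0,0],"hand":0}
    - {"slide":[-0.85,-0.4,0],"delta_rot":[0,0,0],"hand":0}
    - {"slide":[0,-0.9,0],"delta_rot":[0,0,0],"hand":0}
    - {"slide":[0,-0.9,0],"delta_rot":[0,0,0],"hand":0}

```text
time_s: 17.55
eef_pos: [0.3086, 0.3151, 0.21]
eef_rot: [0.0, 0.999, 0.048, 0.0]
wrist_force: [0.7, -0.3, 0.0]
opening: 0.006
```

drive_tool:
  deltas:
    - {"slide":[0,0,0.8],"delta_rot":[0,0,0],"hand":0}
    - {"slide":[0,0,0.8],"delta_rot":[0,0,0],"hand":0}
    - {"slide":[0,0,0.6],"delta_rot":[0,0,0],"hand":0}
    - {"slide":[0,0,0],"delta_rot":[0,0,0],"hand":0}
    - {"slide":[0,0,0],"delta_rot":[0,0,0],"hand":0}

```text
time_s: 18.18
eef_pos: [0.3098, 0.3144, 0.101]
eef_rot: [-0.0, 0.999, 0.048, 0.0]
wrist_force: [0.6, -1.2, -0.0]
opening: 0.0
```

```bash
python3 -c "
from h import *
plan((.3930+.0115,.3230,.095),5.5)
c=cam('wrist','l1')"
```

```text
t 18.18 pos [0.3098 0.3144 0.101 ] open 0.0 F [ 0.6 -1.2 -0. ] q [0.52 0.05 2.04 0.   1.05 2.  ]
slide total/50mm (tool axes now) [1.902 0.011 0.121] rot deg [-0.01 -0.02  0.01] frac [-0.     -0.0001  0.    ]
slide in target axes/50mm [1.902 0.011 0.12 ] cur x yaw 5.51
```

View pics/l1.png

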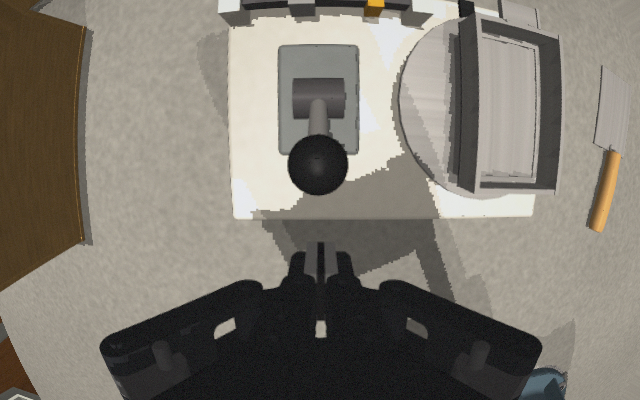

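drive_tool:
  deltas:
    - {"slide":[0.3,0,0.1],"delta_rot":[0,0,0],"hand":0}
    - {"slide":[0.3,0,0],"delta_rot":[0,0,0],"hand":0}
    - {"slide":[0.3,0,0],"delta_rot":[0,0,0],"hand":0}
    - {"slide":[0.3,0,0],"delta_rot":[0,0,0],"hand":0}
    - {"slide":[0.3,0,0],"delta_rot":[0,0,0],"hand":0}

```text
time_s: 18.85
eef_pos: [0.3853, 0.3215, 0.0954]
eef_rot: [-0.0, 0.999, 0.048, 0.0]
wrist_force: [-0.5, -0.7, -0.4]
opening: -0.002
```

drive_tool:
  deltas:
    - {"slide":[0.1,0,0],"delta_rot":[0,0,0],"hand":0}
    - {"slide":[0.1,0,0],"delta_rot":[0,0,0],"hand":0}
    - {"slide":[0.1,0,0],"delta_rot":[0,0,0],"hand":0}
    - {"slide":[0.05,0,0],"delta_rot":[0,0,0],"hand":0}
    - {"slide":[0,0,0],"delta_rot":[0,0,0],"hand":0}

```text
time_s: 19.48
eef_pos: [0.4011, 0.3231, 0.0952]
eef_rot: [0.0, 0.999, 0.048, -0.0]
wrist_force: [-1.9, -1.2, 0.1]
opening: 0.002
```

```bash
python3 -c "
from h import *
plan((.3930+.0115,.3230,.095),5.5)
c=cam('wrist','l2')"
```

```text
t 19.48 pos [0.4011 0.3231 0.0952] open 0.002 F [-1.9 -1.2  0.1] q [0.45 0.22 1.86 0.   1.06 1.92]
slide total/50mm (tool axes now) [0.068 0.008 0.005] rot deg [0.01 0.04 0.02] frac [0.0001 0.0002 0.0001]
slide in target axes/50mm [0.068 0.008 0.005] cur x yaw 5.52
```

View pics/l2.png

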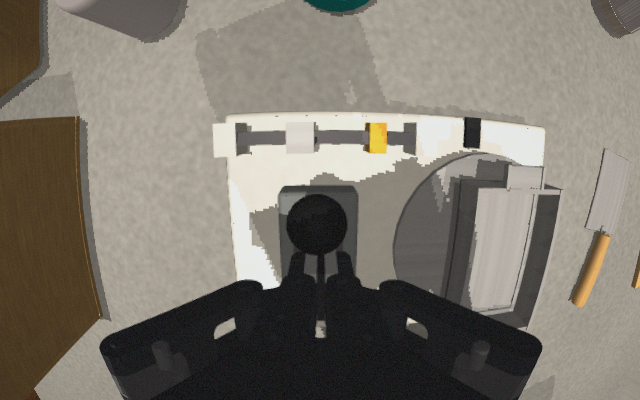

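drive_tool:
  deltas:
    - {"slide":[0.06,0,0],"delta_rot":[0,0,0],"hand":0}
    - {"slide":[0.06,0,0],"delta_rot":[0,0,0],"hand":0}
    - {"slide":[0,0,0],"delta_rot":[0,0,0],"hand":0}
    - {"slide":[0,0,0],"delta_rot":[0,0,0],"hand":0}
    - {"slide":[0,0,0],"delta_rot":[0,0,0],"hand":0}

```text
time_s: 20.15
eef_pos: [0.402, 0.3232, 0.0946]
eef_rot: [0.001, 0.999, 0.049, -0.006]
wrist_force: [-19.4, -2.5, 14.3]
opening: -0.0
```

drive_tool:
  deltas:
    - {"slide":[-0.4,0,0],"delta_rot":[0,0,0],"hand":0}
    - {"slide":[-0.4,0,0],"delta_rot":[0,0,0],"hand":0}
    - {"slide":[0,0,-1],"delta_rot":[0,0,0],"hand":0}
    - {"slide":[0,0,-1],"delta_rot":[0,0,0],"hand":0}
    - {"slide":[0,0,-1],"delta_rot":[0,0,0],"hand":1}

```text
time_s: 20.78
eef_pos: [0.368, 0.32, 0.2475]
eef_rot: [-0.0, 0.999, 0.048, 0.001]
wrist_force: [1.3, -0.3, -0.4]
opening: 0.199
```

```bash
python3 -c "
from h import *
plan((.4152,-.1750,.25),13.6)
c=cam('wrist','l3')
c=cam('scene');crop(c,370,190,510,290,5.5,'l3s')"
```

```text
t 20.77 pos [0.368  0.32   0.2475] open 0.199 F [ 1.3 -0.3 -0.4] q [ 0.47 -0.03  1.8  -0.    1.37  1.95]
slide total/50mm (tool axes now) [-0.012  9.944 -0.056] rot deg [-0.02 -0.12 -8.08] frac [-0.0001 -0.0007 -0.0449]
slide in target axes/50mm [-1.409  9.844 -0.05 ] cur x yaw 5.52
```

View pics/l3.png

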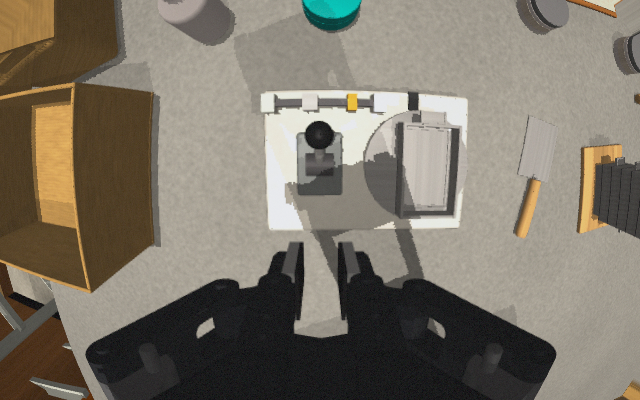

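View pics/l3s.png

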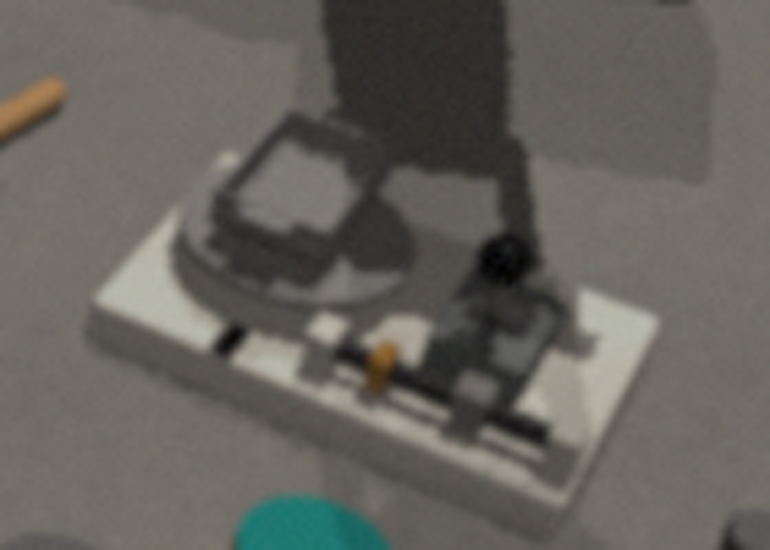

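```bash
python3 -c "
from h import *
c=cam('scene')
a=np.radians(5.5);p0=np.array([.4036,.2129,0]);ex=np.array([np.cos(a),np.sin(a),0]);ey=np.array([-ex[1],ex[0],0])
for u,v in [(370+505.5/5.5-.5,190+258.5/5.5-.5),(370+515.5/5.5-.5,210+128.5/5.5-.5)]:
  o,d=ray(c,u,v);t=((p0-o)@ey+.110)/(d@ey);X=o+t*d;print('ball scale x,z',(X-p0)@ex,X[2])
"
```

```text
ball scale x,z 0.025513981706523296 0.11054762975662047
ball scale x,z 0.014433602654263598 0.11588000645046537
```

drive_tool:
  deltas:
    - {"slide":[0,0,0],"delta_rot":[0,0,-0.045],"hand":1}
    - {"slide":[-0.14,0.98,0],"delta_rot":[0,0,0],"hand":1}
    - {"slide":[-0.14,0.98,0],"delta_rot":[0,0,0],"hand":1}
    - {"slide":[-0.14,0.98,0],"delta_rot":[0,0,0],"hand":1}
    - {"slide":[-0.14,0.98,0],"delta_rot":[0,0,0],"hand":1}

```text
time_s: 21.55
eef_pos: [0.3861, 0.1213, 0.2443]
eef_rot: [0.0, 0.993, 0.119, -0.0]
wrist_force: [0.5, 0.4, 0.4]
opening: 1.0
```

drive_tool:
  deltas:
    - {"slide":[-0.14,0.98,0],"delta_rot":[0,0,0],"hand":1}
    - {"slide":[-0.14,0.98,0],"delta_rot":[0,0,0],"hand":1}
    - {"slide":[-0.14,0.98,0],"delta_rot":[0,0,0],"hand":1}
    - {"slide":[-0.14,0.98,0],"delta_rot":[0,0,0],"hand":1}
    - {"slide":[-0.14,0.98,0],"delta_rot":[0,0,0],"hand":1}

```text
time_s: 22.18
eef_pos: [0.4097, -0.1252, 0.2443]
eef_rot: [-0.0, 0.993, 0.118, -0.0]
wrist_force: [0.0, -0.3, -0.2]
opening: 0.997
```

drive_tool:
  deltas:
    - {"slide":[-0.14,0.98,0],"delta_rot":[0,0,0],"hand":1}
    - {"slide":[0,0,0.5],"delta_rot":[0,0,0],"hand":1}
    - {"slide":[0,0,0],"delta_rot":[0,0,0],"hand":1}
    - {"slide":[0,0,0],"delta_rot":[0,0,0],"hand":1}
    - {"slide":[0,0,0],"delta_rot":[0,0,0],"hand":1}

```text
time_s: 22.8
eef_pos: [0.4154, -0.1726, 0.2212]
eef_rot: [0.001, 0.993, 0.119, 0.001]
wrist_force: [0.5, -0.1, -0.5]
opening: 1.003
```

```bash
python3 -c "
from tray import *
look('m1',.138)"
```

```text
t 22.85 pos [ 0.4154 -0.1726  0.2212] open 1.001 F [-0.5  0.8  0.1] q [-0.66 -0.1   1.92 -0.    1.32  0.67]
slide total/50mm (tool axes now) [-0.017  0.033  0.664] rot deg [ 0.07 -0.06  0.18] frac [ 0.0004 -0.0003  0.001 ]
slide in target axes/50mm [-0.016  0.034  0.664] cur x yaw 13.68
```

View pics/m1.png

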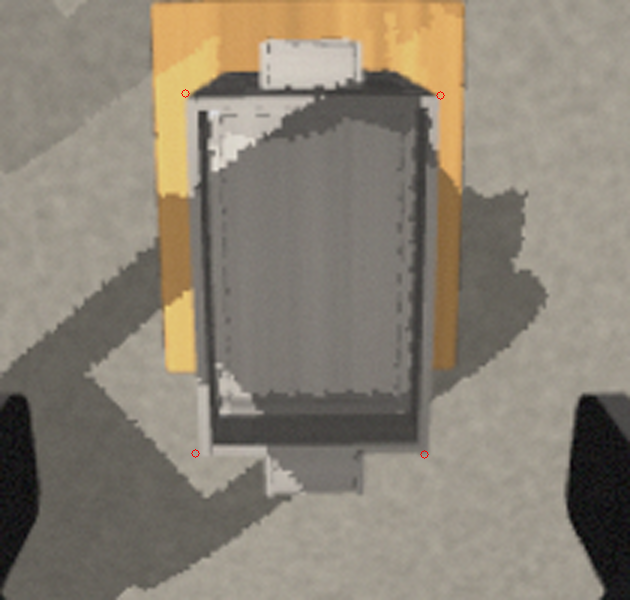

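```bash
python3 -c "
from h import *
c=cam('wrist'); crop(c,270,120,370,300,4.2,'m2')
a=np.radians(13.6)
for z in (.138,.116,.094,.072):
  print(z,[((proj(c,(.4152+x*np.cos(a)-y*np.sin(a),-.175+x*np.sin(a)+y*np.cos(a),z),True)-[270,120]+.5)*4.2).round(0).tolist() for x,y in ((.06,.013),(.06,-.013),(.048,.013),(-.048,.013),(-.06,.013),(-.06,-.013))])
"
```

```text
0.138 [[155.0, 61.0], [306.0, 62.0], [155.0, 130.0], [160.0, 636.0], [161.0, 690.0], [293.0, 690.0]]
0.116 [[160.0, 58.0], [298.0, 59.0], [160.0, 121.0], [164.0, 589.0], [165.0, 640.0], [288.0, 640.0]]
0.094 [[164.0, 56.0], [291.0, 56.0], [164.0, 114.0], [167.0, 548.0], [168.0, 596.0], [282.0, 596.0]]
0.072 [[168.0, 54.0], [285.0, 54.0], [168.0, 107.0], [170.0, 512.0], [171.0, 558.0], [278.0, 558.0]]
```

View pics/m2.png

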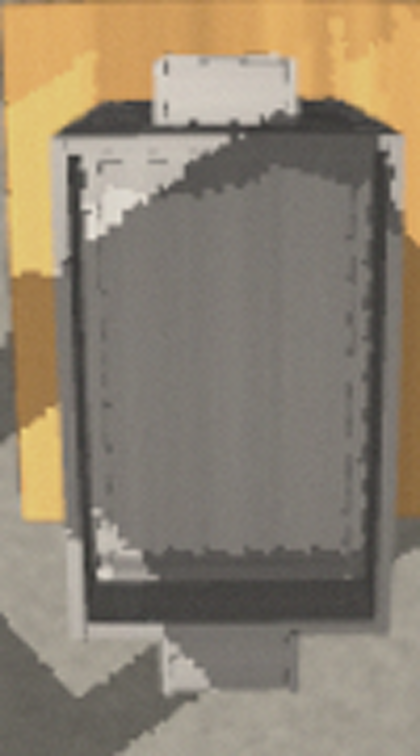

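drive_tool:
  deltas:
    - {"slide":[-0.01,0.03,0.5],"delta_rot":[0,0,0],"hand":1}
    - {"slide":[0,0,0.5],"delta_rot":[0,0,0],"hand":1}
    - {"slide":[0,0,0.5],"delta_rot":[0,0,0],"hand":1}
    - {"slide":[0,0,0.4],"delta_rot":[0,0,0],"hand":1}
    - {"slide":[0,0,0.2],"delta_rot":[0,0,0],"hand":1}

```text
time_s: 23.52
eef_pos: [0.4146, -0.174, 0.1148]
eef_rot: [-0.0, 0.993, 0.119, -0.0]
wrist_force: [0.7, -0.5, -0.2]
opening: 1.001
```

```bash
python3 -c "
from h import *
plan((.4152,-.1750,.1147),13.6)"
```

```text
t 23.52 pos [ 0.4146 -0.174   0.1148] open 1.001 F [ 0.7 -0.5 -0.2] q [-0.66  0.05  2.01 -0.    1.08  0.67]
slide total/50mm (tool axes now) [0.007 0.022 0.002] rot deg [-0.03  0.02  0.05] frac [-0.0002  0.0001  0.0003]
slide in target axes/50mm [0.007 0.022 0.002] cur x yaw 13.65
```

drive_tool:
  deltas:
    - {"slide":[0,0,0],"delta_rot":[0,0,0],"hand":0}
    - {"slide":[0,0,0],"delta_rot":[0,0,0],"hand":0}
    - {"slide":[0,0,0],"delta_rot":[0,0,0],"hand":0}
    - {"slide":[0,0,0],"delta_rot":[0,0,0],"hand":0}
    - {"slide":[0,0,0],"delta_rot":[0,0,0],"hand":0}

```text
time_s: 24.15
eef_pos: [0.4156, -0.175, 0.1165]
eef_rot: [0.001, 0.993, 0.118, 0.001]
wrist_force: [-0.3, -1.6, 5.8]
opening: 0.716
```

drive_tool:
  deltas:
    - {"slide":[0,0,-0.04],"delta_rot":[0,0,0],"hand":0}
    - {"slide":[0,0,-0.04],"delta_rot":[0,0,0],"hand":0}
    - {"slide":[0,0,-0.08],"delta_rot":[0,0,0],"hand":0}
    - {"slide":[0,0,0],"delta_rot":[0,0,0],"hand":0}
    - {"slide":[0,0,0],"delta_rot":[0,0,0],"hand":0}

```text
time_s: 24.78
eef_pos: [0.4147, -0.1744, 0.1233]
eef_rot: [-0.0, 0.993, 0.119, -0.0]
wrist_force: [0.1, 0.4, -1.6]
opening: 0.712
```

```bash
python3 -c "
from h import *
plan((.415,-.1745,.1147),13.6)
c=cam('wrist'); crop(c,220,100,420,200,3.9,'m4')"
```

```text
t 24.77 pos [ 0.4147 -0.1744  0.1233] open 0.712 F [ 0.1  0.4 -1.6] q [-0.66  0.03  2.01  0.    1.1   0.67]
slide total/50mm (tool axes now) [0.005 0.004 0.173] rot deg [-0.01  0.    0.01] frac [-0.0001  0.      0.0001]
slide in target axes/50mm [0.005 0.004 0.173] cur x yaw 13.61
```

View pics/m4.png

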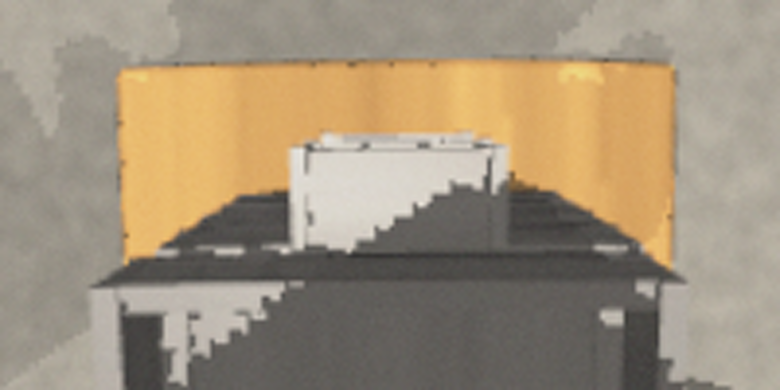

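drive_tool:
  deltas:
    - {"slide":[0,0,-0.3],"delta_rot":[0,0,0],"hand":0}
    - {"slide":[0,0,-0.7],"delta_rot":[0,0,0],"hand":0}
    - {"slide":[0,0,-0.8],"delta_rot":[0,0,0],"hand":0}
    - {"slide":[0.9,0,-0.5],"delta_rot":[0,0,0],"hand":0}
    - {"slide":[0.9,0,0],"delta_rot":[0,0,0],"hand":0}

```text
time_s: 25.45
eef_pos: [0.5049, -0.1541, 0.2429]
eef_rot: [0.002, 0.993, 0.118, 0.003]
wrist_force: [-0.6, -0.6, -2.0]
opening: 0.713
```

drive_tool:
  deltas:
    - {"slide":[0,0,0],"delta_rot":[0,0,-0.0562],"hand":0}
    - {"slide":[0,0,0],"delta_rot":[0,0,-0.0562],"hand":0}
    - {"slide":[0,0,0],"delta_rot":[0,0,-0.0562],"hand":0}
    - {"slide":[0,0,0],"delta_rot":[0,0,-0.0562],"hand":0}
    - {"slide":[0,0,0],"delta_rot":[0,0,-0.0562],"hand":0}

```text
time_s: 26.08
eef_pos: [0.5023, -0.1532, 0.2394]
eef_rot: [0.0, 0.846, 0.534, 0.0]
wrist_force: [-0.9, -0.3, -2.2]
opening: 0.709
```

drive_tool:
  deltas:
    - {"slide":[0,0,0],"delta_rot":[0,0,-0.0562],"hand":0}
    - {"slide":[0,0,0],"delta_rot":[0,0,-0.0562],"hand":0}
    - {"slide":[0,0,0],"delta_rot":[0,0,-0.0562],"hand":0}
    - {"slide":[0,0,0],"delta_rot":[0,0,-0.0562],"hand":0}
    - {"slide":[0,0,0],"delta_rot":[0,0,-0.0562],"hand":0}

```text
time_s: 26.7
eef_pos: [0.5023, -0.1532, 0.2395]
eef_rot: [0.0, 0.536, 0.844, 0.0]
wrist_force: [-0.4, -0.0, -1.5]
opening: 0.711
```

```bash
cat >> h.py <<'E'
def jars(name=None):
    c=cam("top",name)
    f=c["frame"]; hsv=cv2.cvtColor(f,cv2.COLOR_RGB2HSV)
    return c
E
python3 -c "
from h import *
plan((.594,-.138,.25),135)
c=cam('top','j1'); c=cam('wrist','m5'); c=cam('scene','j1s')"
```

```text
t 26.7 pos [ 0.5023 -0.1532  0.2395] open 0.711 F [-0.4 -0.  -1.5] q [-0.52  0.06  1.72  0.    1.36 -0.96]
slide total/50mm (tool axes now) [-0.502  1.79  -0.21 ] rot deg [  0.02   0.03 -19.89] frac [ 1.000e-04  2.000e-04 -1.105e-01]
slide in target axes/50mm [-1.081  1.512 -0.211] cur x yaw 115.11
```

View pics/j1.png

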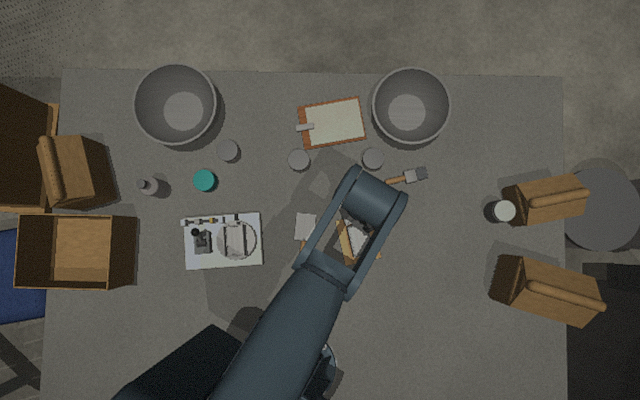

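View pics/m5.png

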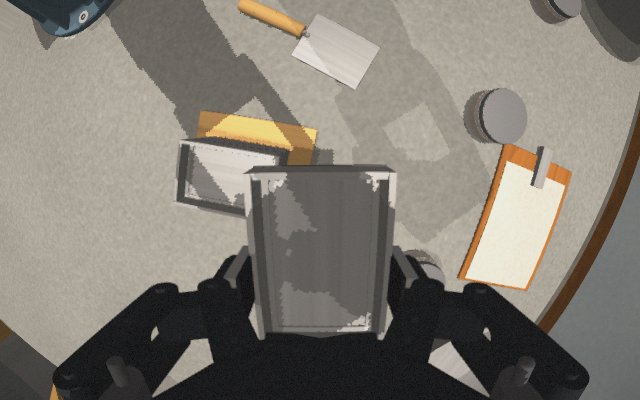

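View pics/j1s.png

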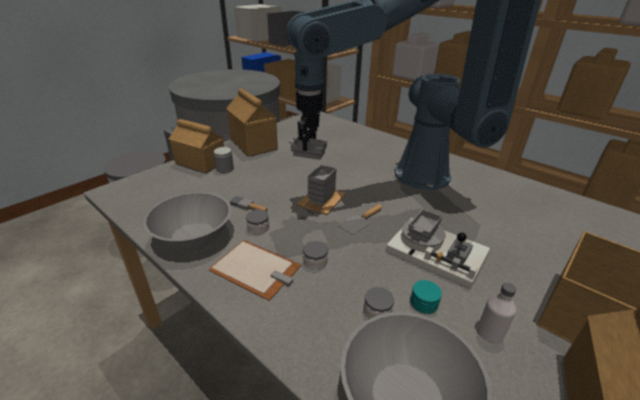

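drive_tool:
  deltas:
    - {"slide":[0,0,0],"delta_rot":[0,0,-0.0553],"hand":0}
    - {"slide":[0,0,0],"delta_rot":[0,0,-0.0552],"hand":0}
    - {"slide":[-0.54,0.75,0],"delta_rot":[0,0,0],"hand":0}
    - {"slide":[-0.54,0.76,0],"delta_rot":[0,0,0],"hand":0}
    - {"slide":[0,0,0.8],"delta_rot":[0,0,0],"hand":0}

```text
time_s: 27.48
eef_pos: [0.599, -0.1392, 0.2021]
eef_rot: [0.005, 0.387, 0.922, 0.0]
wrist_force: [-0.4, -0.4, -1.5]
opening: 0.71
```

drive_tool:
  deltas:
    - {"slide":[0,0,0.8],"delta_rot":[0,0,0],"hand":0}
    - {"slide":[0,0,0.8],"delta_rot":[0,0,0],"hand":0}
    - {"slide":[0,0,0],"delta_rot":[0,0,0],"hand":0}
    - {"slide":[0,0,0],"delta_rot":[0,0,0],"hand":0}
    - {"slide":[0,0,0],"delta_rot":[0,0,0],"hand":0}

```text
time_s: 28.1
eef_pos: [0.5955, -0.1393, 0.1211]
eef_rot: [0.002, 0.386, 0.923, -0.0]
wrist_force: [-0.5, 1.0, -2.5]
opening: 0.71
```

```bash
python3 -c "
from h import *
plan((.5933,-.1388,.018),135)
c=cam('top'); crop(c,280,100,440,240,4.5,'m6t'); c=cam('scene'); crop(c,220,110,380,290,4,'m6s')"
```

```text
t 28.1 pos [ 0.5955 -0.1393  0.1211] open 0.71 F [-0.5  1.  -2.5] q [-0.42  0.37  1.6   0.    1.16 -1.2 ]
slide total/50mm (tool axes now) [ 0.046 -0.027  2.061] rot deg [ 0.09  0.23 -0.39] frac [ 0.0005  0.0013 -0.0021]
slide in target axes/50mm [ 0.038 -0.024  2.061] cur x yaw 134.61
```

View pics/m6s.png

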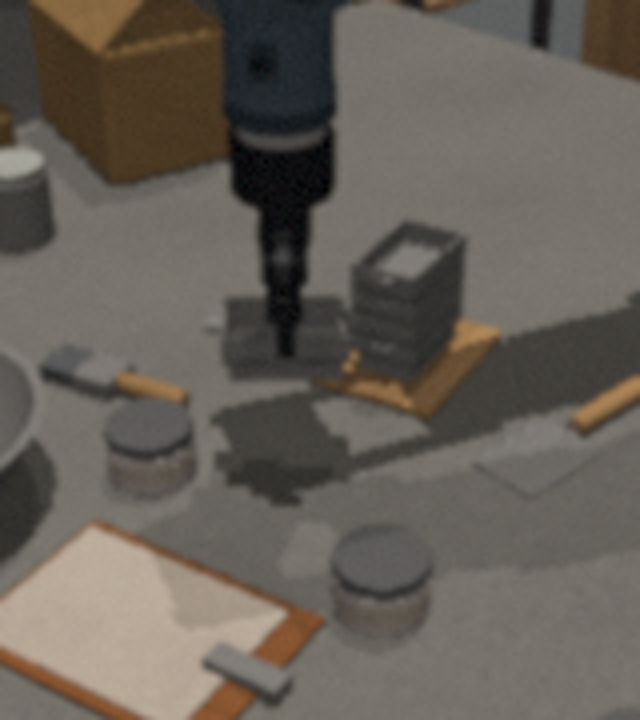

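drive_tool:
  deltas:
    - {"slide":[0.03,-0.02,0.5],"delta_rot":[0,0,-0.002],"hand":0}
    - {"slide":[0,0,0.5],"delta_rot":[0,0,0],"hand":0}
    - {"slide":[0,0,0.5],"delta_rot":[0,0,0],"hand":0}
    - {"slide":[0,0,0.3],"delta_rot":[0,0,0],"hand":0}
    - {"slide":[0,0,0.15],"delta_rot":[0,0,0],"hand":0}

```text
time_s: 28.82
eef_pos: [0.5922, -0.1383, 0.0207]
eef_rot: [-0.0, 0.383, 0.924, 0.0]
wrist_force: [0.8, -0.8, -1.5]
opening: 0.707
```

drive_tool:
  deltas:
    - {"slide":[0,0,0.06],"delta_rot":[0,0,0],"hand":0}
    - {"slide":[0,0,0.06],"delta_rot":[0,0,0],"hand":0}
    - {"slide":[0,0,0],"delta_rot":[0,0,0],"hand":0}
    - {"slide":[0,0,0],"delta_rot":[0,0,0],"hand":0}
    - {"slide":[0,0,0],"delta_rot":[0,0,0],"hand":0}

```text
time_s: 29.45
eef_pos: [0.5924, -0.1383, 0.0184]
eef_rot: [0.0, 0.382, 0.924, -0.0]
wrist_force: [-9.6, 4.4, 19.7]
opening: 0.71
```

Contact is at 20 N. Release and check.

drive_tool:
  deltas:
    - {"slide":[0,0,-0.03],"delta_rot":[0,0,0],"hand":0.95}
    - {"slide":[0,0,0],"delta_rot":[0,0,0],"hand":0.95}
    - {"slide":[0,0,0],"delta_rot":[0,0,0],"hand":0.95}
    - {"slide":[0,0,0],"delta_rot":[0,0,0],"hand":0.95}
    - {"slide":[0,0,-0.4],"delta_rot":[0,0,0],"hand":0.95}

```text
time_s: 30.08
eef_pos: [0.5906, -0.1376, 0.0352]
eef_rot: [-0.002, 0.383, 0.924, 0.0]
wrist_force: [0.9, -0.6, -0.5]
opening: 0.951
```

drive_tool:
  deltas:
    - {"slide":[0,0,-0.8],"delta_rot":[0,0,0],"hand":1}
    - {"slide":[0,0,-1],"delta_rot":[0,0,0],"hand":1}
    - {"slide":[0,0,-1],"delta_rot":[0,0,0],"hand":1}
    - {"slide":[0,0,-1],"delta_rot":[0,0,0],"hand":1}
    - {"slide":[0,0,0],"delta_rot":[0,0,0],"hand":1}

```text
time_s: 30.7
eef_pos: [0.5951, -0.1394, 0.2337]
eef_rot: [0.006, 0.382, 0.924, -0.0]
wrist_force: [0.3, 0.2, -0.7]
opening: 1.001
```

```bash
python3 -c "
from h import *
plan((.4152,-.1750,.25),193.6)
c=cam('wrist','m7'); c=cam('scene'); crop(c,220,110,380,290,4,'m7s')"
```

```text
t 30.7 pos [ 0.5951 -0.1394  0.2337] open 1.001 F [ 0.3  0.2 -0.7] q [-0.42  0.25  1.52  0.    1.36 -1.21]
slide total/50mm (tool axes now) [ 2.038 -3.044 -0.361] rot deg [ -0.1    0.69 -58.57] frac [-0.0006  0.0038 -0.3254]
slide in target axes/50mm [ 3.664  0.154 -0.326] cur x yaw 135.03
```

View pics/m7.png

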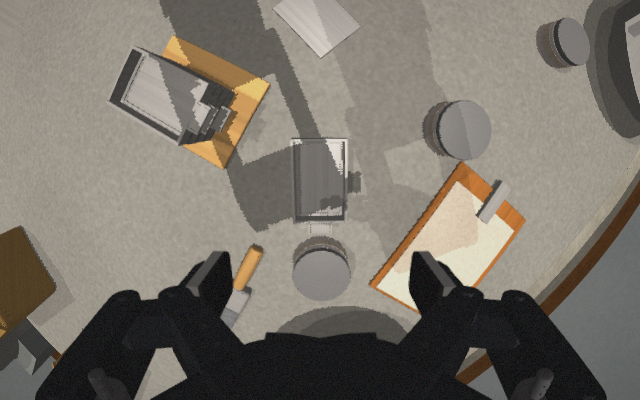

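View pics/m7s.png

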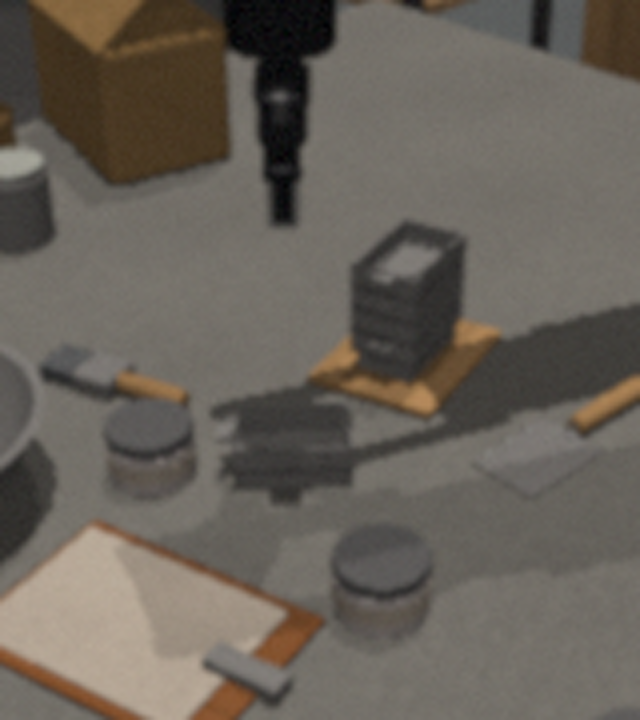

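```bash
cat >> h.py <<'E'
def chk(c,corners,jar,lipsign,fish=True):
    """corners px of rim (z=.04), order: lip-end-left, lip-end-right, tail-left, tail-right"""
    P=[onz(c,u,v,.04,fish) for u,v in corners]; J=onz(c,*jar,.048,fish)
    ctr=sum(P)/4; d=(P[0]+P[1]-P[2]-P[3])[:2]; d/=np.linalg.norm(d)
    r=(J-ctr)[:2]; print("tray",ctr.round(4),"yaw",np.degrees(np.arctan2(d[1],d[0])).round(1),"jar",J.round(4),"jar in tray x,y",(r@d).round(4),(-r[0]*d[1]+r[1]*d[0]).round(4))
E
python3 -c "
from h import *
c=cam('wrist'); chk(c,[(294,222),(344,222),(291,138),(348,138)],(321,273),1)"
```

```text
tray [ 0.5874 -0.1345  0.04  ] yaw -45.3 jar [ 0.664  -0.2083  0.048 ] jar in tray x,y 0.1063 0.0027
```

drive_tool:
  deltas:
    - {"slide":[0,0,-0.2],"delta_rot":[0,0,-0.0542],"hand":1}
    - {"slide":[0,0,-0.2],"delta_rot":[0,0,-0.0542],"hand":1}
    - {"slide":[0,0,0],"delta_rot":[0,0,-0.0542],"hand":1}
    - {"slide":[0,0,0],"delta_rot":[0,0,-0.0542],"hand":1}
    - {"slide":[0,0,0],"delta_rot":[0,0,-0.0542],"hand":1}

```text
time_s: 31.48
eef_pos: [0.5911, -0.1378, 0.2442]
eef_rot: [-0.002, -0.036, 0.999, 0.001]
wrist_force: [-0.7, 0.2, -0.0]
opening: 1.001
```

drive_tool:
  deltas:
    - {"slide":[0,0,0],"delta_rot":[0,0,-0.0542],"hand":1}
    - {"slide":[0.92,0.04,0],"delta_rot":[0,0,0],"hand":1}
    - {"slide":[0.92,0.04,0],"delta_rot":[0,0,0],"hand":1}
    - {"slide":[0.92,0.04,0],"delta_rot":[0,0,0],"hand":1}
    - {"slide":[0.92,0.04,0],"delta_rot":[0,0,0],"hand":1}

```text
time_s: 32.1
eef_pos: [0.4091, -0.173, 0.2446]
eef_rot: [-0.001, -0.118, 0.993, 0.001]
wrist_force: [-0.6, 0.0, 1.0]
opening: 0.994
```

drive_tool:
  deltas:
    - {"slide":[0,0,0.4],"delta_rot":[0,0,0],"hand":1}
    - {"slide":[0,0,0.4],"delta_rot":[0,0,0],"hand":1}
    - {"slide":[0,0,0],"delta_rot":[0,0,0],"hand":1}
    - {"slide":[0,0,0],"delta_rot":[0,0,0],"hand":1}
    - {"slide":[0,0,0],"delta_rot":[0,0,0],"hand":1}

```text
time_s: 32.72
eef_pos: [0.4118, -0.1737, 0.207]
eef_rot: [0.0, -0.118, 0.993, -0.0]
wrist_force: [0.4, -1.1, 0.1]
opening: 1.002
```

```bash
python3 -c "
from tray import *
look('n1',.116,.4150,-.1745,193.6)
c=cam('top','n1t')"
```

```text
t 32.77 pos [ 0.4118 -0.1738  0.207 ] open 1.0 F [-1.  -0.5 -0.3] q [-0.67 -0.09  1.94 -0.    1.29 -2.47]
slide total/50mm (tool axes now) [-0.059 -0.029  0.82 ] rot deg [-0.04  0.03 -0.03] frac [-0.0002  0.0002 -0.0002]
slide in target axes/50mm [-0.059 -0.029  0.82 ] cur x yaw -166.43
```

View pics/n1.png

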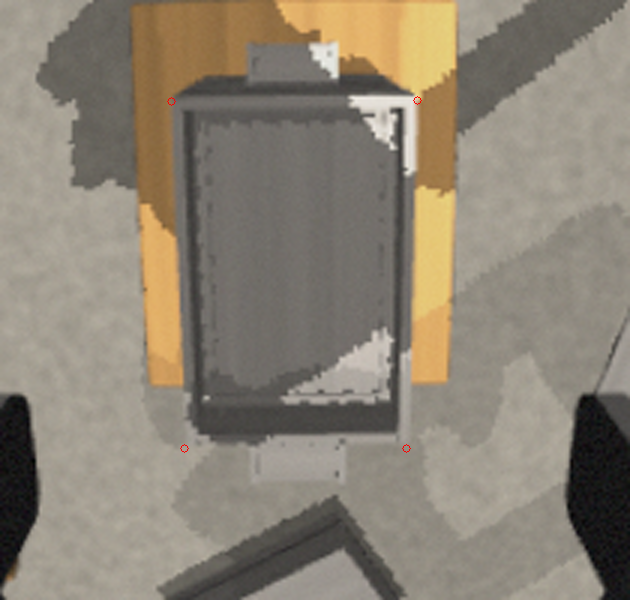

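View pics/n1t.png

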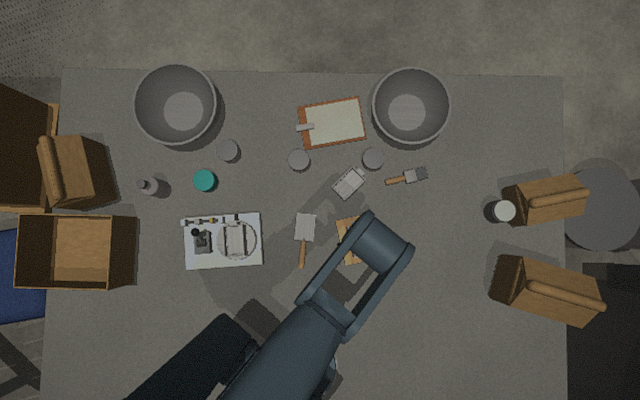

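drive_tool:
  deltas:
    - {"slide":[-0.05,-0.03,0.6],"delta_rot":[0,0,0],"hand":1}
    - {"slide":[0,0,0.6],"delta_rot":[0,0,0],"hand":1}
    - {"slide":[0,0,0.5],"delta_rot":[0,0,0],"hand":1}
    - {"slide":[0,0,0.4],"delta_rot":[0,0,0],"hand":1}
    - {"slide":[0,0,0.18],"delta_rot":[0,0,0],"hand":1}

```text
time_s: 33.45
eef_pos: [0.4139, -0.1742, 0.0916]
eef_rot: [-0.0, -0.118, 0.993, 0.0]
wrist_force: [0.1, 0.4, -0.3]
opening: 1.0
```

```bash
python3 -c "
from h import *
plan((.4148,-.1745,.0927),193.6)"
```

```text
t 33.45 pos [ 0.4139 -0.1742  0.0916] open 1.0 F [ 0.1  0.4 -0.3] q [-0.66  0.09  2.03 -0.    1.03 -2.47]
slide total/50mm (tool axes now) [-0.017 -0.011 -0.021] rot deg [ 0.06 -0.05 -0.04] frac [ 0.0003 -0.0003 -0.0002]
slide in target axes/50mm [-0.017 -0.011 -0.021] cur x yaw -166.44
```

drive_tool:
  deltas:
    - {"slide":[0,0,-0.03],"delta_rot":[0,0,0],"hand":0}
    - {"slide":[0,0,0],"delta_rot":[0,0,0],"hand":0}
    - {"slide":[0,0,0],"delta_rot":[0,0,0],"hand":0}
    - {"slide":[0,0,0],"delta_rot":[0,0,0],"hand":0}
    - {"slide":[0,0,0],"delta_rot":[0,0,0],"hand":0}

```text
time_s: 34.08
eef_pos: [0.4151, -0.1751, 0.0952]
eef_rot: [0.001, -0.118, 0.993, -0.001]
wrist_force: [-0.3, -0.0, 6.4]
opening: 0.708
```

drive_tool:
  deltas:
    - {"slide":[0,0,-0.04],"delta_rot":[0,0,0],"hand":0}
    - {"slide":[0,0,-0.04],"delta_rot":[0,0,0],"hand":0}
    - {"slide":[0,0,-0.08],"delta_rot":[0,0,0],"hand":0}
    - {"slide":[0,0,0],"delta_rot":[0,0,0],"hand":0}
    - {"slide":[0,0,0],"delta_rot":[0,0,0],"hand":0}

```text
time_s: 34.7
eef_pos: [0.4141, -0.1744, 0.1018]
eef_rot: [-0.0, -0.118, 0.993, 0.0]
wrist_force: [0.8, -0.2, -0.9]
opening: 0.705
```

```bash
python3 -c "
from h import *
plan((.4148,-.1745,.0927),193.6)
c=cam('wrist'); crop(c,220,100,420,200,3.9,'n4')"
```

```text
t 34.7 pos [ 0.4141 -0.1744  0.1018] open 0.705 F [ 0.8 -0.2 -0.9] q [-0.66  0.07  2.02  0.    1.05 -2.47]
slide total/50mm (tool axes now) [-0.013 -0.006  0.182] rot deg [ 0.01 -0.01 -0.04] frac [ 0.0001 -0.     -0.0002]
slide in target axes/50mm [-0.013 -0.006  0.182] cur x yaw -166.44
```

View pics/n4.png

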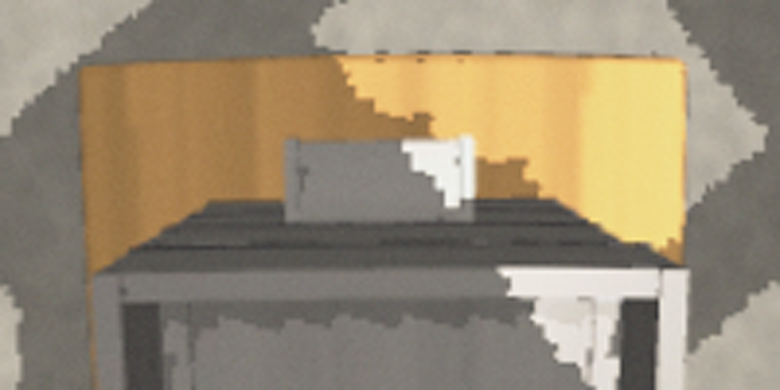

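```bash
python3 -c "
from h import *
c=cam('scene'); crop(c,280,130,360,220,7,'n5')
c=cam('wrist'); 
f=c['frame'][130:175,235:405,::-1].astype(float); f=np.clip(f*2.5-80,0,255).astype('uint8'); cv2.imwrite('pics/n5w.png',cv2.resize(f,None,fx=4.6,fy=8,interpolation=cv2.INTER_NEAREST))
Fs=[ctrl.get_obs()['wrist_force'][2]]
print(Fs)"
```

```text
[np.float64(-0.7230455803235141)]
```

View pics/n5.png

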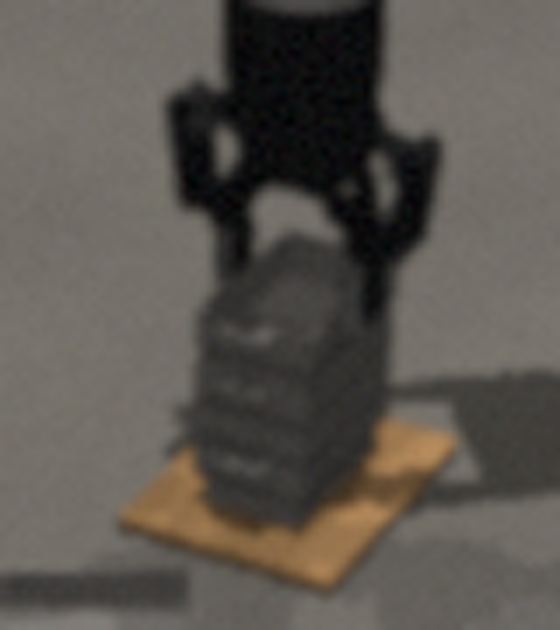

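View pics/n5w.png

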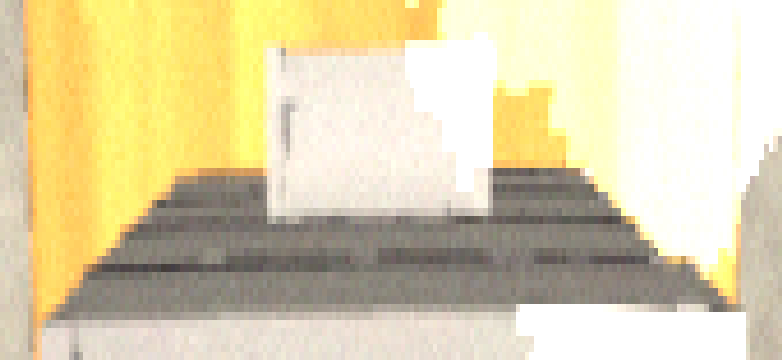

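```bash
python3 -c "
from h import *
c=cam('wrist')
a=np.radians(13.6)
for z in (.1006,.094,.0786,.072,.05,.028):
  print(z,[(proj(c,(.4145+x*np.cos(a)-y*np.sin(a),-.1745+x*np.sin(a)+y*np.cos(a),z),True)).round(1).tolist() for x,y in ((-.06,.013),(-.06,-.013),(-.048,.013),(-.048,.031),(-.048,-.031))])
print('meas lip', (235+270/4.6,130+47/8),(235+490/4.6,130+47/8),'root',130+215/8,'corners line263',(235+90/4.6,130+268/8),(235+655/4.6,130+262/8))
"
```

```text
0.1006 [[346.7, 138.8], [290.2, 138.8], [346.4, 164.5], [384.3, 165.0], [252.8, 165.1]]
0.094 [[345.6, 138.2], [291.5, 138.2], [345.3, 162.8], [381.6, 163.3], [255.6, 163.3]]
0.0786 [[343.2, 137.0], [294.2, 137.1], [343.0, 159.4], [376.1, 159.8], [261.4, 159.9]]
0.072 [[342.4, 136.6], [295.2, 136.6], [342.2, 158.1], [374.1, 158.5], [263.6, 158.5]]
0.05 [[339.9, 135.3], [298.0, 135.4], [339.7, 154.4], [368.2, 154.8], [269.8, 154.8]]
0.028 [[337.9, 134.4], [300.3, 134.4], [337.8, 151.5], [363.4, 151.8], [274.8, 151.9]]
meas lip (293.69565217391306, 135.875) (341.5217391304348, 135.875) root 156.875 corners line263 (254.56521739130434, 163.5) (377.3913043478261, 162.75)
```

```bash
python3 -c "
from h import *
c=cam('top')
print([onz(c,u,v,.005).round(3).tolist() for u,v in [(297,213),(316,214),(313,243)]])
print('jars',[onz(c,u,v,.048).round(4).tolist() for u,v in [(228,150),(298.5,159.5),(373,158.5)]])
crop(c,190,130,400,200,3.8,'n6')
plan((.556,.0225,.2),180)"
```

```text
[[0.494, 0.026, 0.005], [0.492, -0.037, 0.005], [0.397, -0.029, 0.005]]
jars [[0.691, 0.2517, 0.048], [0.6648, 0.0226, 0.048], [0.673, -0.2166, 0.048]]
t 34.95 pos [ 0.4141 -0.1744  0.1018] open 0.705 F [-0.3  0.8 -1.7] q [-0.66  0.07  2.02  0.    1.05 -2.47]
slide total/50mm (tool axes now) [-3.682  3.163 -1.964] rot deg [ 1.000e-02 -1.000e-02  1.356e+01] frac [ 0.0001 -0.      0.0753]
slide in target axes/50mm [-2.838  3.938 -1.964] cur x yaw -166.44
```

View pics/n6.png

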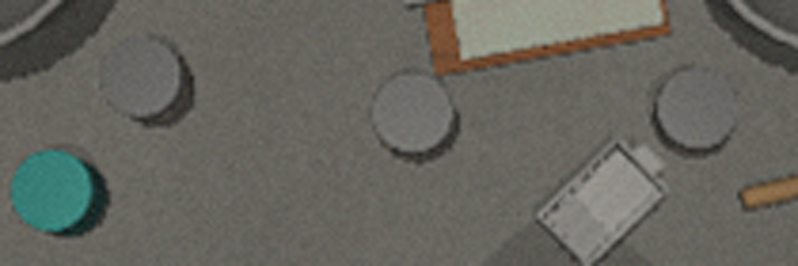

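drive_tool:
  deltas:
    - {"slide":[0,0,-0.3],"delta_rot":[0,0,0],"hand":0}
    - {"slide":[0,0,-0.6],"delta_rot":[0,0,0],"hand":0}
    - {"slide":[0,0,-0.7],"delta_rot":[0,0,0],"hand":0}
    - {"slide":[0,0,-0.5],"delta_rot":[0,0,0.0377],"hand":0}
    - {"slide":[0,0,0],"delta_rot":[0,0,0.0377],"hand":0}

```text
time_s: 35.58
eef_pos: [0.4157, -0.1755, 0.2106]
eef_rot: [0.002, 0.002, 1.0, -0.002]
wrist_force: [-0.3, 0.3, -1.3]
opening: 0.709
```

```bash
python3 -c "
from h import *
plan((.556,.0225,.2),180)
c=cam('wrist','n7')"
```

```text
t 35.58 pos [ 0.4157 -0.1755  0.2106] open 0.709 F [-0.3  0.3 -1.3] q [-0.66 -0.09  1.93  0.    1.29 -2.23]
slide total/50mm (tool axes now) [-2.79   3.973  0.21 ] rot deg [-0.22  0.28 -0.23] frac [-0.0012  0.0015 -0.0013]
slide in target axes/50mm [-2.807  3.961  0.212] cur x yaw 179.77
```

View pics/n7.png

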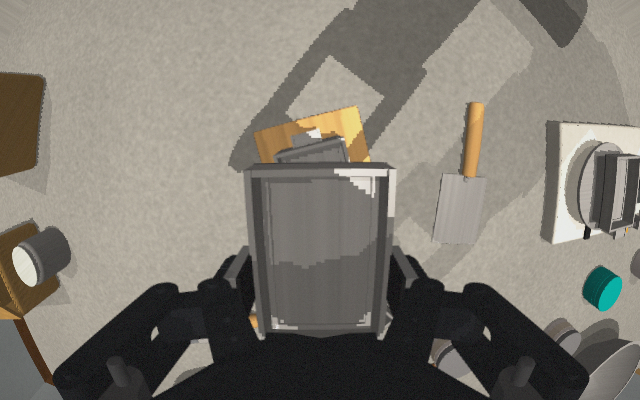

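drive_tool:
  deltas:
    - {"slide":[-0.56,0.79,0],"delta_rot":[0,0,0],"hand":0}
    - {"slide":[-0.56,0.79,0],"delta_rot":[0,0,0],"hand":0}
    - {"slide":[-0.56,0.79,0],"delta_rot":[0,0,0],"hand":0}
    - {"slide":[-0.56,0.79,0],"delta_rot":[0,0,0],"hand":0}
    - {"slide":[-0.56,0.79,0],"delta_rot":[0,0,0],"hand":0}

```text
time_s: 36.25
eef_pos: [0.5549, 0.0245, 0.2075]
eef_rot: [0.0, -0.001, 1.0, -0.0]
wrist_force: [0.9, -0.8, -1.0]
opening: 0.706
```

drive_tool:
  deltas:
    - {"slide":[0,0,0.7],"delta_rot":[0,0,0],"hand":0}
    - {"slide":[0,0,0.7],"delta_rot":[0,0,0],"hand":0}
    - {"slide":[0,0,0.5],"delta_rot":[0,0,0],"hand":0}
    - {"slide":[0,0,0],"delta_rot":[0,0,0],"hand":0}
    - {"slide":[0,0,0],"delta_rot":[0,0,0],"hand":0}

```text
time_s: 36.88
eef_pos: [0.555, 0.0228, 0.1132]
eef_rot: [0.001, -0.0, 1.0, -0.0]
wrist_force: [0.2, -0.2, -0.6]
opening: 0.71
```

```bash
python3 -c "
from h import *
plan((.555,.0225,.019),180)
c=cam('scene'); crop(c,220,110,420,310,3,'n8')"
```

```text
t 36.88 pos [0.555  0.0228 0.1132] open 0.71 F [ 0.2 -0.2 -0.6] q [-0.17  0.27  1.75  0.    1.11 -1.74]
slide total/50mm (tool axes now) [ 0.004 -0.006  1.885] rot deg [-0.01  0.09  0.02] frac [-0.0001  0.0005  0.0001]
slide in target axes/50mm [ 1.000e-03 -7.000e-03  1.885e+00] cur x yaw -179.98
```

View pics/n8.png

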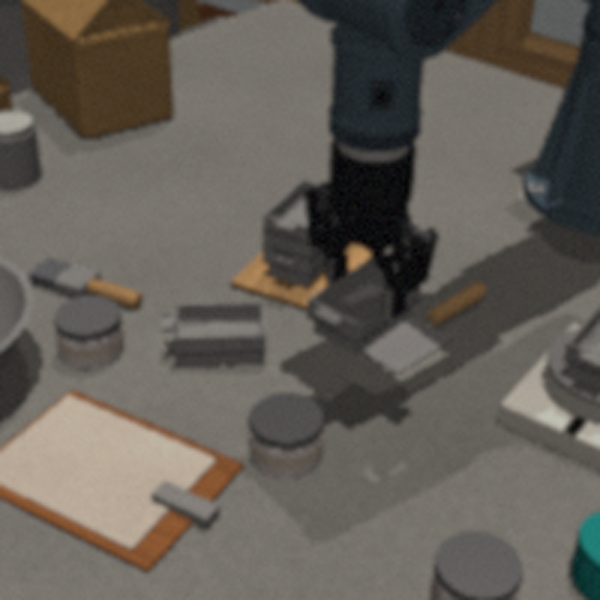

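drive_tool:
  deltas:
    - {"slide":[0,0,0.5],"delta_rot":[0,0,0],"hand":0}
    - {"slide":[0,0,0.5],"delta_rot":[0,0,0],"hand":0}
    - {"slide":[0,0,0.45],"delta_rot":[0,0,0],"hand":0}
    - {"slide":[0,0,0.25],"delta_rot":[0,0,0],"hand":0}
    - {"slide":[0,0,0.1],"delta_rot":[0,0,0],"hand":0}

```text
time_s: 37.55
eef_pos: [0.5546, 0.0229, 0.0222]
eef_rot: [0.0, 0.0, 1.0, -0.0]
wrist_force: [0.5, -0.7, -1.2]
opening: 0.71
```

drive_tool:
  deltas:
    - {"slide":[0,0,0.06],"delta_rot":[0,0,0],"hand":0}
    - {"slide":[0,0,0.06],"delta_rot":[0,0,0],"hand":0}
    - {"slide":[0,0,0],"delta_rot":[0,0,0],"hand":0}
    - {"slide":[0,0,0],"delta_rot":[0,0,0],"hand":0}
    - {"slide":[0,0,0],"delta_rot":[0,0,0],"hand":0}

```text
time_s: 38.17
eef_pos: [0.5551, 0.0229, 0.0192]
eef_rot: [0.001, -0.0, 1.0, -0.0]
wrist_force: [-9.9, 0.7, 22.8]
opening: 0.706
```

drive_tool:
  deltas:
    - {"slide":[0,0,-0.04],"delta_rot":[0,0,0],"hand":0.95}
    - {"slide":[0,0,0],"delta_rot":[0,0,0],"hand":0.95}
    - {"slide":[0,0,0],"delta_rot":[0,0,0],"hand":0.95}
    - {"slide":[0,0,0],"delta_rot":[0,0,0],"hand":0.95}
    - {"slide":[0,0,-0.4],"delta_rot":[0,0,0],"hand":0.95}

```text
time_s: 38.8
eef_pos: [0.5525, 0.0233, 0.0363]
eef_rot: [-0.002, 0.0, 1.0, 0.0]
wrist_force: [0.0, -0.5, 1.1]
opening: 0.952
```

drive_tool:
  deltas:
    - {"slide":[0,0,-0.8],"delta_rot":[0,0,0],"hand":1}
    - {"slide":[0,0,-1],"delta_rot":[0,0,0],"hand":1}
    - {"slide":[0,0,-1],"delta_rot":[0,0,0],"hand":1}
    - {"slide":[0,0,-1],"delta_rot":[0,0,0],"hand":1}
    - {"slide":[0,0,0],"delta_rot":[0,0,0],"hand":1}

```text
time_s: 39.42
eef_pos: [0.557, 0.0226, 0.2329]
eef_rot: [0.005, 0.0, 1.0, -0.001]
wrist_force: [-0.7, -0.1, -0.4]
opening: 0.999
```

```bash
python3 -c "
from h import *
plan((.4145,-.1745,.23),193.6)
c=cam('wrist','n9'); c=cam('scene','n9s')"
```

```text
t 39.42 pos [0.557  0.0226 0.2329] open 0.999 F [-0.7 -0.1 -0.4] q [-0.17  0.13  1.66 -0.    1.34 -1.74]
slide total/50mm (tool axes now) [ 2.851 -3.942  0.039] rot deg [ -0.15   0.51 -13.61] frac [-0.0008  0.0028 -0.0756]
slide in target axes/50mm [ 3.697 -3.161  0.058] cur x yaw 179.99
```

View pics/n9.png

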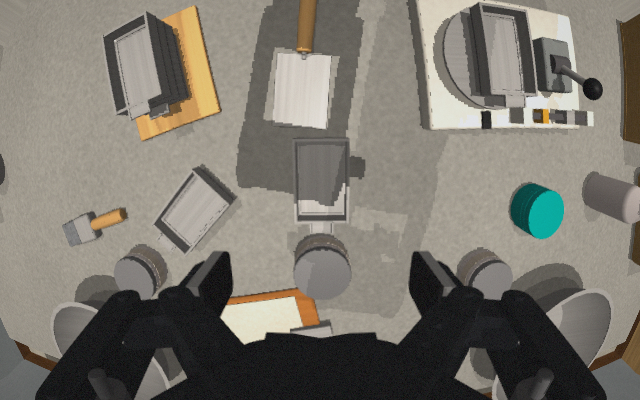

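View pics/n9s.png

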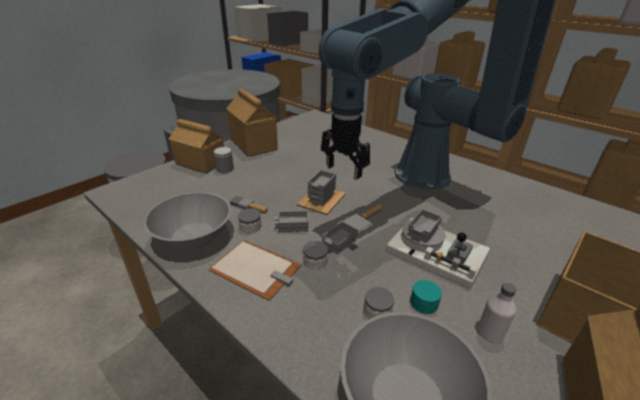

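```bash
python3 -c "
from h import *
c=cam('wrist'); chk(c,[(350,221),(295,221),(348,139),(293,139)],(322,273),1)
s=cam('scene'); crop(s,220,190,340,280,6,'n10s')
t=cam('top'); crop(t,280,130,440,240,4.8,'n10')"
```

```text
tray [0.548  0.0248 0.04  ] yaw 1.4 jar [0.6544 0.0255 0.048 ] jar in tray x,y 0.1063 -0.002
```

View pics/n10.png

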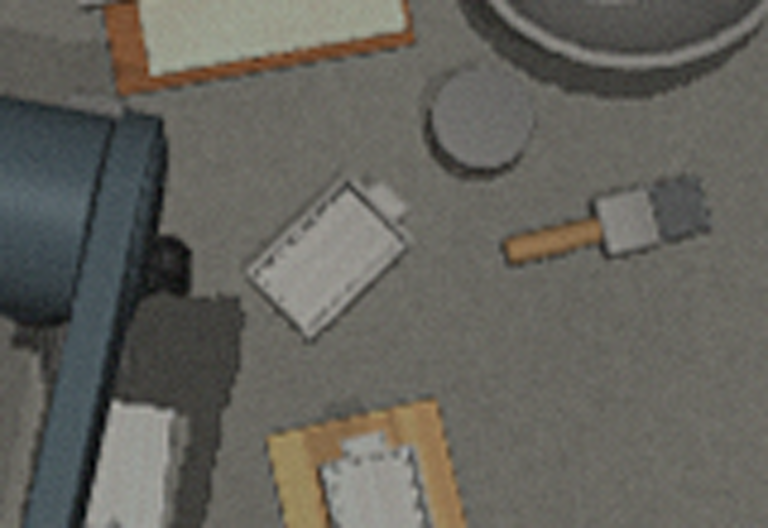

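View pics/n10s.png

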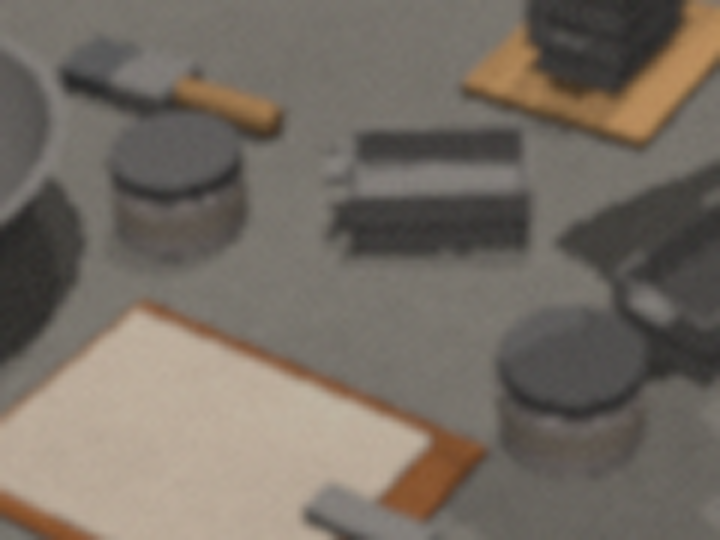

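```bash
python3 -c "
from h import *
t=cam('top')
f=lambda a,b:(280+(a+.5)/4.8-.5,130+(b+.5)/4.8-.5)
chk(t,[f(352,180),f(410,240),f(247,272),f(310,340)],f(483,118),1,False)"
```

```text
tray [ 0.5921 -0.1394  0.04  ] yaw -45.5 jar [ 0.6875 -0.2396  0.048 ] jar in tray x,y 0.1383 -0.0021
```

```bash
python3 -c "
from h import *
plan((.5922,-.1388,.15),134.7)"
```

```text
t 39.73 pos [0.5532 0.0232 0.226 ] open 1.002 F [ 0.2 -0.3 -0.4] q [-0.17  0.14  1.66  0.    1.34 -1.74]
slide total/50mm (tool axes now) [-0.785 -3.24   1.515] rot deg [-4.000e-02 -1.900e-01  4.529e+01] frac [-2.000e-04 -1.100e-03  2.516e-01]
slide in target axes/50mm [-2.851 -1.724  1.52 ] cur x yaw 179.99
```

drive_tool:
  deltas:
    - {"slide":[0,0,0],"delta_rot":[0,0,0.0503],"hand":1}
    - {"slide":[0,0,0],"delta_rot":[0,0,0.0503],"hand":1}
    - {"slide":[0,0,0],"delta_rot":[0,0,0.0503],"hand":1}
    - {"slide":[0,0,0],"delta_rot":[0,0,0.0503],"hand":1}
    - {"slide":[0,0,0],"delta_rot":[0,0,0.0503],"hand":1}

```text
time_s: 40.35
eef_pos: [0.5536, 0.0231, 0.2264]
eef_rot: [-0.001, 0.387, 0.922, -0.0]
wrist_force: [-0.1, -0.5, 0.9]
opening: 0.998
```

drive_tool:
  deltas:
    - {"slide":[-0.71,-0.43,0],"delta_rot":[0,0,0],"hand":1}
    - {"slide":[-0.71,-0.43,0],"delta_rot":[0,0,0],"hand":1}
    - {"slide":[-0.71,-0.43,0],"delta_rot":[0,0,0],"hand":1}
    - {"slide":[-0.71,-0.43,0],"delta_rot":[0,0,0],"hand":1}
    - {"slide":[0,0,0.8],"delta_rot":[0,0,0],"hand":1}

```text
time_s: 40.98
eef_pos: [0.5953, -0.1424, 0.1895]
eef_rot: [0.003, 0.387, 0.922, -0.0]
wrist_force: [-0.8, -0.5, -0.2]
opening: 1.002
```

drive_tool:
  deltas:
    - {"slide":[0,0,0.8],"delta_rot":[0,0,0],"hand":1}
    - {"slide":[0,0,0],"delta_rot":[0,0,0],"hand":1}
    - {"slide":[0,0,0],"delta_rot":[0,0,0],"hand":1}
    - {"slide":[0,0,0],"delta_rot":[0,0,0],"hand":1}
    - {"slide":[0,0,0],"delta_rot":[0,0,0],"hand":1}

```text
time_s: 41.6
eef_pos: [0.5939, -0.1386, 0.1496]
eef_rot: [0.001, 0.385, 0.923, -0.0]
wrist_force: [0.1, -0.3, -0.8]
opening: 0.999
```

```bash
python3 -c "
from h import *
plan((.5922,-.1388,.0195),134.7)
c=cam('wrist','p1')"
```

```text
t 41.6 pos [ 0.5939 -0.1386  0.1496] open 0.999 F [ 0.1 -0.3 -0.8] q [-0.42  0.34  1.59  0.    1.21 -1.2 ]
slide total/50mm (tool axes now) [ 0.028 -0.029  2.601] rot deg [0.06 0.15 0.03] frac [0.0003 0.0008 0.0002]
slide in target axes/50mm [ 0.022 -0.027  2.602] cur x yaw 134.73
```

View pics/p1.png

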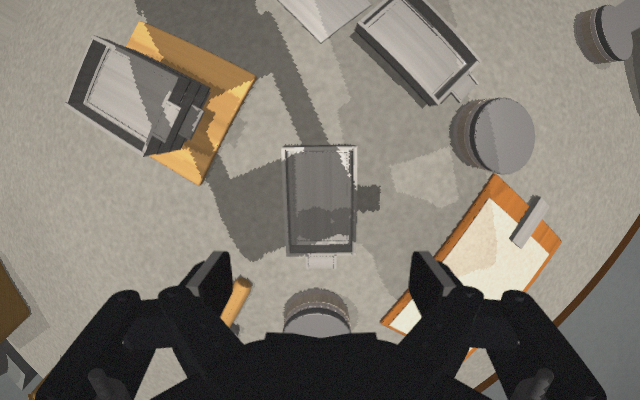

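drive_tool:
  deltas:
    - {"slide":[0.02,-0.02,0.7],"delta_rot":[0,0,0],"hand":1}
    - {"slide":[0,0,0.7],"delta_rot":[0,0,0],"hand":1}
    - {"slide":[0,0,0.6],"delta_rot":[0,0,0],"hand":1}
    - {"slide":[0,0,0.4],"delta_rot":[0,0,0],"hand":1}
    - {"slide":[0,0,0.18],"delta_rot":[0,0,0],"hand":1}

```text
time_s: 42.28
eef_pos: [0.5914, -0.1383, 0.0181]
eef_rot: [-0.0, 0.385, 0.923, 0.0]
wrist_force: [-0.1, -0.8, 0.7]
opening: 1.001
```

drive_tool:
  deltas:
    - {"slide":[0,0,0],"delta_rot":[0,0,0],"hand":0}
    - {"slide":[0,0,0],"delta_rot":[0,0,0],"hand":0}
    - {"slide":[0,0,0],"delta_rot":[0,0,0],"hand":0}
    - {"slide":[0,0,0],"delta_rot":[0,0,0],"hand":0}
    - {"slide":[0,0,-0.1],"delta_rot":[0,0,0],"hand":0}

```text
time_s: 42.9
eef_pos: [0.5912, -0.1382, 0.0238]
eef_rot: [-0.0, 0.385, 0.923, 0.0]
wrist_force: [-0.1, 0.9, -1.3]
opening: 0.709
```

drive_tool:
  deltas:
    - {"slide":[0,0,-0.1],"delta_rot":[0,0,0],"hand":0}
    - {"slide":[0,0,0],"delta_rot":[0,0,0],"hand":0}
    - {"slide":[0,0,0],"delta_rot":[0,0,0],"hand":0}
    - {"slide":[0,0,0],"delta_rot":[0,0,0],"hand":0}
    - {"slide":[0,0,0],"delta_rot":[0,0,0],"hand":0}

```text
time_s: 43.52
eef_pos: [0.5915, -0.1383, 0.0287]
eef_rot: [-0.0, 0.385, 0.923, 0.0]
wrist_force: [-0.2, -0.2, -1.0]
opening: 0.707
```

```bash
python3 -c "
from h import *
plan((.6103,-.1585,.0195),133.6)"
```

```text
t 43.52 pos [ 0.5915 -0.1383  0.0287] open 0.707 F [-0.2 -0.2 -1. ] q [-0.42  0.5   1.64  0.    1.   -1.21]
slide total/50mm (tool axes now) [-0.552 -0.016  0.183] rot deg [-0.01 -0.02  1.12] frac [-0.     -0.0001  0.0062]
slide in target axes/50mm [-0.552 -0.005  0.183] cur x yaw 134.72
```

drive_tool:
  deltas:
    - {"slide":[-0.2,0,0],"delta_rot":[0,0,0.006],"hand":0}
    - {"slide":[-0.2,0,0],"delta_rot":[0,0,0],"hand":0}
    - {"slide":[-0.13,0,0],"delta_rot":[0,0,0],"hand":0}
    - {"slide":[0,0,0.15],"delta_rot":[0,0,0],"hand":0}
    - {"slide":[0,0,0.06],"delta_rot":[0,0,0],"hand":0}

```text
time_s: 44.15
eef_pos: [0.6105, -0.158, 0.0202]
eef_rot: [0.0, 0.394, 0.919, -0.0]
wrist_force: [-12.2, 2.4, 30.0]
opening: 0.709
```

drive_tool:
  deltas:
    - {"slide":[0,0,0.04],"delta_rot":[0,0,0],"hand":0}
    - {"slide":[0,0,0.02],"delta_rot":[0,0,0],"hand":0}
    - {"slide":[0,0,0],"delta_rot":[0,0,0],"hand":0}
    - {"slide":[0,0,0],"delta_rot":[0,0,0],"hand":0}
    - {"slide":[0,0,0],"delta_rot":[0,0,0],"hand":0}

```text
time_s: 44.78
eef_pos: [0.6106, -0.158, 0.0202]
eef_rot: [0.0, 0.394, 0.919, -0.0]
wrist_force: [-15.0, 3.3, 34.9]
opening: 0.707
```

drive_tool:
  deltas:
    - {"slide":[0,0,-0.06],"delta_rot":[0,0,0],"hand":0}
    - {"slide":[0,0,0],"delta_rot":[0,0,0],"hand":0.95}
    - {"slide":[0,0,0],"delta_rot":[0,0,0],"hand":0.95}
    - {"slide":[0,0,0],"delta_rot":[0,0,0],"hand":0.95}
    - {"slide":[0,0,-0.4],"delta_rot":[0,0,0],"hand":0.95}

```text
time_s: 45.4
eef_pos: [0.6083, -0.1566, 0.0368]
eef_rot: [-0.002, 0.394, 0.919, 0.0]
wrist_force: [0.0, 0.1, 0.7]
opening: 0.952
```

drive_tool:
  deltas:
    - {"slide":[0,0,-0.8],"delta_rot":[0,0,0],"hand":1}
    - {"slide":[0,0,-1],"delta_rot":[0,0,0],"hand":1}
    - {"slide":[0,0,-1],"delta_rot":[0,0,0],"hand":1}
    - {"slide":[0,0,-1],"delta_rot":[0,0,0],"hand":1}
    - {"slide":[0,0,0],"delta_rot":[0,0,0],"hand":1}

```text
time_s: 46.02
eef_pos: [0.613, -0.1587, 0.2359]
eef_rot: [0.006, 0.394, 0.919, -0.0]
wrist_force: [-0.2, -0.2, 0.4]
opening: 1.003
```

```bash
python3 -c "
from h import *
plan((.4145,-.1745,.22),193.6)
c=cam('wrist','p3')"
```

```text
t 46.02 pos [ 0.613  -0.1587  0.2359] open 1.003 F [-0.2 -0.2  0.4] q [-0.44  0.3   1.46  0.    1.38 -1.2 ]
slide total/50mm (tool axes now) [ 2.514 -3.091  0.277] rot deg [ -0.11   0.7  -59.95] frac [-0.0006  0.0039 -0.3331]
slide in target axes/50mm [3.932 0.626 0.318] cur x yaw 133.65
```

View pics/p3.png

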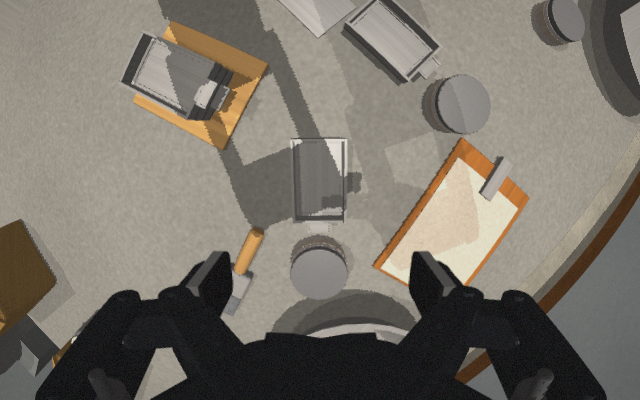

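drive_tool:
  deltas:
    - {"slide":[0,0,0],"delta_rot":[0,0,-0.0555],"hand":1}
    - {"slide":[0,0,0],"delta_rot":[0,0,-0.0555],"hand":1}
    - {"slide":[0,0,0],"delta_rot":[0,0,-0.0555],"hand":1}
    - {"slide":[0,0,0],"delta_rot":[0,0,-0.0555],"hand":1}
    - {"slide":[0,0,0],"delta_rot":[0,0,-0.0555],"hand":1}

```text
time_s: 46.7
eef_pos: [0.6091, -0.157, 0.2269]
eef_rot: [-0.001, -0.034, 0.999, 0.001]
wrist_force: [0.1, -0.4, 0.3]
opening: 1.002
```

drive_tool:
  deltas:
    - {"slide":[0,0,0],"delta_rot":[0,0,-0.0555],"hand":1}
    - {"slide":[0.98,0.155,0],"delta_rot":[0,0,0],"hand":1}
    - {"slide":[0.98,0.155,0],"delta_rot":[0,0,0],"hand":1}
    - {"slide":[0.98,0.155,0],"delta_rot":[0,0,0],"hand":1}
    - {"slide":[0.98,0.155,0],"delta_rot":[0,0,0],"hand":1}

```text
time_s: 47.32
eef_pos: [0.41, -0.1727, 0.2271]
eef_rot: [-0.001, -0.118, 0.993, 0.001]
wrist_force: [0.1, 0.2, 1.0]
opening: 0.998
```

drive_tool:
  deltas:
    - {"slide":[0,0,0.5],"delta_rot":[0,0,0],"hand":1}
    - {"slide":[0,0,0.4],"delta_rot":[0,0,0],"hand":1}
    - {"slide":[0,0,0],"delta_rot":[0,0,0],"hand":1}
    - {"slide":[0,0,0],"delta_rot":[0,0,0],"hand":1}
    - {"slide":[0,0,0],"delta_rot":[0,0,0],"hand":1}

```text
time_s: 47.95
eef_pos: [0.4127, -0.1736, 0.1841]
eef_rot: [0.0, -0.118, 0.993, -0.0]
wrist_force: [-0.3, 0.6, -0.1]
opening: 1.001
```

```bash
python3 -c "
from tray import *
look('q1',.094,.4145,-.1745,193.6)
c=cam('top','q1t')"
```

```text
t 48.0 pos [ 0.4127 -0.1736  0.1841] open 1.0 F [ 0.4 -0.  -0.3] q [-0.66 -0.06  1.96 -0.    1.24 -2.47]
slide total/50mm (tool axes now) [-0.03  -0.026  0.801] rot deg [-0.05  0.04 -0.01] frac [-0.0003  0.0002 -0.    ]
slide in target axes/50mm [-0.031 -0.027  0.801] cur x yaw -166.41
```

View pics/q1.png

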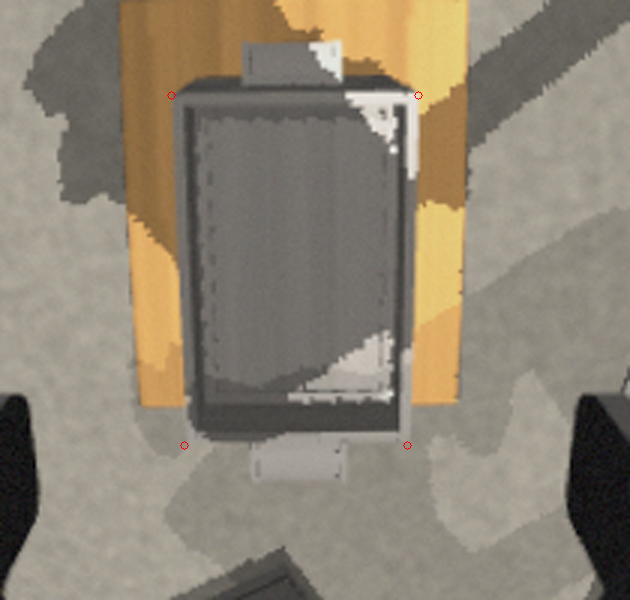

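View pics/q1t.png

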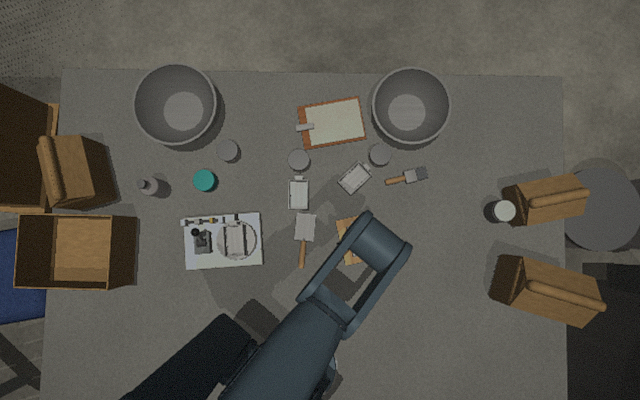

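drive_tool:
  deltas:
    - {"slide":[-0.02,-0.03,0.6],"delta_rot":[0,0,0],"hand":1}
    - {"slide":[0,0,0.6],"delta_rot":[0,0,0],"hand":1}
    - {"slide":[0,0,0.5],"delta_rot":[0,0,0],"hand":1}
    - {"slide":[0,0,0.4],"delta_rot":[0,0,0],"hand":1}
    - {"slide":[0,0,0.13],"delta_rot":[0,0,0],"hand":1}

```text
time_s: 48.68
eef_pos: [0.4131, -0.1741, 0.071]
eef_rot: [-0.001, -0.118, 0.993, 0.001]
wrist_force: [-0.0, -1.0, -0.6]
opening: 0.998
```

drive_tool:
  deltas:
    - {"slide":[0,0,0],"delta_rot":[0,0,0],"hand":1}
    - {"slide":[0,0,0],"delta_rot":[0,0,0],"hand":0}
    - {"slide":[0,0,0],"delta_rot":[0,0,0],"hand":0}
    - {"slide":[0,0,0],"delta_rot":[0,0,0],"hand":0}
    - {"slide":[0,0,0],"delta_rot":[0,0,0],"hand":0}

```text
time_s: 49.3
eef_pos: [0.4142, -0.1749, 0.0733]
eef_rot: [0.001, -0.118, 0.993, -0.001]
wrist_force: [-1.1, 1.3, 7.4]
opening: 0.708
```

drive_tool:
  deltas:
    - {"slide":[0,0,-0.04],"delta_rot":[0,0,0],"hand":0}
    - {"slide":[0,0,-0.04],"delta_rot":[0,0,0],"hand":0}
    - {"slide":[0,0,-0.08],"delta_rot":[0,0,0],"hand":0}
    - {"slide":[0,0,0],"delta_rot":[0,0,0],"hand":0}
    - {"slide":[0,0,0],"delta_rot":[0,0,0],"hand":0}

```text
time_s: 49.92
eef_pos: [0.4135, -0.1745, 0.0798]
eef_rot: [-0.0, -0.118, 0.993, 0.0]
wrist_force: [0.0, -0.1, -0.3]
opening: 0.707
```

```bash
python3 -c "
from h import *
plan((.4148,-.1745,.0927),193.6)
c=cam('wrist')
f=c['frame'][120:175,235:405,::-1].astype(float); f=np.clip(f*2.5-80,0,255).astype('uint8'); cv2.imwrite('pics/q4.png',cv2.resize(f,None,fx=4.6,fy=8,interpolation=cv2.INTER_NEAREST))
a=np.radians(13.6)
for z in (.079,.072,.057,.05):
  print(z,[((proj(c,(.4145+x*np.cos(a)-y*np.sin(a),-.1745+x*np.sin(a)+y*np.cos(a),z),True)-[235,120])*[4.6,8]).round(0).tolist() for x,y in ((-.06,.013),(-.06,-.013),(-.048,.031),(-.048,-.031))])
"
```

```text
t 49.92 pos [ 0.4135 -0.1745  0.0798] open 0.707 F [ 0.  -0.1 -0.3] q [-0.66  0.11  2.04 -0.    1.   -2.47]
slide total/50mm (tool axes now) [-0.026 -0.006 -0.257] rot deg [ 0.   -0.   -0.03] frac [ 0.     -0.     -0.0001]
slide in target axes/50mm [-0.026 -0.006 -0.257] cur x yaw -166.43
0.079 [[514.0, 160.0], [254.0, 161.0], [688.0, 370.0], [82.0, 371.0]]
0.072 [[509.0, 155.0], [260.0, 155.0], [674.0, 355.0], [95.0, 356.0]]
0.057 [[498.0, 145.0], [272.0, 145.0], [650.0, 327.0], [121.0, 328.0]]
0.05 [[494.0, 141.0], [277.0, 141.0], [640.0, 316.0], [132.0, 316.0]]
```

View pics/q4.png

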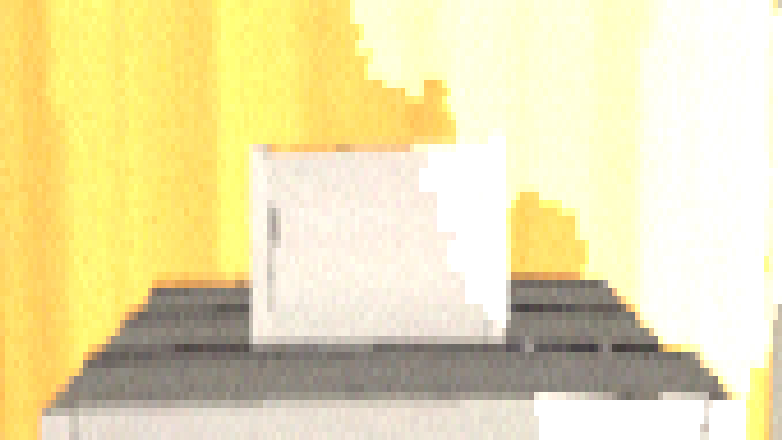

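drive_tool:
  deltas:
    - {"slide":[0,0,-0.04],"delta_rot":[0,0,0],"hand":0}
    - {"slide":[0,0,0],"delta_rot":[0,0,0],"hand":0}
    - {"slide":[0,0,0],"delta_rot":[0,0,0],"hand":0}
    - {"slide":[0,0,0],"delta_rot":[0,0,0],"hand":0}
    - {"slide":[0,0,0],"delta_rot":[0,0,0],"hand":0}

```text
time_s: 50.6
eef_pos: [0.4135, -0.1745, 0.0818]
eef_rot: [-0.0, -0.118, 0.993, 0.0]
wrist_force: [-0.7, -0.3, -1.7]
opening: 0.711
```

```bash
python3 -c "
from h import *
c=cam('wrist');print(ctrl.get_obs()['eef_pos'])
f=c['frame'][120:175,235:405,::-1].astype(float); f=np.clip(f*2.5-80,0,255).astype('uint8'); cv2.imwrite('pics/q5.png',cv2.resize(f,None,fx=4.6,fy=8,interpolation=cv2.INTER_NEAREST))
"
```

```text
[ 0.41352514 -0.17450614  0.08185884]
```

View pics/q5.png

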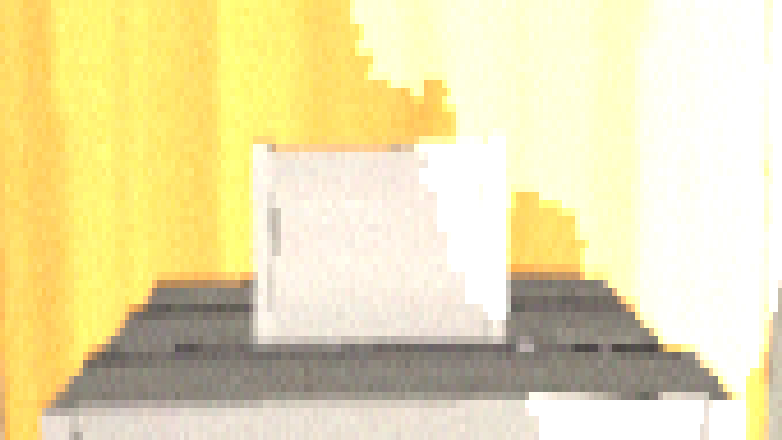

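```bash
python3 -c "
from h import *
c=cam('scene'); crop(c,285,140,355,220,8,'q6')
f=cv2.imread('pics/q6.png').astype(float);cv2.imwrite('pics/q6.png',np.clip(f*2.2-50,0,255))"
```

```text
[ WARN:0@2.578] global loadsave.cpp:1063 imwrite_ Unsupported depth image for selected encoder is fallbacked to CV_8U.
```

View pics/q6.png

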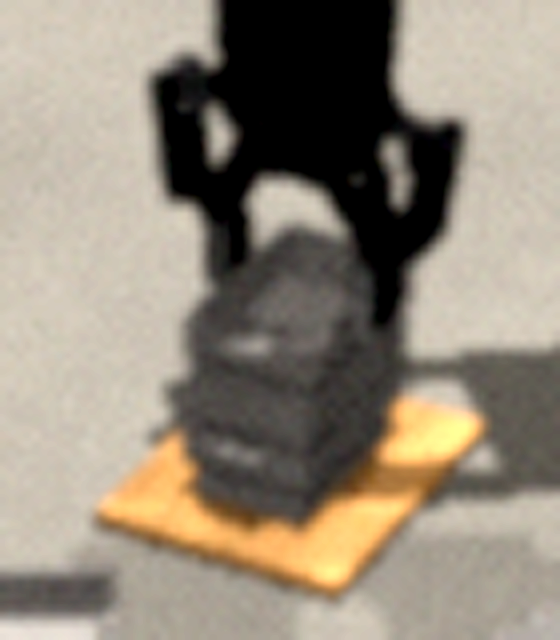

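drive_tool:
  deltas:
    - {"slide":[0,0,-0.3],"delta_rot":[0,0,0],"hand":0}
    - {"slide":[0,0,-0.7],"delta_rot":[0,0,0],"hand":0}
    - {"slide":[0,0,-0.8],"delta_rot":[0,0,-0.0489],"hand":0}
    - {"slide":[0,0,-0.6],"delta_rot":[0,0,-0.0489],"hand":0}
    - {"slide":[0,0,0],"delta_rot":[0,0,-0.0489],"hand":0}

```text
time_s: 51.32
eef_pos: [0.4152, -0.1758, 0.206]
eef_rot: [0.002, -0.344, 0.939, -0.003]
wrist_force: [-0.1, 0.1, -1.0]
opening: 0.712
```

```bash
python3 -c "
from h import *
plan((.6057,.180,.2),220)
c=cam('top','r1')"
```

```text
t 51.33 pos [ 0.4152 -0.1758  0.206 ] open 0.712 F [-0.1  0.1 -1. ] q [-0.66 -0.09  1.94  0.    1.28 -2.94]
slide total/50mm (tool axes now) [-7.506  2.967  0.111] rot deg [-0.39  0.08  0.28] frac [-0.0022  0.0005  0.0016]
slide in target axes/50mm [-7.492  3.003  0.121] cur x yaw -139.72
```

View pics/r1.png

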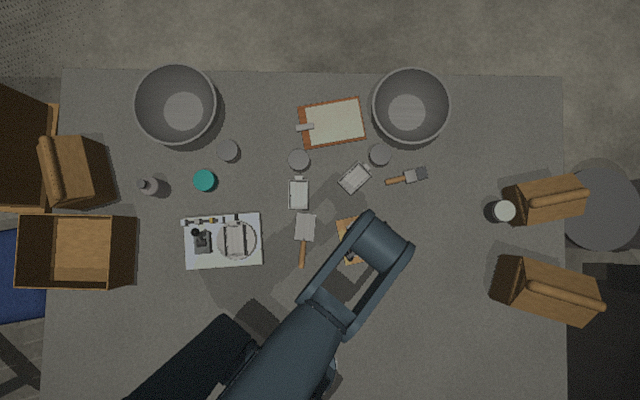

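drive_tool:
  deltas:
    - {"slide":[-0.937,0.375,0],"delta_rot":[0,0,0],"hand":0}
    - {"slide":[-0.937,0.375,0],"delta_rot":[0,0,0],"hand":0}
    - {"slide":[-0.937,0.375,0],"delta_rot":[0,0,0],"hand":0}
    - {"slide":[-0.937,0.375,0],"delta_rot":[0,0,0],"hand":0}
    - {"slide":[-0.937,0.375,0],"delta_rot":[0,0,0],"hand":0}

```text
time_s: 52.0
eef_pos: [0.5333, 0.0494, 0.2024]
eef_rot: [0.0, -0.341, 0.94, -0.0]
wrist_force: [0.2, -2.0, -0.5]
opening: 0.713
```

drive_tool:
  deltas:
    - {"slide":[-0.937,0.375,0],"delta_rot":[0,0,0],"hand":0}
    - {"slide":[-0.937,0.375,0],"delta_rot":[0,0,0],"hand":0}
    - {"slide":[-0.937,0.375,0],"delta_rot":[0,0,0],"hand":0}
    - {"slide":[0,0,0.8],"delta_rot":[0,0,0],"hand":0}
    - {"slide":[0,0,0.8],"delta_rot":[0,0,0],"hand":0}

```text
time_s: 52.62
eef_pos: [0.6046, 0.1822, 0.1216]
eef_rot: [0.0, -0.341, 0.94, -0.0]
wrist_force: [-0.2, -0.5, -1.6]
opening: 0.707
```

drive_tool:
  deltas:
    - {"slide":[0,0,0],"delta_rot":[0,0,0],"hand":0}
    - {"slide":[0,0,0],"delta_rot":[0,0,0],"hand":0}
    - {"slide":[0,0,0],"delta_rot":[0,0,0],"hand":0}
    - {"slide":[0,0,0],"delta_rot":[0,0,0],"hand":0}
    - {"slide":[0,0,0],"delta_rot":[0,0,0],"hand":0}

```text
time_s: 53.25
eef_pos: [0.6048, 0.1812, 0.1228]
eef_rot: [0.001, -0.342, 0.94, -0.0]
wrist_force: [-0.2, -0.2, -0.7]
opening: 0.711
```

```bash
python3 -c "
from h import *
plan((.6057,.180,.02),220)
c=cam('scene','r2'); c=cam('wrist','r2w')"
```

```text
t 53.25 pos [0.6048 0.1812 0.1228] open 0.711 F [-0.2 -0.2 -0.7] q [ 0.1   0.41  1.55 -0.    1.18 -2.17]
slide total/50mm (tool axes now) [ 0.004 -0.029  2.056] rot deg [-0.04  0.07 -0.03] frac [-0.0002  0.0004 -0.0001]
slide in target axes/50mm [ 1.000e-03 -3.100e-02  2.056e+00] cur x yaw -140.03
```

View pics/r2.png

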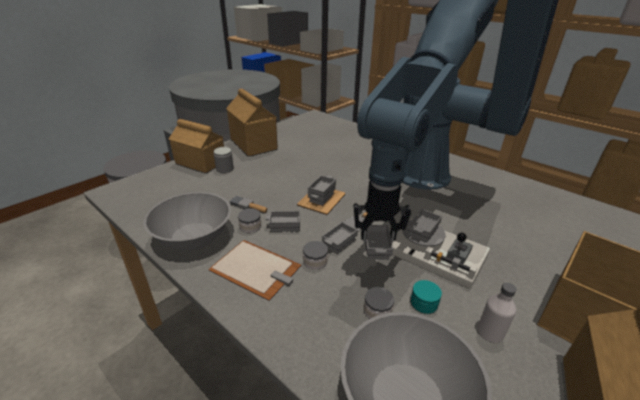

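View pics/r2w.png

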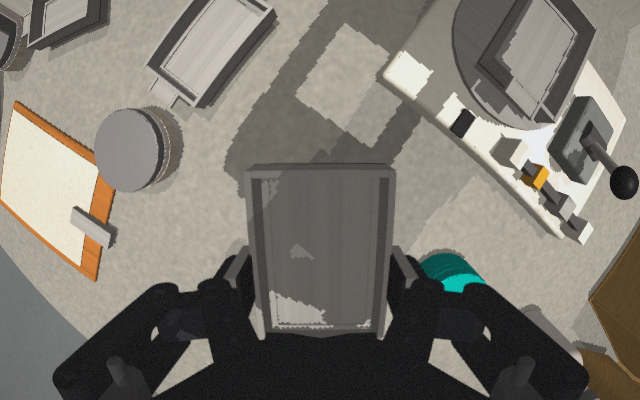

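drive_tool:
  deltas:
    - {"slide":[0,-0.03,0.5],"delta_rot":[0,0,0],"hand":0}
    - {"slide":[0,0,0.5],"delta_rot":[0,0,0],"hand":0}
    - {"slide":[0,0,0.5],"delta_rot":[0,0,0],"hand":0}
    - {"slide":[0,0,0.35],"delta_rot":[0,0,0],"hand":0}
    - {"slide":[0,0,0.13],"delta_rot":[0,0,0],"hand":0}

```text
time_s: 53.98
eef_pos: [0.6046, 0.18, 0.0217]
eef_rot: [-0.001, -0.342, 0.94, 0.0]
wrist_force: [0.4, 0.1, -0.3]
opening: 0.706
```

drive_tool:
  deltas:
    - {"slide":[0,0,0.06],"delta_rot":[0,0,0],"hand":0}
    - {"slide":[0,0,0.04],"delta_rot":[0,0,0],"hand":0}
    - {"slide":[0,0,0],"delta_rot":[0,0,0],"hand":0}
    - {"slide":[0,0,0],"delta_rot":[0,0,0],"hand":0}
    - {"slide":[0,0,0],"delta_rot":[0,0,0],"hand":0}

```text
time_s: 54.6
eef_pos: [0.606, 0.1802, 0.0194]
eef_rot: [0.001, -0.342, 0.94, -0.0]
wrist_force: [-2.7, -0.9, 5.9]
opening: 0.707
```

drive_tool:
  deltas:
    - {"slide":[0,0,0.01],"delta_rot":[0,0,0],"hand":0}
    - {"slide":[0,0,0],"delta_rot":[0,0,0],"hand":0.95}
    - {"slide":[0,0,0],"delta_rot":[0,0,0],"hand":0.95}
    - {"slide":[0,0,0],"delta_rot":[0,0,0],"hand":0.95}
    - {"slide":[0,0,-0.4],"delta_rot":[0,0,0],"hand":0.95}

```text
time_s: 55.22
eef_pos: [0.6036, 0.1799, 0.0362]
eef_rot: [-0.002, -0.342, 0.94, 0.001]
wrist_force: [0.7, 0.1, -0.6]
opening: 0.95
```

drive_tool:
  deltas:
    - {"slide":[0,0,-0.8],"delta_rot":[0,0,0],"hand":1}
    - {"slide":[0,0,-1],"delta_rot":[0,0,0],"hand":1}
    - {"slide":[0,0,-1],"delta_rot":[0,0,0],"hand":1}
    - {"slide":[0,0,-1],"delta_rot":[0,0,0],"hand":1}
    - {"slide":[0,0,0],"delta_rot":[0,0,0],"hand":1}

```text
time_s: 55.85
eef_pos: [0.6085, 0.1805, 0.235]
eef_rot: [0.006, -0.342, 0.94, -0.001]
wrist_force: [-0.1, -1.0, -0.3]
opening: 1.006
```

```bash
python3 -c "
from h import *
plan((.4,-.45,.23),220)
c=cam('wrist','r4')"
```

```text
t 55.85 pos [0.6085 0.1805 0.235 ] open 1.006 F [-0.1 -1.  -0.3] q [ 0.1   0.3   1.45  0.    1.38 -2.17]
slide total/50mm (tool axes now) [11.3   -6.981  0.035] rot deg [-0.38  0.57 -0.01] frac [-0.0021  0.0032 -0.    ]
slide in target axes/50mm [11.3  -6.98  0.1 ] cur x yaw -140.0
```

View pics/r4.png

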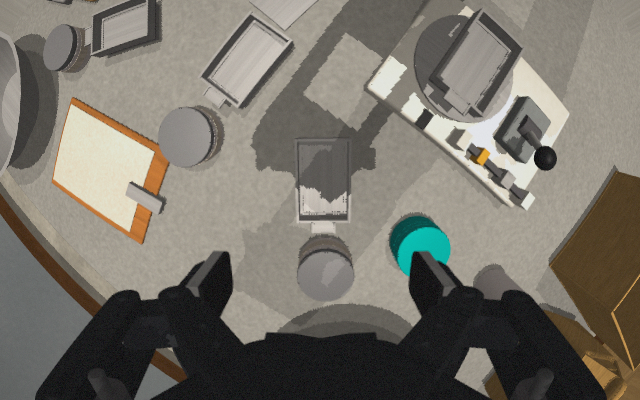

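drive_tool:
  deltas:
    - {"slide":[0,0,-0.6],"delta_rot":[0,0,0.0555],"hand":1}
    - {"slide":[0,0,-0.6],"delta_rot":[0,0,0.0555],"hand":1}
    - {"slide":[0,0,0],"delta_rot":[0,0,0.0555],"hand":1}
    - {"slide":[0,0,0],"delta_rot":[0,0,0.0555],"hand":1}
    - {"slide":[0,0,0],"delta_rot":[0,0,0.0555],"hand":1}

```text
time_s: 56.52
eef_pos: [0.6044, 0.18, 0.286]
eef_rot: [-0.001, 0.09, 0.996, -0.0]
wrist_force: [-0.5, 0.3, -0.1]
opening: 0.999
```

drive_tool:
  deltas:
    - {"slide":[0,0,0],"delta_rot":[0,0,0.0555],"hand":1}
    - {"slide":[0,0,0],"delta_rot":[0,0,0.0555],"hand":1}
    - {"slide":[0,0,0],"delta_rot":[0,0,0],"hand":1}
    - {"slide":[0,0,0],"delta_rot":[0,0,0],"hand":1}
    - {"slide":[0,0,0],"delta_rot":[0,0,0],"hand":1}

```text
time_s: 57.15
eef_pos: [0.6051, 0.18, 0.2871]
eef_rot: [-0.0, 0.257, 0.966, -0.0]
wrist_force: [-0.0, 0.0, 0.3]
opening: 1.003
```

```bash
python3 -c "
from h import *
plan((.33,-.40,.29),150)"
```

```text
t 57.15 pos [0.6051 0.18   0.2871] open 1.003 F [-0.   0.   0.3] q [ 0.1   0.27  1.39 -0.    1.48 -0.95]
slide total/50mm (tool axes now) [ -0.999 -12.801  -0.054] rot deg [-0.02 -0.03  0.16] frac [-0.0001 -0.0002  0.0009]
slide in target axes/50mm [ -1.035 -12.798  -0.059] cur x yaw 150.16
```

drive_tool:
  deltas:
    - {"slide":[-0.077,-0.985,0],"delta_rot":[0,0,0],"hand":1}
    - {"slide":[-0.077,-0.985,0],"delta_rot":[0,0,0],"hand":1}
    - {"slide":[-0.077,-0.985,0],"delta_rot":[0,0,0],"hand":1}
    - {"slide":[-0.077,-0.985,0],"delta_rot":[0,0,0],"hand":1}
    - {"slide":[-0.077,-0.985,0],"delta_rot":[0,0,0],"hand":1}

```text
time_s: 57.78
eef_pos: [0.4982, -0.0442, 0.2876]
eef_rot: [0.0, 0.258, 0.966, -0.0]
wrist_force: [0.3, -0.5, -0.2]
opening: 1.0
```

drive_tool:
  deltas:
    - {"slide":[-0.077,-0.985,0],"delta_rot":[0,0,0],"hand":1}
    - {"slide":[-0.077,-0.985,0],"delta_rot":[0,0,0],"hand":1}
    - {"slide":[-0.077,-0.985,0],"delta_rot":[0,0,0],"hand":1}
    - {"slide":[-0.077,-0.985,0],"delta_rot":[0,0,0],"hand":1}
    - {"slide":[-0.077,-0.985,0],"delta_rot":[0,0,0],"hand":1}

```text
time_s: 58.4
eef_pos: [0.392, -0.2672, 0.2877]
eef_rot: [0.0, 0.258, 0.966, -0.0]
wrist_force: [0.8, 0.5, -0.4]
opening: 1.002
```

drive_tool:
  deltas:
    - {"slide":[-0.077,-0.985,0],"delta_rot":[0,0,0],"hand":1}
    - {"slide":[-0.077,-0.985,0],"delta_rot":[0,0,0],"hand":1}
    - {"slide":[-0.077,-0.985,0],"delta_rot":[0,0,0],"hand":1}
    - {"slide":[0,0,0],"delta_rot":[0,0,0],"hand":1}
    - {"slide":[0,0,0],"delta_rot":[0,0,0],"hand":1}

```text
time_s: 59.02
eef_pos: [0.3291, -0.3993, 0.2872]
eef_rot: [-0.0, 0.258, 0.966, 0.0]
wrist_force: [0.3, 0.9, -0.4]
opening: 0.996
```

```bash
python3 -c "
from h import *
c=cam('top','s1'); crop(c,190,130,390,280,4,'s1c'); s=cam('scene','s1s')
print(ctrl.get_obs()['eef_pos'])"
```

```text
[ 0.329578   -0.39872223  0.28738592]
```

View pics/s1c.png

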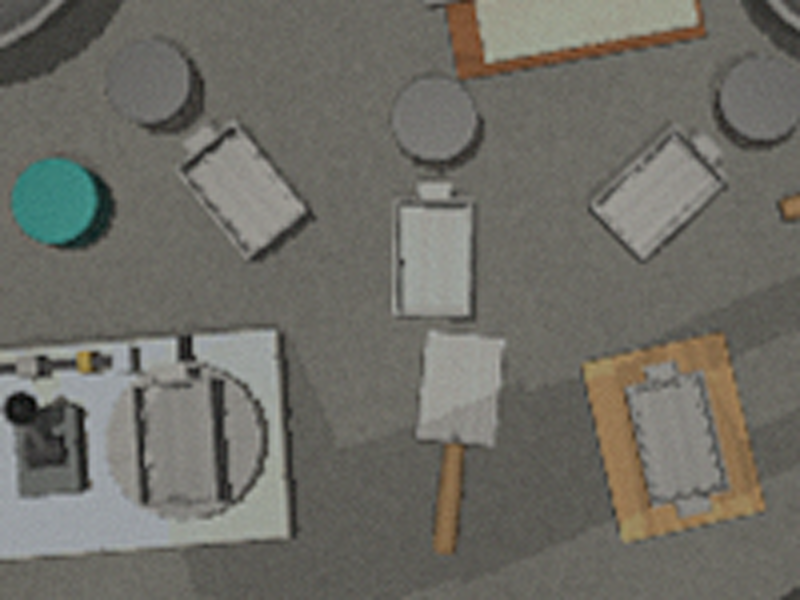

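View pics/s1s.png

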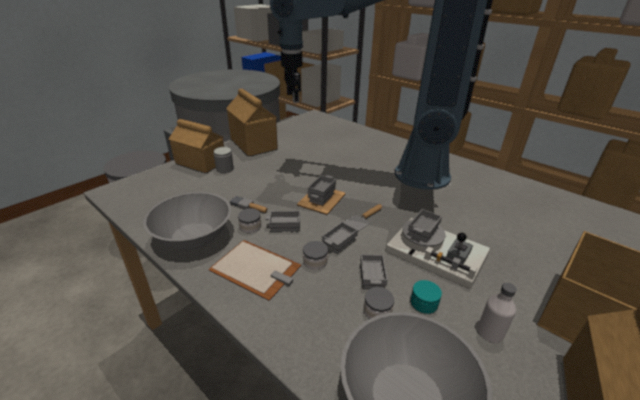

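```bash
python3 -c "
from h import *
t=cam('top')
f=lambda a,b:(190+(a+.5)/4-.5,130+(b+.5)/4-.5)
print('A');chk(t,[f(178,170),f(237,122),f(252,260),f(312,213)],f(149,81),1,False)
print('B');chk(t,[f(394,200),f(474,200),f(393,317),f(472,318)],f(434,117),1,False)
print('C');chk(t,[f(677,123),f(726,184),f(590,208),f(643,262)],f(758,100),1,False)
P=[onz(t,*f(a,b),.10) for a,b in [(134,378),(220,374),(148,506),(230,500)]]
ctr=sum(P)/4; d=(P[0]+P[1]-P[2]-P[3])[:2]; print('scale tray',ctr,np.degrees(np.arctan2(d[1],d[0])))
P=[onz(t,*f(a,b),.072) for a,b in [(627,390),(700,372),(728,487),(653,507)]]; print('stack',sum(P)/4)"
```

```text
A
tray [0.6045 0.1761 0.04  ] yaw 41.1 jar [0.6914 0.2554 0.048 ] jar in tray x,y 0.1176 0.0027
B
tray [0.5531 0.0219 0.04  ] yaw 0.8 jar [0.6668 0.0239 0.048 ] jar in tray x,y 0.1137 0.0003
C
tray [ 0.6093 -0.1586  0.04  ] yaw -44.8 jar [ 0.686  -0.2361  0.048 ] jar in tray x,y 0.109 -0.0008
scale tray [0.40494909 0.20529764 0.1       ] 7.623463460133383
stack [ 0.41395459 -0.1738593   0.072     ]
```

```bash
python3 -c "
from h import *
print(ctrl.hand_in())"
```

```text
the job is handed in; nothing more can be done
None
```

I locked the arrest lever, set a tray on the scale plate with its lip to the mark, and swung the lever back to free. I then set one tray at each of the three jars that are there, and left two trays in the stack. The job is handed in at about 59 s; it reports no verdict.

**Jar trays (last top view):**

| Jar, from the robot's left | Jar centre ahead of tray centre | Off the lip line | Lip gap |
|---|---|---|---|
| Left | 118 mm | 3 mm | about 23 mm |
| Middle | 114 mm | under 1 mm | about 19 mm |
| Right | 109 mm | under 1 mm | about 14 mm |

**Knocked jar:** the right-hand jar was knocked about 2 to 3 cm partway through, which left a lip gap of about 43 mm. I picked that tray up again and set it closer.

**Readings that disagreed:**
- **Scale tray:** right after placing, the wrist camera showed it centred within about 2 mm. The last top-view measurement came out about 7 mm off centre. I put most of that down to taking the collar's outer face for its rim; either value is inside the 18 mm limit.
- **Jar gaps:** wrist-view readings for the right and middle trays, just after placing, were 6 to 7 mm below what I aimed for, and the middle tray's was also 7 mm below the last top view. All were still within tolerance.
- **Lever:** swinging it to locked, I overpushed to about 58 N sideways on the fingers at the stop, about 70 N in all. That is below the 120 N wrist limit. The lever reached both stops, judged by the push force and the ball's position in the camera views.

After each first lift the next tray stayed down. For the last tray this was harder to see because of shadow, so I checked it with a second small lift and the scene camera.

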